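# Ready the milk-test reader: locate carrier, snap in cartridges, fit blade

## Task

Make the milk-test reader ready: first slide the grey cartridge carrier along its metal deck until it is hard up against both dowels and the end stop. Then press every white test cartridge on the bench down into a spring clip of the carrier, any clip and either way round, until it snaps fully home, and push the reference blade into the slot of the white optical head until its shoulder is flush against the face. The carrier must still sit against its dowels and stop at the end; leave the other things on the bench where they stand.

Things in the scene. Friction and masses are not known exactly. Their poses are not given: they have to be found in the camera images.
- home (a point): Where carrier_mid comes when the carrier touches both dowels and the stop; axes of the fixed aluminium deck (230 x 330 mm, 10 thick, top 10 mm above the bench, centre at x -22, y -22 mm from here), z up. Dark steel dowels (14 mm dia, 26 tall) at the far side, faces at x +68, y +-55 mm; steel end stop (60 long, 24 tall), face at y +118 mm. So push the carrier to +x and to +y
- carrier_mid (a point): Centre, half-way up, of the loose grey carrier plate, 136 (x) x 236 (y) x 12 mm, 0.65 kg, lying on the deck, where it slides (push its bare vertical edges with closed fingers). Axes along its sides, z up. Starts 12 to 40 mm short of home in x and y, up to 0.12 rad askew. Four clips stand in a row along y, 58 mm apart, up to 30 mm above the plate's top
- clip1 (a point): On the carrier, clip 1 of 4 (clip 1 at +y), alike: where a cartridge's centre lies when home, 21 mm above the plate's top; x is the cartridge's long way, z up. The cartridge then rests on a pedestal (56 x 18 mm, 12 high). At each end a sprung steel jaw's round lip (22 mm wide, 45 mm from the centre) hooks over its end lug
- clip2 (a point): On the carrier, clip 2 of 4 (clip 1 at +y), alike: where a cartridge's centre lies when home, 21 mm above the plate's top; x is the cartridge's long way, z up. Pressed straight down (about 12 N) the cartridge springs both jaws apart; its lugs meet the lips some 12 mm above home and the jaws snap over them about 5 mm above home, pulling it down
- clip3 (a point): On the carrier, clip 3 of 4 (clip 1 at +y), alike: where a cartridge's centre lies when home, 21 mm above the plate's top; x is the cartridge's long way, z up. Black flared guides, 23 mm high, 3 mm clear of the cartridge when home, stand beside it at x = +-31 to +-41 mm; between them its sides are free for fingers
- clip4 (a point): On the carrier, clip 4 of 4 (clip 1 at +y), alike: where a cartridge's centre lies when home, 21 mm above the plate's top; x is the cartridge's long way, z up. 32 mm are free between neighbouring cartridges, so open the fingers only a little to let go
- cartA_mid (a point): Centre, half-way up, of a white plastic test cartridge, one of up to four alike: flat box 86 (x) x 26 (y) x 18 mm, with a round lug 20 wide, 8 thick sticking out 5 mm at each end (96 mm over all), 45 g; lies flat on the bench, z up; grip it across the 26 mm at mid length. None if absent in this run
- cartB_mid (a point): Centre, half-way up, of a white plastic test cartridge, one of up to four alike: flat box 86 (x) x 26 (y) x 18 mm, with a round lug 20 wide, 8 thick sticking out 5 mm at each end (96 mm over all), 45 g; lies flat on the bench, z up; grip it across the 26 mm at mid length. None if absent in this run
- cartC_mid (a point): Centre, half-way up, of a white plastic test cartridge, one of up to four alike: flat box 86 (x) x 26 (y) x 18 mm, with a round lug 20 wide, 8 thick sticking out 5 mm at each end (96 mm over all), 45 g; lies flat on the bench, z up; grip it across the 26 mm at mid length. None if absent in this run
- cartD_mid (a point): Centre, half-way up, of a white plastic test cartridge, one of up to four alike: flat box 86 (x) x 26 (y) x 18 mm, with a round lug 20 wide, 8 thick sticking out 5 mm at each end (96 mm over all), 45 g; lies flat on the bench, z up; grip it across the 26 mm at mid length. None if absent in this run
- slot (a point): Centre of the mouth of the slot in the fixed white optical head (100 deep x 110 wide x 62 mm high); +x points into the slot, square to the face, z up. The slot is level, 40 wide, 8 high, 96 mm deep; its floor is 26 mm and this point 30 mm above the bench
- blade_grip (a point): Centre, half-way up, of the grey handle (60 x 26 x 14 mm) of the reference blade, lying flat on the bench; grip across the 26 mm. +x points to the blade's tip, z up. Undersides all level, 7 mm below this point. It runs from x -31 to +107 mm; the steel blade ahead of the shoulder is 70 long x 34 wide x 5 mm thick; 90 g in all
- blade_shoulder (a point): Centre of the front face of the blade's shoulder (grey collar 52 wide x 15 high, front 37 mm ahead of blade_grip), 2.5 mm above the underside, axes as blade_grip. Comes to point slot, 1.5 mm lower, when the blade is pushed in until the shoulder stops it
- tub1: bystander: white plastic tub, 38 mm dia, 60 tall, beside the cartridges; origin under its centre
- tub2: bystander: white plastic tub, 38 mm dia, 100 tall; origin under its centre
- amber: bystander: amber bottle, 60 mm dia, 130 tall; origin under its centre
- beaker: bystander: glass beaker, 76 mm dia, 75 tall; origin under its centre
- wash: bystander: clear bottle, 54 mm dia, 85 tall; origin under its centre
- weight: bystander: steel cylinder, 44 mm dia, 50 tall; origin under its centre
Mind the look-alikes: they are no part of the job. Leave any purple look-alike of the part that bears cartD_mid alone. What is shaped like the part that bears cartA_mid but yellow is not meant.

How it is judged:
On the way:
1. the carrier is against both dowels and the end stop (x of carrier_mid in the frame of home between -0.0025 and 0.003 m and y of carrier_mid in the frame of home between -0.0025 and 0.003 m and z of carrier_mid in the frame of home between -0.003 and 0.003 m and angle between the x axis of carrier_mid and the x axis of home, either way round below 0.015 rad), for 0.2 s.
At the end, for the whole second after the job is handed in: Carrier against dowels and stop (within 2.5 mm in x and y, 0.015 rad); each cartridge level and home in a clip (2.5 mm in height, 4 lengthwise, 5 sideways); blade shoulder within 4 mm of the face, straight in the slot; all released; bystanders not moved by 40 mm nor tipped (all of step 1 and ((x of cartA_mid in the frame of clip1 between -0.004 and 0.004 m and y of cartA_mid in the frame of clip1 between -0.005 and 0.005 m and z of cartA_mid in the frame of clip1 between -0.003 and 0.0025 m and angle between the x axis of cartA_mid and the x axis of clip1, either way round below 0.12 rad and angle between the z axis of cartA_mid and the z axis of clip1, either way round below 0.05 rad) or (x of cartA_mid in the frame of clip2 between -0.004 and 0.004 m and y of cartA_mid in the frame of clip2 between -0.005 and 0.005 m and z of cartA_mid in the frame of clip2 between -0.003 and 0.0025 m and angle between the x axis of cartA_mid and the x axis of clip2, either way round below 0.12 rad and angle between the z axis of cartA_mid and the z axis of clip2, either way round below 0.05 rad) or (x of cartA_mid in the frame of clip3 between -0.004 and 0.004 m and y of cartA_mid in the frame of clip3 between -0.005 and 0.005 m and z of cartA_mid in the frame of clip3 between -0.003 and 0.0025 m and angle between the x axis of cartA_mid and the x axis of clip3, either way round below 0.12 rad and angle between the z axis of cartA_mid and the z axis of clip3, either way round below 0.05 rad) or (x of cartA_mid in the frame of clip4 between -0.004 and 0.004 m and y of cartA_mid in the frame of clip4 between -0.005 and 0.005 m and z of cartA_mid in the frame of clip4 between -0.003 and 0.0025 m and angle between the x axis of cartA_mid and the x axis of clip4, either way round below 0.12 rad and angle between the z axis of cartA_mid and the z axis of clip4, either way round below 0.05 rad)) and ((x of cartB_mid in the frame of clip1 between -0.004 and 0.004 m and y of cartB_mid in the frame of clip1 between -0.005 and 0.005 m and z of cartB_mid in the frame of clip1 between -0.003 and 0.0025 m and angle between the x axis of cartB_mid and the x axis of clip1, either way round below 0.12 rad and angle between the z axis of cartB_mid and the z axis of clip1, either way round below 0.05 rad) or (x of cartB_mid in the frame of clip2 between -0.004 and 0.004 m and y of cartB_mid in the frame of clip2 between -0.005 and 0.005 m and z of cartB_mid in the frame of clip2 between -0.003 and 0.0025 m and angle between the x axis of cartB_mid and the x axis of clip2, either way round below 0.12 rad and angle between the z axis of cartB_mid and the z axis of clip2, either way round below 0.05 rad) or (x of cartB_mid in the frame of clip3 between -0.004 and 0.004 m and y of cartB_mid in the frame of clip3 between -0.005 and 0.005 m and z of cartB_mid in the frame of clip3 between -0.003 and 0.0025 m and angle between the x axis of cartB_mid and the x axis of clip3, either way round below 0.12 rad and angle between the z axis of cartB_mid and the z axis of clip3, either way round below 0.05 rad) or (x of cartB_mid in the frame of clip4 between -0.004 and 0.004 m and y of cartB_mid in the frame of clip4 between -0.005 and 0.005 m and z of cartB_mid in the frame of clip4 between -0.003 and 0.0025 m and angle between the x axis of cartB_mid and the x axis of clip4, either way round below 0.12 rad and angle between the z axis of cartB_mid and the z axis of clip4, either way round below 0.05 rad)) and ((x of cartC_mid in the frame of clip1 between -0.004 and 0.004 m and y of cartC_mid in the frame of clip1 between -0.005 and 0.005 m and z of cartC_mid in the frame of clip1 between -0.003 and 0.0025 m and angle between the x axis of cartC_mid and the x axis of clip1, either way round below 0.12 rad and angle between the z axis of cartC_mid and the z axis of clip1, either way round below 0.05 rad) or (x of cartC_mid in the frame of clip2 between -0.004 and 0.004 m and y of cartC_mid in the frame of clip2 between -0.005 and 0.005 m and z of cartC_mid in the frame of clip2 between -0.003 and 0.0025 m and angle between the x axis of cartC_mid and the x axis of clip2, either way round below 0.12 rad and angle between the z axis of cartC_mid and the z axis of clip2, either way round below 0.05 rad) or (x of cartC_mid in the frame of clip3 between -0.004 and 0.004 m and y of cartC_mid in the frame of clip3 between -0.005 and 0.005 m and z of cartC_mid in the frame of clip3 between -0.003 and 0.0025 m and angle between the x axis of cartC_mid and the x axis of clip3, either way round below 0.12 rad and angle between the z axis of cartC_mid and the z axis of clip3, either way round below 0.05 rad) or (x of cartC_mid in the frame of clip4 between -0.004 and 0.004 m and y of cartC_mid in the frame of clip4 between -0.005 and 0.005 m and z of cartC_mid in the frame of clip4 between -0.003 and 0.0025 m and angle between the x axis of cartC_mid and the x axis of clip4, either way round below 0.12 rad and angle between the z axis of cartC_mid and the z axis of clip4, either way round below 0.05 rad)) and ((x of cartD_mid in the frame of clip1 between -0.004 and 0.004 m and y of cartD_mid in the frame of clip1 between -0.005 and 0.005 m and z of cartD_mid in the frame of clip1 between -0.003 and 0.0025 m and angle between the x axis of cartD_mid and the x axis of clip1, either way round below 0.12 rad and angle between the z axis of cartD_mid and the z axis of clip1, either way round below 0.05 rad) or (x of cartD_mid in the frame of clip2 between -0.004 and 0.004 m and y of cartD_mid in the frame of clip2 between -0.005 and 0.005 m and z of cartD_mid in the frame of clip2 between -0.003 and 0.0025 m and angle between the x axis of cartD_mid and the x axis of clip2, either way round below 0.12 rad and angle between the z axis of cartD_mid and the z axis of clip2, either way round below 0.05 rad) or (x of cartD_mid in the frame of clip3 between -0.004 and 0.004 m and y of cartD_mid in the frame of clip3 between -0.005 and 0.005 m and z of cartD_mid in the frame of clip3 between -0.003 and 0.0025 m and angle between the x axis of cartD_mid and the x axis of clip3, either way round below 0.12 rad and angle between the z axis of cartD_mid and the z axis of clip3, either way round below 0.05 rad) or (x of cartD_mid in the frame of clip4 between -0.004 and 0.004 m and y of cartD_mid in the frame of clip4 between -0.005 and 0.005 m and z of cartD_mid in the frame of clip4 between -0.003 and 0.0025 m and angle between the x axis of cartD_mid and the x axis of clip4, either way round below 0.12 rad and angle between the z axis of cartD_mid and the z axis of clip4, either way round below 0.05 rad)) and x of blade_shoulder in the frame of slot between -0.004 and 0.003 m and y of blade_shoulder in the frame of slot between -0.007 and 0.007 m and z of blade_shoulder in the frame of slot between -0.006 and 0.006 m and angle between the x axis of blade_shoulder and the x axis of slot, either way round below 0.12 rad); the robot touches nothing.
It fails at once if a bystander is moved more than 40 mm or tipped over (distance of any of tub1, tub2, amber, beaker, wash, weight from where it was at the start of the episode above 0.04 m or angle between any of tub1, tub2, amber, beaker, wash, weight's own z axis and vertical above 0.5 rad).
Of cartA, cartB, cartC, cartD only 2 to 4 are there at a start; the rules pass over those that are not, and their reading is None.
At some moment in a run one of cartA, cartB, cartC, cartD, blade may be knocked a few centimetres aside while the robot is not near it.
Once in a run the grip may slacken for a moment while it holds something.
It also fails if it takes over 210 s, if anything falls off the work surface, if the arm or the gripper's body presses on something with over 40 N, if the wrist force passes 120 N, or if a joint passes its speed limit or range.

## Robot

A 6-joint arm with a two-finger parallel gripper is mounted at the origin on the work surface. World frame = base frame: x ahead of the robot, y to its left, z up, the work surface at z = 0. Lengths are in m, angles in rad, forces in N, time in s.
With the tool pointing down it reaches from about 0.375 to 0.925 m from the base axis. Payload 5.7 kg.
Tool frame: the origin (TCP) lies at the very end of the fingers, on their centre line; the grasp point (between the pads) lies 19 mm behind it; z points along the fingers, y is the direction in which the jaws open and shut (so a half turn about z gives the same grasp; the last joint's range is limited). The gripper opens to 85 mm and grips with 20 to 120 N. Pads are 22 mm wide; open, the fingers measure 114 mm over their backs; the gripper's body (76 mm by 85 mm) begins 54 mm behind the grasp point. The pads swing forward as they close: fully open they stand 13 mm farther back than shut.
Start: joints at [1.068, 0.359, 1.51, -0, 1.272, -0.115], TCP at [0.227, 0.555, 0.231] pointing down, gripper open.
Joint ranges: [-2.97, 2.97], [-1.01, 2.36], [0.21, 2.38], [-0.96, 4.11], [0.2, 2.71], [-2.98, 2.98]. Speed limits (rad/s): [2.39, 2.39, 3.14, 3.14, 3.14, 3.14].

## Interface

Orientations are given as [roll, pitch, yaw] about the fixed x, y, z axes, in that order (R = Rz(yaw) Ry(pitch) Rx(roll)).
In Python, from workcell import robot gives the robot as it stands.
- The arm moves only by the tool drive_tool, never from a script. Its argument "targets" is a list of rows, each an object of numbers: "dx", "dy", "dz": the shift along the tool's x, y, z in mm; "twist": the turn about the tool's z in rad; "grip": the opening in per cent of the stroke, from 0 (shut) to 100 (fully open). In form: [{"dx": .., "dy": .., "dz": .., "twist": .., "grip": ..}, ...]. A call has 1 to 12 rows; each row is the pose to reach, as a shift and turn from the pose commanded when the call began, along the tool's axes at that moment; what a row does not reach only later rows make up. A row lasts 1/8 s, in which the tool goes at most 62.5 mm and 10.7 degrees, less where a joint would pass 70% of its speed; a pose out of reach is approached as far as the arm can. A call with a gripper value outside its range is refused whole. The fingers move at their own pace and stop on an object; "force" is the grip in N (left out, the last holds). Time passes only in rows, so rows that repeat a pose let the fingers close. It gives the time, the measured TCP pose, the force and the opening at its end, in the units of the state.
- robot.sense(): the state, without advancing time (a new reading comes with each control period).
- robot.grab_frame(name): name is "scene" or "top" or "wrist"; returns the picture (384x512x3 uint8, red, green, blue); there is no depth.
- robot.get_calibration(name): a dict with "K" (3x3 intrinsics, pixels), "xyz" and "attitude" of the camera in the world. Camera axes: x right, y down, z forward; pixel columns grow to the right and rows downward; lengths in m; the calibration is good to about 2 mm. The wrist camera is an equidistant fisheye: a pixel r from the principal point sees the ray r / f radians off the axis. A picture is of the moment at which its call begins: read the wrist's pose just before it. get_calibration takes no time and is no camera call; for the wrist camera it gives the pose at the moment of the call.
- robot.finish_job(): hands the job in, once; it reports no verdict.
Trained networks look in the newest picture that a camera, given by its name, has taken for a name from the list of things; names that differ only in an ending like _2 or _b are one class to them, and where a whole thing is asked for, a point or a joint stands for the part that bears it (a point fixed in the world has none). Each returns a list of dicts, best first, with "p" (0 to 1); they miss things now and then, are a little off and sometimes report something else, mostly with a low value. They report only what shows in the picture. A call takes as long as a camera call. They do not tell look-alikes from the thing itself.
- robot.search_frame(camera, name): "position" ([column, row] in pixels, amid what is visible of it).
- robot.cut_out(camera, name): "region" (384x512 bool, what is visible of it) and "position" ([column, row] in pixels, amid what is visible of it).
- robot.place_of(camera, name): "position" ([column, row] in pixels: a listed point, or the origin of a listed thing).
The state is a dict: "time": time; "joints": joint angles; "joint_velocities": joint speeds; "joint_torque": joint torques, N m; "tool_pos": TCP position; "orientation": TCP orientation; "force": force on the tool from outside, world axes, zero at the start; "moment": the same for the moment, N m; "gripper_width": finger opening in m.
Only numpy, scipy, OpenCV 4.12 (cv2) and the standard library are available. Lean on these libraries where they do the work, as an engineer would, in place of code of your own. Each camera call takes 0.05 s, during which the arm holds its last target.

## Working session

There is one attempt and no reset: what is moved stays moved. The work goes in short steps, Python scripts to look and compute and a tool call to move; the robot and the scene stay as the last step left them, time stands still between calls to the robot, and variables do not carry over. Pictures are saved under pics/ and viewed, and the job is handed in when it is done.

Besides the shell and the picture viewer there is one more tool, called after "Emit:" as name(argument=value, ...), one argument or row to a line, values as JSON. drive_tool: Moves the arm, as the interface text tells. Its arguments: {"type":"object","properties":{"targets":{"type":"array"},"force":{"type":"number"}},"required":["targets"]}

```bash
ls; mkdir -p pics; python3 - <<'E'
from workcell import robot
import cv2
s=robot.sense()
for k in('time','tool_pos','orientation','force','gripper_width'):print(k,s[k])
for n in('scene','top','wrist'):
    f=robot.grab_frame(n);cv2.imwrite(f'pics/a_{n}.png',f[:,:,::-1])
    c=robot.get_calibration(n);print(n,c)
E
```

```text
pics
time 0.0
tool_pos [0.22654008 0.55484333 0.23043221]
orientation [-3.13973674e+00 -2.79533933e-04  2.75377989e+00]
force [ 1.03176254 -0.1956661  -0.20861845]
gripper_width 0.08567152973689887
scene {'K': array([[348.13253891,   0.        , 258.13612715],
       [  0.        , 348.13253891, 185.37079274],
       [  0.        ,   0.        ,   1.        ]]), 'xyz': array([1.00354862, 0.7534021 , 0.64828434]), 'attitude': array([-2.16642805,  0.01706191,  2.61148619])}
top {'K': array([[351.43680396,   0.        , 254.19258347],
       [  0.        , 351.43680396, 191.19966646],
       [  0.        ,   0.        ,   1.        ]]), 'xyz': array([ 0.46976137, -0.00370883,  1.20641011]), 'attitude': array([-3.03630915,  0.0104797 , -1.55753027])}
wrist {'K': array([[297.31863964,   0.        , 257.07454776],
       [  0.        , 297.31863964, 190.22944343],
       [  0.        ,   0.        ,   1.        ]]), 'xyz': array([0.15379652, 0.58463644, 0.37231901]), 'attitude': array([2.82394909e+00, 4.30887964e-04, 1.18329467e+00])}
```

View pics/a_top.png

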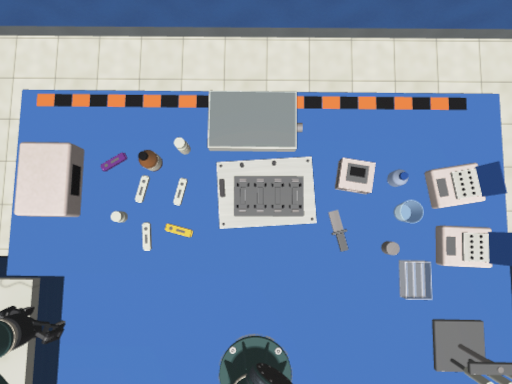

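View pics/a_scene.png

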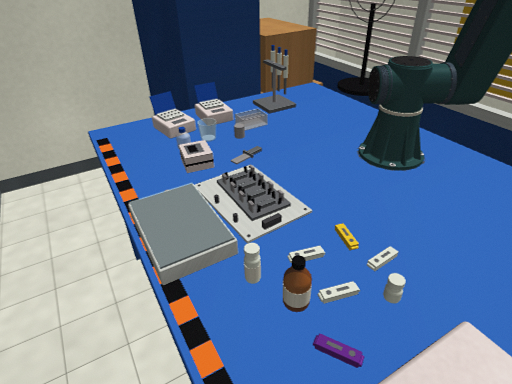

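View pics/a_wrist.png

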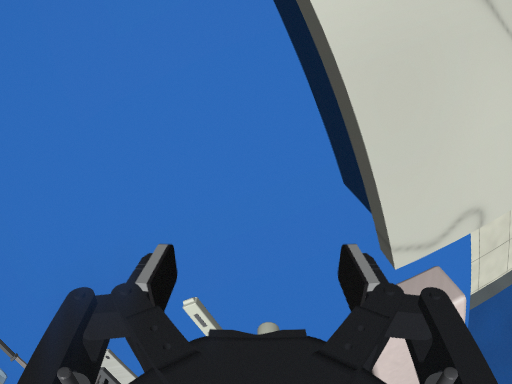

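The top view shows the carrier on its deck at (265,195) with dowels and stop above and to the left. Three white cartridges lie at (142,188), (180,191) and (146,236). The yellow and purple ones are look-alikes. The blade is at (338,230) and the optical head at (356,175).

```bash
cat > h.py <<'E'
import numpy as np, cv2
from scipy.spatial.transform import Rotation as R
from workcell import robot
def cal(n):
    c=robot.get_calibration(n);return c['K'],np.array(c['xyz']),R.from_euler('xyz',c['attitude']).as_matrix(),n=='wrist'
def proj(c,P):
    K,t,Rm,fe=c;p=(np.atleast_2d(P)-t)@Rm
    if fe:
        r=np.hypot(p[:,0],p[:,1]);th=np.arctan2(r,p[:,2]);s=np.where(r>1e-9,th/np.maximum(r,1e-9),1/p[:,2]);q=p[:,:2]*s[:,None]
    else:q=p[:,:2]/p[:,2:]
    return q*[K[0,0],K[1,1]]+[K[0,2],K[1,2]]
def ray(c,uv):
    K,t,Rm,fe=c;q=(np.atleast_2d(uv)-[K[0,2],K[1,2]])/[K[0,0],K[1,1]]
    if fe:
        th=np.hypot(q[:,0],q[:,1]);s=np.where(th>1e-9,np.sin(th)/np.maximum(th,1e-9),1);d=np.c_[q*s[:,None],np.cos(th)]
    else:d=np.c_[q,np.ones(len(q))]
    return t,d@Rm.T
def onz(c,uv,z):
    t,d=ray(c,uv);return t+d*((z-t[2])/d[:,2])[:,None]
def tri(obs):
    A=np.zeros((3,3));b=np.zeros(3)
    for c,uv in obs:
        t,d=ray(c,uv);d=d[0]/np.linalg.norm(d[0]);M=np.eye(3)-np.outer(d,d);A+=M;b+=M@t
    return np.linalg.solve(A,b)
def snap(n,fn=None):
    c=cal(n);f=robot.grab_frame(n)[:,:,::-1].copy()
    if fn:cv2.imwrite('pics/'+fn+'.png',f)
    return c,f
E
python3 - <<'E'
from h import *
np.set_printoptions(precision=4,suppress=True)
Z={'home':.016,'carrier_mid':.016,'clip1':.043,'clip2':.043,'clip3':.043,'clip4':.043,'cartA_mid':.009,'slot':.03,'blade_grip':.007,'blade_shoulder':.0025,'tub1':0,'tub2':0,'amber':0,'beaker':0,'wash':0,'weight':0}
for cam in('top','scene'):
    c,f=snap(cam)
    for n,z in Z.items():
        for r in robot.place_of(cam,n)[:4]:
            print(cam,n,round(r['p'],2),np.round(r['position'],1),onz(c,r['position'],z)[0][:2])
print(robot.sense()['time'])
E
```

```text
top home 0.92 [258.1 185.7] [ 0.6144 -0.0026]
top home 0.24 [349.4 189.2] [ 0.6062 -0.313 ]
top carrier_mid 0.84 [268.8 195.2] [ 0.5823 -0.0394]
top carrier_mid 0.73 [334.9 228.9] [ 0.4713 -0.2624]
top clip1 0.93 [239.4 191.2] [0.5919 0.0594]
top clip1 0.91 [258.9 193.9] [ 0.5837 -0.0057]
top clip1 0.85 [278.  194.7] [ 0.5818 -0.0692]
top clip1 0.68 [185.8 147.2] [0.7393 0.2433]
top clip2 0.93 [239.4 191.2] [0.5919 0.0594]
top clip2 0.91 [258.9 193.9] [ 0.5837 -0.0057]
top clip2 0.85 [278.  194.7] [ 0.5818 -0.0692]
top clip2 0.68 [185.8 147.2] [0.7393 0.2433]
top clip3 0.93 [239.4 191.2] [0.5919 0.0594]
top clip3 0.91 [258.9 193.9] [ 0.5837 -0.0057]
top clip3 0.85 [278.  194.7] [ 0.5818 -0.0692]
top clip3 0.68 [185.8 147.2] [0.7393 0.2433]
top clip4 0.93 [239.4 191.2] [0.5919 0.0594]
top clip4 0.91 [258.9 193.9] [ 0.5837 -0.0057]
top clip4 0.85 [278.  194.7] [ 0.5818 -0.0692]
top clip4 0.68 [185.8 147.2] [0.7393 0.2433]
top cartA_mid 0.58 [176.2 232.1] [0.4534 0.2733]
top cartA_mid 0.5 [179.9 191.8] [0.591  0.2656]
top cartA_mid 0.22 [260.1 187.1] [ 0.6105 -0.0096]
top slot 0.88 [353
[... 1536 characters left out ...]
65]
scene slot 0.3 [257.1 149.6] [ 0.4343 -0.2465]
scene blade_grip 0.47 [255.1 150.6] [ 0.4237 -0.2808]
scene blade_shoulder 0.59 [185.3 148.4] [ 0.6442 -0.4508]
scene blade_shoulder 0.57 [245.6 153.2] [ 0.4609 -0.2894]
scene tub1 0.76 [250.2 281. ] [0.749  0.2601]
scene tub1 0.7 [391.7 298. ] [0.5025 0.4656]
scene tub2 0.76 [250.2 281. ] [0.749  0.2601]
scene tub2 0.7 [391.7 298. ] [0.5025 0.4656]
scene amber 0.89 [297.6 299.4] [0.6839 0.3605]
scene beaker 0.64 [240.5 138.2] [ 0.415  -0.4178]
scene beaker 0.54 [207.4 134.9] [ 0.5194 -0.5208]
scene wash 0.63 [184.7 148.2] [ 0.6443 -0.4583]
scene wash 0.47 [251.  200.8] [ 0.5916 -0.0153]
scene weight 0.57 [239.8 137.5] [ 0.4144 -0.4251]
1.85
```

```bash
python3 - <<'E'
from h import *
f=cv2.imread('pics/a_top.png')
cv2.imwrite('pics/b1.png',cv2.resize(f[145:240,205:385],None,fx=4.4,fy=4.4,interpolation=cv2.INTER_CUBIC))
cv2.imwrite('pics/b2.png',cv2.resize(f[140:260,90:210],None,fx=5,fy=5,interpolation=cv2.INTER_CUBIC))
E
```

```text
(no output)
```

View pics/b1.png

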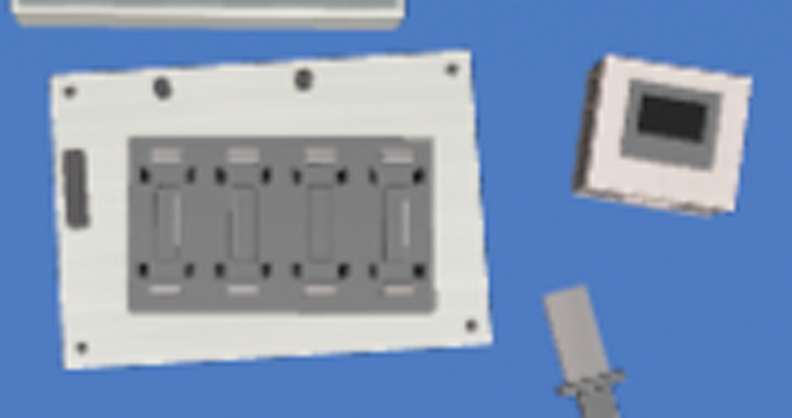

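View pics/b2.png

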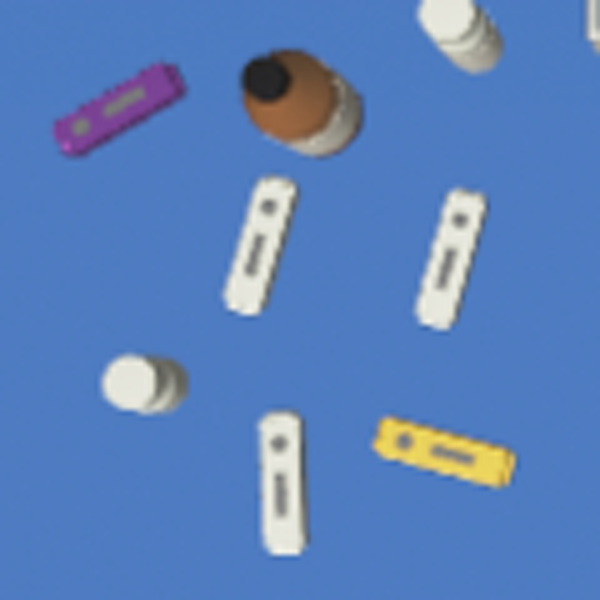

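```bash
cat >> h.py <<'E'
def subrect(c,mask,z):
    """quad fit of the mask: world points of contour on plane z -> minAreaRect"""
    cs,_=cv2.findContours(mask.astype(np.uint8),cv2.RETR_EXTERNAL,cv2.CHAIN_APPROX_NONE)
    k=max(cs,key=cv2.contourArea)[:,0].astype(float)
    P=onz(c,k,z)[:,:2]
    (cx,cy),(w,h),a=cv2.minAreaRect((P*1000).astype(np.float32))
    return np.array([cx,cy])/1000,(w,h),a
E
python3 - <<'E'
from h import *
np.set_printoptions(precision=4,suppress=True)
c=cal('top');f=cv2.imread('pics/a_top.png')
hsv=cv2.cvtColor(f,cv2.COLOR_BGR2HSV)
nb=~((hsv[...,0]>95)&(hsv[...,0]<125)&(hsv[...,1]>90))
n,l,st,ce=cv2.connectedComponentsWithStats(nb.astype(np.uint8))
for i in range(1,n):
    if 60<st[i,4]<9000 and 90<ce[i,0]<420 and 130<ce[i,1]<270:
        z=.018 if st[i,4]<400 else .01
        print(i,st[i],ce[i],*subrect(c,l==i,z))
# carrier: dark gray within deck
m=np.zeros_like(nb);m[160:225,222:312]=(f[160:225,222:312].max(2)<170)
m=cv2.morphologyEx(m.astype(np.uint8),cv2.MORPH_OPEN,np.ones((9,9)))
print('carrier',m.sum(),*subrect(c,m,.022))
E
```

```text
2 [173 137  18  18 202] [181.5297 145.3168] [0.751  0.2638] (70.1044692993164, 39.047142028808594) 45.750301361083984
4 [139 150  23  22 379] [149.876  160.1425] [0.6993 0.3714] (89.65437316894531, 61.60382080078125) 64.27239227294922
5 [101 153  26  18 220] [113.3273 161.4091] [0.6927 0.497 ] (29.11529541015625, 92.86552429199219) 31.320405960083008
6 [ 216  156  101   73 6551] [265.5219 192.2394] [ 0.5945 -0.0281] (232.37832641601562, 331.47393798828125) 4.106588840484619
7 [ 335  157   41   37 1220] [355.0057 175.5344] [ 0.6546 -0.3343] (126.62842559814453, 115.51327514648438) 81.26988983154297
9 [388 170  20  17 207] [395.8744 178.5652] [ 0.6448 -0.4726] (52.43674087524414, 63.22566223144531) 24.863088607788086
10 [135 175  15  28 257] [141.7588 188.4397] [0.5998 0.3946] (32.03125762939453, 96.73977661132812) 76.2834243774414
11 [173 178  14  28 244] [179.6598 191.332 ] [0.592  0.2642] (30.656391143798828, 96.73497772216797) 76.12223815917969
12 [394 200  30  23 406] [407.2956 210.0714] [ 0.5349 -0.5121] (73.30049133300781, 98.19499206542969) 7.0630784034729
13 [110 211  18  12 172] [118.4767 216.2965] [0.5034 0.4691] (37.1995849609375, 58.261497497558594) 0.7306925058364868
14 [328 210  20  41 410] [337.9829 229.078 ] [ 0.4677 -0.2762] (137.92648315429688, 49.01961898803711) 10.308945655822754
15 [142 222  10  29 260] [146.2    236.2846] [0.4393 0.3709] (94.13028717041016, 30.340463638305664) 2.6880922317504883
16 [164 223  29  15 247] [178.332 229.996] [0.4606 0.264 ] (97.86116790771484, 28.648067474365234) 75.69100952148438
18 [381 242  19  13 203] [390.335  247.8374] [ 0.4105 -0.4445] (39.51224899291992, 59.72447204589844) 0.783096969127655
carrier 2578 [ 0.5812 -0.0379] (132.65478515625, 233.7194366455078) 0.7374525666236877
```

```bash
cat >> h.py <<'E'
HOME=np.array([.6149,-.0046]);DY=.0717
def shift(x,y,z,yaw):
    s=robot.sense();p=np.array(s['tool_pos']);Rt=R.from_euler('xyz',s['orientation']).as_matrix()
    d=Rt.T@(np.array([x,y,z])-p)*1000
    cy=np.arctan2(Rt[1,0],Rt[0,0]);dt=(yaw-cy+np.pi)%(2*np.pi)-np.pi
    print('dx %.1f dy %.1f dz %.1f twist %.3f | t %.2f yaw %.3f pos %s F %s w %.4f j6 %.2f'%(*d,-dt,s['time'],cy,np.round(p,4),np.round(s['force'],1),s['gripper_width'],s['joints'][5]))
def st(): 
    p=robot.sense()['tool_pos'];shift(*p,np.pi+DY)
def hw(x,y):  # home frame -> world
    a=DY;return HOME+np.array([np.cos(a)*x-np.sin(a)*y,np.sin(a)*x+np.cos(a)*y])
def wh(P):
    a=DY;d=np.array(P)[:2]-HOME;return np.array([np.cos(a)*d[0]+np.sin(a)*d[1],-np.sin(a)*d[0]+np.cos(a)*d[1]])
E
python3 -c "
from h import *
shift(.47,-.03,.25,np.pi+DY)"
```

```text
dx -446.4 dy -450.0 dz -18.7 twist -0.459 | t 1.85 yaw 2.754 pos [0.2269 0.5554 0.2313] F [-0.5 -0.1  0.4] w 0.0856 j6 -0.12
```

Emit:
drive_tool(
  targets=[
    {"dx": -447, "dy": -450, "dz": -19, "twist": -0.459, "grip": 0},
    {"dx": -447, "dy": -450, "dz": -19, "twist": -0.459, "grip": 0},
    {"dx": -447, "dy": -450, "dz": -19, "twist": -0.459, "grip": 0},
    {"dx": -447, "dy": -450, "dz": -19, "twist": -0.459, "grip": 0},
    {"dx": -447, "dy": -450, "dz": -19, "twist": -0.459, "grip": 0},
    {"dx": -447, "dy": -450, "dz": -19, "twist": -0.459, "grip": 0},
    {"dx": -447, "dy": -450, "dz": -19, "twist": -0.459, "grip": 0},
    {"dx": -447, "dy": -450, "dz": -19, "twist": -0.459, "grip": 0},
    {"dx": -447, "dy": -450, "dz": -19, "twist": -0.459, "grip": 0},
    {"dx": -447, "dy": -450, "dz": -19, "twist": -0.459, "grip": 0},
    {"dx": -447, "dy": -450, "dz": -19, "twist": -0.459, "grip": 0},
    {"dx": -447, "dy": -450, "dz": -19, "twist": -0.459, "grip": 0},
  ],
)

```text
time: 3.35
tool_pos: [0.4705, -0.0306, 0.2502]
orientation: [3.141, -0.001, -3.072]
force: [1.0, 0.1, 0.3]
gripper_width: 0.0002
```

```bash
python3 -c "
from h import *
c,f=snap('wrist','c1');cv2.imwrite('pics/c1b.png',cv2.resize(f,None,fx=1.5,fy=1.5))
st()
e=hw(-.036-.068-.030,-.031);print(e)
shift(*e,.08,np.pi+DY)"
```

```text
dx 0.0 dy 0.0 dz 0.0 twist -0.001 | t 3.40 yaw -3.071 pos [ 0.4699 -0.0295  0.2501] F [-0.6  0.7 -0.2] w 0.0000 j6 -1.85
[ 0.48346509 -0.04511992]
dx -12.6 dy -16.7 dz 170.0 twist -0.001 | t 3.40 yaw -3.071 pos [ 0.4699 -0.0295  0.2501] F [-0.6  0.7 -0.2] w 0.0000 j6 -1.85
```

View pics/c1b.png

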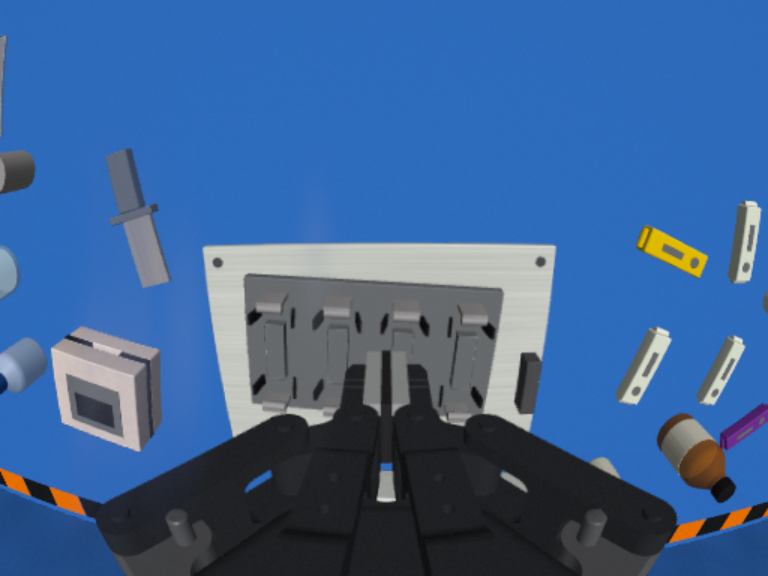

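```bash
python3 -c "
from h import *
c=cal('wrist')
uv=np.array([[247,275],[502,290]])/1.5
print([wh(p) for p in onz(c,uv,.022)])
uv=np.array([[205,246],[555,247]])/1.5
print([wh(p) for p in onz(c,uv,.01)])
cc=hw(-.022,-.022);print([wh(hw(-.022-.115,-.022-s*.165)) for s in(1,-1)])
print(robot.sense()['joints'])
"
```

```text
[array([-0.11373518, -0.13889079]), array([-0.09928926,  0.08947916])]
[array([-0.13851285, -0.18232108]), array([-0.13691772,  0.14147388])]
[array([-0.137, -0.187]), array([-0.137,  0.143])]
[-2.10061638e-01  1.52782956e-01  1.75084520e+00  6.00111698e-04
  1.23913978e+00 -1.85169449e+00]
```

Emit:
drive_tool(
  targets=[
    {"dx": -10, "dy": -17, "dz": 60},
    {"dx": -13, "dy": -17, "dz": 120},
    {"dx": -13, "dy": -17, "dz": 170},
    {"dx": -13, "dy": -17, "dz": 200},
    {"dx": -13, "dy": -17, "dz": 220},
    {"dx": -13, "dy": -17, "dz": 220},
  ],
)

```text
invalid input
```

```bash
python3 -c "
from h import *
st(); print(wh(robot.sense()['tool_pos']))
c,f=snap('wrist','c2');cv2.imwrite('pics/c2b.png',cv2.resize(f,None,fx=1.5,fy=1.5))"
```

```text
dx 0.0 dy 0.0 dz 0.0 twist -0.001 | t 3.40 yaw -3.071 pos [ 0.4699 -0.0295  0.2501] F [-0.6  0.7 -0.2] w 0.0000 j6 -1.85
[-0.14642738 -0.01446523]
```

View pics/c2b.png

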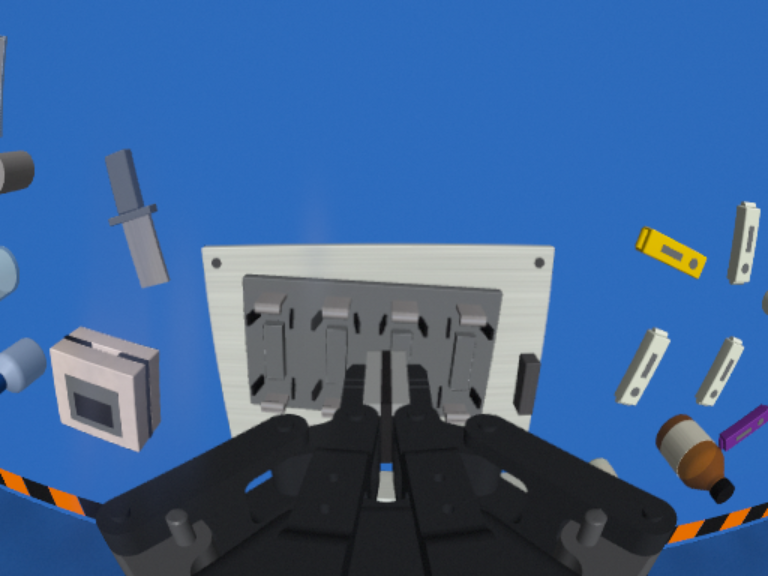

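Emit:
drive_tool(
  targets=[
    {"dx": -10, "dy": -17, "dz": 60, "twist": 0, "grip": 0},
    {"dx": -13, "dy": -17, "dz": 120, "twist": 0, "grip": 0},
    {"dx": -13, "dy": -17, "dz": 175, "twist": 0, "grip": 0},
    {"dx": -13, "dy": -17, "dz": 215, "twist": 0, "grip": 0},
    {"dx": -13, "dy": -17, "dz": 236, "twist": 0, "grip": 0},
    {"dx": -13, "dy": -17, "dz": 236, "twist": 0, "grip": 0},
  ],
)

```text
time: 4.2
tool_pos: [0.4828, -0.0442, 0.0132]
orientation: [3.14, -0.004, -3.068]
force: [-0.6, -1.1, 0.1]
gripper_width: 0.0001
```

```bash
python3 -c "
from h import *
st(); print(wh(robot.sense()['tool_pos']))
c,f=snap('wrist','c3');cv2.imwrite('pics/c3b.png',cv2.resize(f,None,fx=1.5,fy=1.5))"
```

```text
dx 0.0 dy 0.0 dz 0.0 twist 0.002 | t 4.20 yaw -3.068 pos [ 0.4828 -0.0442  0.0132] F [-0.6 -1.1  0.1] w 0.0001 j6 -1.88
[-0.13459636 -0.03008034]
```

View pics/c3b.png

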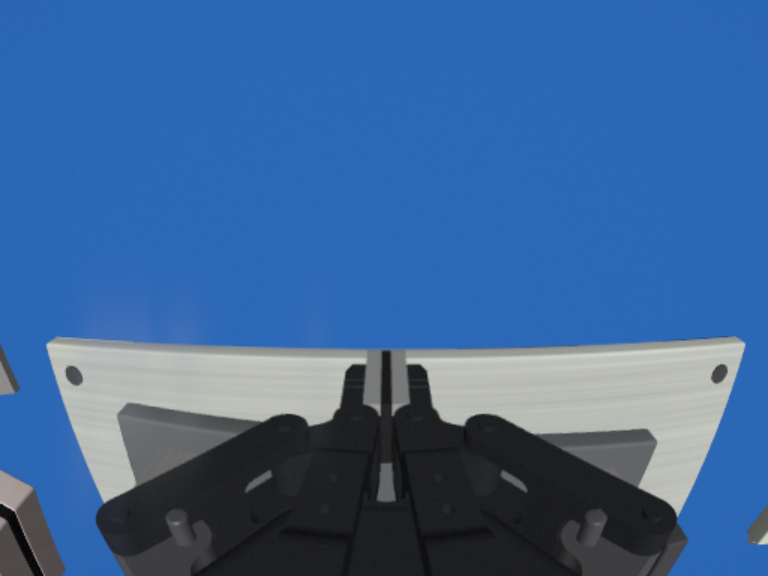

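Emit:
drive_tool(
  targets=[
    {"dx": -6, "dy": 0, "dz": 0, "twist": 0, "grip": 0},
    {"dx": -12, "dy": 0, "dz": 0, "twist": 0, "grip": 0},
    {"dx": -17, "dy": 0, "dz": 0, "twist": 0, "grip": 0},
    {"dx": -22, "dy": 0, "dz": 0, "twist": 0, "grip": 0},
    {"dx": -27, "dy": 0, "dz": 0, "twist": 0, "grip": 0},
    {"dx": -32, "dy": 0, "dz": 0, "twist": 0, "grip": 0},
    {"dx": -36, "dy": 0, "dz": 0, "twist": 0, "grip": 0},
    {"dx": -40, "dy": 0, "dz": 0, "twist": 0, "grip": 0},
    {"dx": -44, "dy": 0, "dz": 0, "twist": 0, "grip": 0},
    {"dx": -46, "dy": 0, "dz": 0, "twist": 0, "grip": 0},
  ],
)

```text
time: 5.5
tool_pos: [0.5262, -0.0424, 0.0142]
orientation: [3.14, -0.008, -3.07]
force: [-9.6, -1.3, 6.6]
gripper_width: 0.0001
```

```bash
cat >> h.py <<'E'
def carrier(c,f,z=.022):
    """top picture: grey plate outline"""
    P=np.array([[-.115-.02,-.18],[-.115-.02,.14],[.09,.14],[.09,-.18]])
    q=proj(c,np.c_[[hw(*p) for p in P],np.full(4,.01)]).astype(np.int32)
    roi=np.zeros(f.shape[:2],np.uint8);cv2.fillPoly(roi,[q],1)
    m=(roi>0)&(f.max(2)<170)
    m=cv2.morphologyEx(m.astype(np.uint8),cv2.MORPH_CLOSE,np.ones((5,5)));m=cv2.morphologyEx(m,cv2.MORPH_OPEN,np.ones((9,9)))
    return subrect(c,m,z)
E
python3 -c "
from h import *
st(); print(wh(robot.sense()['tool_pos']))
c,f=snap('top','d1');print(carrier(c,f))
cv2.imwrite('pics/d1b.png',cv2.resize(f[145:240,205:385],None,fx=4.4,fy=4.4,interpolation=cv2.INTER_CUBIC))"
```

```text
dx 0.0 dy 0.0 dz 0.0 twist -0.000 | t 5.50 yaw -3.070 pos [ 0.5262 -0.0424  0.0142] F [-9.6 -1.3  6.6] w 0.0001 j6 -1.85
[-0.09120227 -0.03136729]
(array([ 0.57818243, -0.03806416]), (186.97152709960938, 240.83360290527344), 0.7527318000793457)
```

View pics/d1b.png

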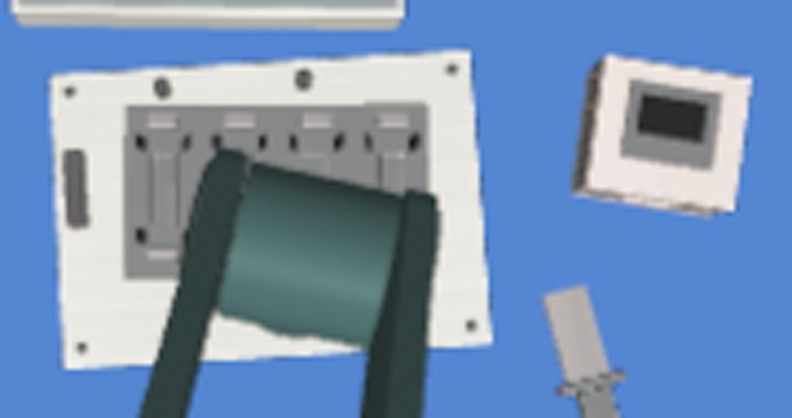

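Emit:
drive_tool(
  targets=[
    {"dx": -4, "dy": 0, "dz": 0, "twist": 0, "grip": 0},
    {"dx": -7, "dy": 0, "dz": 0, "twist": 0, "grip": 0},
    {"dx": -10, "dy": 0, "dz": 0, "twist": 0, "grip": 0},
    {"dx": -12, "dy": 0, "dz": 0, "twist": 0, "grip": 0},
    {"dx": -14, "dy": 0, "dz": 0, "twist": 0, "grip": 0},
  ],
)

```text
time: 6.18
tool_pos: [0.5324, -0.0416, 0.0135]
orientation: [3.139, -0.022, -3.069]
force: [-26.2, -8.2, 21.0]
gripper_width: -0.0
```

```bash
python3 -c "
from h import *
st(); print(wh(robot.sense()['tool_pos']))
c,f=snap('top','d2')
cv2.imwrite('pics/d2b.png',cv2.resize(f[145:240,205:385],None,fx=4.4,fy=4.4,interpolation=cv2.INTER_CUBIC))"
```

```text
dx 0.0 dy 0.0 dz 0.0 twist 0.001 | t 6.17 yaw -3.069 pos [ 0.5324 -0.0416  0.0135] F [-26.2  -8.2  21. ] w -0.0000 j6 -1.84
[-0.08496422 -0.03096694]
```

View pics/d2b.png

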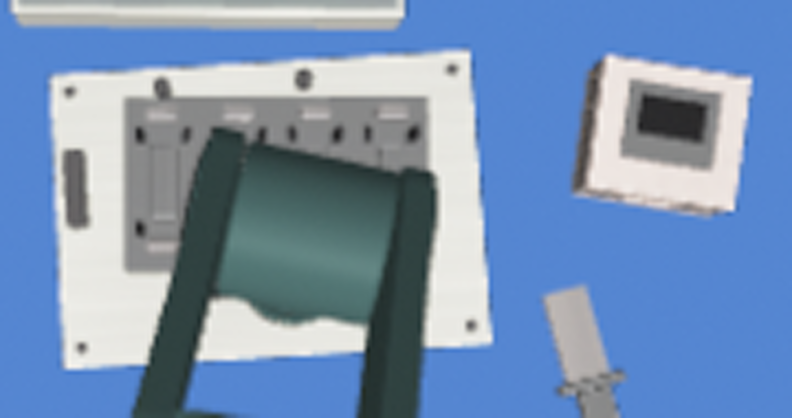

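Emit:
drive_tool(
  targets=[
    {"dx": 10, "dy": 0, "dz": 0, "twist": 0, "grip": 0},
    {"dx": 25, "dy": -25, "dz": -1, "twist": 0, "grip": 0},
    {"dx": 25, "dy": -50, "dz": -2, "twist": 0, "grip": 0},
    {"dx": 22, "dy": -70, "dz": -2, "twist": 0, "grip": 0},
    {"dx": 15, "dy": -70, "dz": -2, "twist": 0, "grip": 0},
    {"dx": 10, "dy": -70, "dz": -2, "twist": 0, "grip": 0},
    {"dx": 7, "dy": -70, "dz": -2, "twist": 0, "grip": 0},
    {"dx": 4, "dy": -70, "dz": -2, "twist": 0, "grip": 0},
    {"dx": 2, "dy": -70, "dz": -2, "twist": 0, "grip": 0},
    {"dx": 0, "dy": -70, "dz": -2, "twist": 0, "grip": 0},
  ],
)

```text
time: 7.48
tool_pos: [0.5422, -0.1116, 0.0156]
orientation: [3.14, -0.014, -3.068]
force: [-21.0, -12.1, 14.6]
gripper_width: -0.0001
```

```bash
python3 -c "
from h import *
st(); print(wh(robot.sense()['tool_pos']))
c,f=snap('top','d3')
cv2.imwrite('pics/d3b.png',cv2.resize(f[145:240,205:385],None,fx=4.4,fy=4.4,interpolation=cv2.INTER_CUBIC))"
```

```text
dx 0.0 dy 0.0 dz 0.0 twist 0.002 | t 7.47 yaw -3.068 pos [ 0.5422 -0.1116  0.0156] F [-21.  -12.1  14.6] w -0.0001 j6 -1.96
[-0.08017883 -0.10155619]
```

View pics/d3b.png

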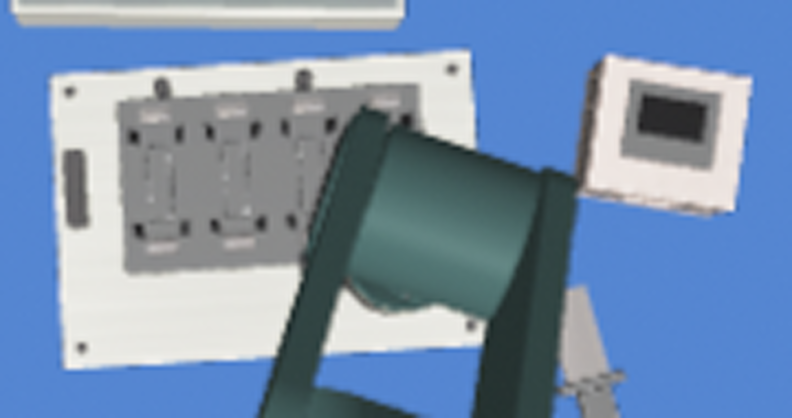

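Emit:
drive_tool(
  targets=[
    {"dx": 15, "dy": 0, "dz": 0, "twist": 0, "grip": 0},
    {"dx": 18, "dy": -45, "dz": -30, "twist": 0, "grip": 0},
    {"dx": 10, "dy": -85, "dz": -45, "twist": 0, "grip": 0},
    {"dx": -40, "dy": -88, "dz": -45, "twist": 0, "grip": 0},
    {"dx": -78, "dy": -88, "dz": -30, "twist": 0, "grip": 0},
    {"dx": -78, "dy": -88, "dz": 0, "twist": 0, "grip": 0},
    {"dx": -78, "dy": -88, "dz": 2, "twist": 0, "grip": 0},
  ],
)

```text
time: 8.4
tool_pos: [0.6323, -0.1925, 0.0121]
orientation: [3.139, -0.004, -3.07]
force: [-1.4, 0.2, -0.2]
gripper_width: 0.0002
```

```bash
python3 -c "
from h import *
st(); print(wh(robot.sense()['tool_pos']))
c,f=snap('top','d4');cw,g=snap('wrist')
cv2.imwrite('pics/d4b.png',cv2.resize(f[145:240,205:385],None,fx=4.4,fy=4.4,interpolation=cv2.INTER_CUBIC))
cv2.imwrite('pics/d4c.png',cv2.resize(g,None,fx=1.5,fy=1.5))"
```

```text
dx 0.0 dy 0.0 dz 0.0 twist 0.000 | t 8.40 yaw -3.070 pos [ 0.6323 -0.1925  0.0121] F [-1.4  0.2 -0.2] w 0.0002 j6 -2.04
[ 0.00386247 -0.18861263]
```

View pics/d4b.png

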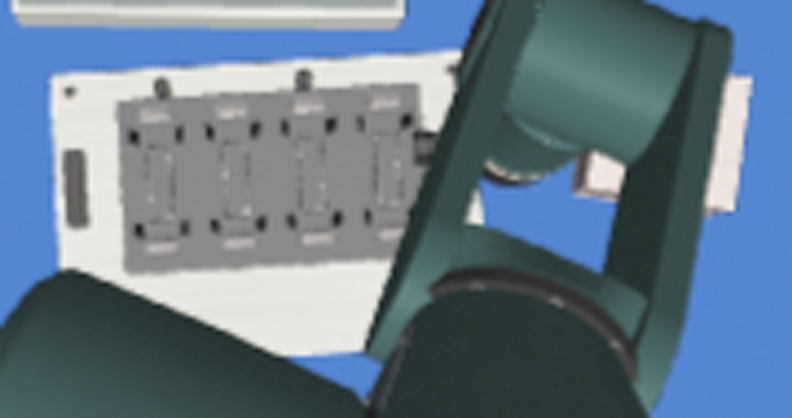

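View pics/d4c.png

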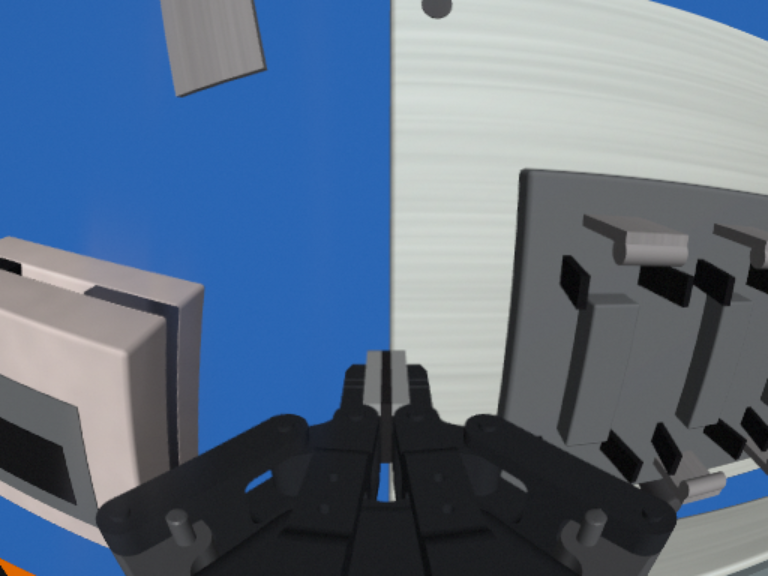

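Emit:
drive_tool(
  targets=[
    {"dx": 0, "dy": 8, "dz": -2, "twist": 0, "grip": 0},
    {"dx": 0, "dy": 16, "dz": -2, "twist": 0, "grip": 0},
    {"dx": 0, "dy": 22, "dz": -2, "twist": 0, "grip": 0},
    {"dx": 0, "dy": 27, "dz": -2, "twist": 0, "grip": 0},
    {"dx": 0, "dy": 32, "dz": -2, "twist": 0, "grip": 0},
    {"dx": 0, "dy": 37, "dz": -2, "twist": 0, "grip": 0},
    {"dx": 0, "dy": 42, "dz": -2, "twist": 0, "grip": 0},
    {"dx": 0, "dy": 47, "dz": -2, "twist": 0, "grip": 0},
    {"dx": 0, "dy": 51, "dz": -2, "twist": 0, "grip": 0},
    {"dx": 0, "dy": 54, "dz": -2, "twist": 0, "grip": 0},
  ],
)

```text
time: 9.75
tool_pos: [0.6298, -0.1401, 0.0163]
orientation: [-3.141, 0.0, -3.07]
force: [-0.4, -4.0, -2.3]
gripper_width: -0.0
```

```bash
python3 -c "
from h import *
st(); print(wh(robot.sense()['tool_pos']))
c,f=snap('top','d5');cw,g=snap('wrist')
cv2.imwrite('pics/d5b.png',cv2.resize(f[145:240,205:385],None,fx=4.4,fy=4.4,interpolation=cv2.INTER_CUBIC))
cv2.imwrite('pics/d5c.png',cv2.resize(g,None,fx=1.5,fy=1.5))"
```

```text
dx 0.0 dy 0.0 dz 0.0 twist -0.000 | t 9.75 yaw -3.070 pos [ 0.6298 -0.1401  0.0163] F [-0.4 -4.  -2.3] w -0.0000 j6 -1.97
[ 0.0051556  -0.13623473]
```

View pics/d5b.png

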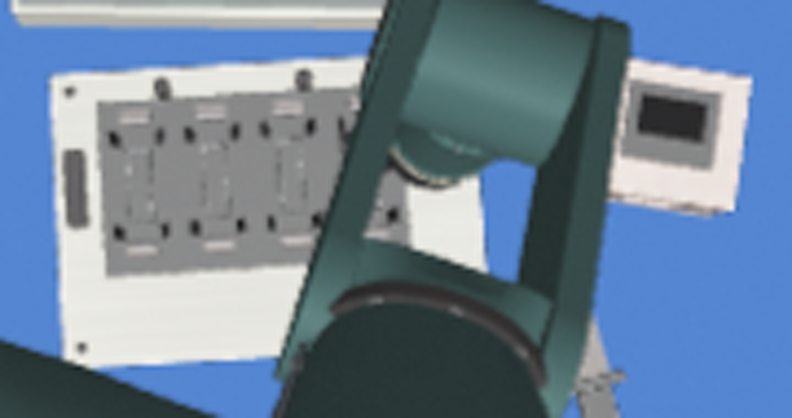

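Emit:
drive_tool(
  targets=[
    {"dx": 0, "dy": 4, "dz": 1, "twist": 0, "grip": 0},
    {"dx": 0, "dy": 7, "dz": 1, "twist": 0, "grip": 0},
    {"dx": 0, "dy": 9, "dz": 1, "twist": 0, "grip": 0},
    {"dx": 0, "dy": 11, "dz": 1, "twist": 0, "grip": 0},
    {"dx": 0, "dy": 13, "dz": 1, "twist": 0, "grip": 0},
  ],
)

```text
time: 10.48
tool_pos: [0.6297, -0.1291, 0.0162]
orientation: [-3.138, 0.002, -3.07]
force: [-0.2, -14.0, 1.8]
gripper_width: -0.0002
```

```bash
python3 -c "
from h import *
st(); print(wh(robot.sense()['tool_pos']))
"
```

```text
dx 0.0 dy 0.0 dz 0.0 twist 0.000 | t 10.47 yaw -3.070 pos [ 0.6297 -0.1291  0.0162] F [ -0.2 -14.    1.8] w -0.0002 j6 -1.95
[ 0.00585981 -0.12526417]
```

Emit:
drive_tool(
  targets=[
    {"dx": 0, "dy": 2, "dz": 0, "twist": 0, "grip": 0},
    {"dx": 0, "dy": 3, "dz": 0, "twist": 0, "grip": 0},
    {"dx": 0, "dy": 3, "dz": 0, "twist": 0, "grip": 0},
  ],
)

```text
time: 10.85
tool_pos: [0.6297, -0.1289, 0.0162]
orientation: [-3.135, 0.002, -3.069]
force: [-1.8, -19.5, 0.7]
gripper_width: 0.0
```

```bash
python3 -c "
from h import *
st(); print(wh(robot.sense()['tool_pos']))
"
```

```text
dx 0.0 dy 0.0 dz 0.0 twist 0.001 | t 10.85 yaw -3.069 pos [ 0.6297 -0.1289  0.0162] F [ -1.8 -19.5   0.7] w 0.0000 j6 -1.94
[ 0.00586549 -0.12508561]
```

Emit:
drive_tool(
  targets=[
    {"dx": 0, "dy": -25, "dz": 0, "twist": 0, "grip": 0},
    {"dx": 0, "dy": -27, "dz": -50, "twist": 0, "grip": 0},
    {"dx": 60, "dy": -27, "dz": -55, "twist": 0, "grip": 0},
    {"dx": 110, "dy": 20, "dz": -55, "twist": 0, "grip": 0},
    {"dx": 110, "dy": 70, "dz": -50, "twist": 0, "grip": 0},
    {"dx": 110, "dy": 98, "dz": -25, "twist": 0, "grip": 0},
    {"dx": 110, "dy": 98, "dz": 1, "twist": 0, "grip": 0},
    {"dx": 105, "dy": 98, "dz": 1, "twist": 0, "grip": 0},
    {"dx": 95, "dy": 98, "dz": 1, "twist": 0, "grip": 0},
    {"dx": 89, "dy": 98, "dz": 1, "twist": 0, "grip": 0},
    {"dx": 85, "dy": 98, "dz": 1, "twist": 0, "grip": 0},
    {"dx": 82, "dy": 98, "dz": 1, "twist": 0, "grip": 0},
  ],
)

```text
time: 12.35
tool_pos: [0.5358, -0.0324, 0.0143]
orientation: [3.141, -0.008, -3.07]
force: [-11.9, -4.9, 9.2]
gripper_width: 0.0
```

```bash
python3 -c "
from h import *
st(); print(wh(robot.sense()['tool_pos']))
c,f=snap('top','d6')
cv2.imwrite('pics/d6b.png',cv2.resize(f[145:240,205:385],None,fx=4.4,fy=4.4,interpolation=cv2.INTER_CUBIC))
"
```

```text
dx 0.0 dy 0.0 dz 0.0 twist 0.000 | t 12.35 yaw -3.070 pos [ 0.5358 -0.0324  0.0143] F [-11.9  -4.9   9.2] w 0.0000 j6 -1.83
[-0.0808973  -0.02209948]
```

View pics/d6b.png

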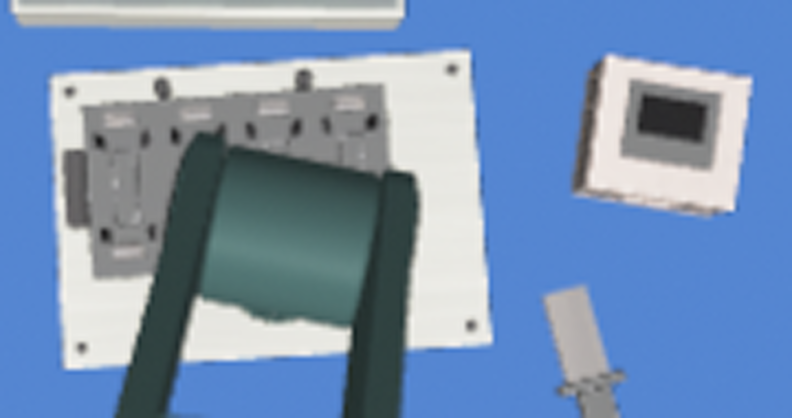

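Push a little harder to confirm hard contact, then back away to the cartridges and look.

Emit:
drive_tool(
  targets=[
    {"dx": -3, "dy": 0, "dz": 0, "twist": 0, "grip": 0},
    {"dx": -5, "dy": 0, "dz": 0, "twist": 0, "grip": 0},
    {"dx": -5, "dy": 0, "dz": 0, "twist": 0, "grip": 0},
  ],
)

```text
time: 12.78
tool_pos: [0.5358, -0.0319, 0.0138]
orientation: [3.14, -0.016, -3.069]
force: [-18.6, -6.4, 13.9]
gripper_width: 0.0003
```

```bash
python3 -c "
from h import *
st(); print(wh(robot.sense()['tool_pos']))
a=-.0
shift(.58,.264,.20,np.pi-.24)
"
```

```text
dx 0.0 dy 0.0 dz 0.0 twist 0.001 | t 12.78 yaw -3.069 pos [ 0.5358 -0.0319  0.0138] F [-18.6  -6.4  13.9] w 0.0003 j6 -1.83
[-0.08082549 -0.02157994]
dx -62.4 dy 292.3 dz -186.7 twist 0.312 | t 12.78 yaw -3.069 pos [ 0.5358 -0.0319  0.0138] F [-18.6  -6.4  13.9] w 0.0003 j6 -1.83
```

Emit:
drive_tool(
  targets=[
    {"dx": 20, "dy": 0, "dz": -10, "twist": 0, "grip": 0},
    {"dx": 20, "dy": 0, "dz": -70, "twist": 0, "grip": 20},
    {"dx": -20, "dy": 40, "dz": -130, "twist": 0.1, "grip": 50},
    {"dx": -60, "dy": 100, "dz": -187, "twist": 0.2, "grip": 50},
    {"dx": -60, "dy": 160, "dz": -187, "twist": 0.312, "grip": 50},
    {"dx": -60, "dy": 220, "dz": -187, "twist": 0.312, "grip": 50},
    {"dx": -60, "dy": 270, "dz": -187, "twist": 0.312, "grip": 50},
    {"dx": -60, "dy": 292, "dz": -187, "twist": 0.312, "grip": 50},
    {"dx": -60, "dy": 292, "dz": -187, "twist": 0.312, "grip": 50},
    {"dx": -60, "dy": 292, "dz": -187, "twist": 0.312, "grip": 50},
  ],
)

```text
time: 14.02
tool_pos: [0.5839, 0.2631, 0.2015]
orientation: [-3.141, 0.0, 2.901]
force: [0.5, 0.4, -0.3]
gripper_width: 0.0427
```

```bash
python3 -c "
from h import *
st()
c,f=snap('top','e1');print(carrier(c,f),HOME,np.degrees(DY))
cv2.imwrite('pics/e1b.png',cv2.resize(f[145:240,205:385],None,fx=4.4,fy=4.4,interpolation=cv2.INTER_CUBIC))
c,f=snap('wrist','e1w');cv2.imwrite('pics/e1c.png',cv2.resize(f,None,fx=1.5,fy=1.5))
np.save('e1cal.npy',np.array([c[0],c[1],c[2]],dtype=object),allow_pickle=True)
"
```

```text
dx 0.0 dy 0.0 dz 0.0 twist -0.312 | t 14.03 yaw 2.901 pos [0.5839 0.2631 0.2015] F [ 0.5  0.4 -0.3] w 0.0427 j6 -1.01
(array([0.61405841, 0.00339124]), (135.46588134765625, 250.11904907226562), 4.812070846557617) [ 0.6149 -0.0046] 4.108107391088002Traceback (most recent call last):
  File "<string>", line 7, in <module>
    np.save('e1cal.npy',np.array([c[0],c[1],c[2]],dtype=object),allow_pickle=True)
                        ~~~~~~~~^^^^^^^^^^^^^^^^^^^^^^^^^^^^^^^
ValueError: could not broadcast input array from shape (3,3) into shape (3,)
```

View pics/e1b.png

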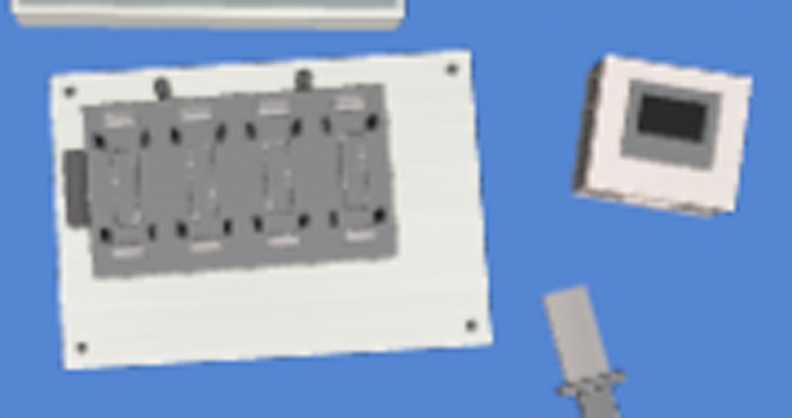

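View pics/e1c.png

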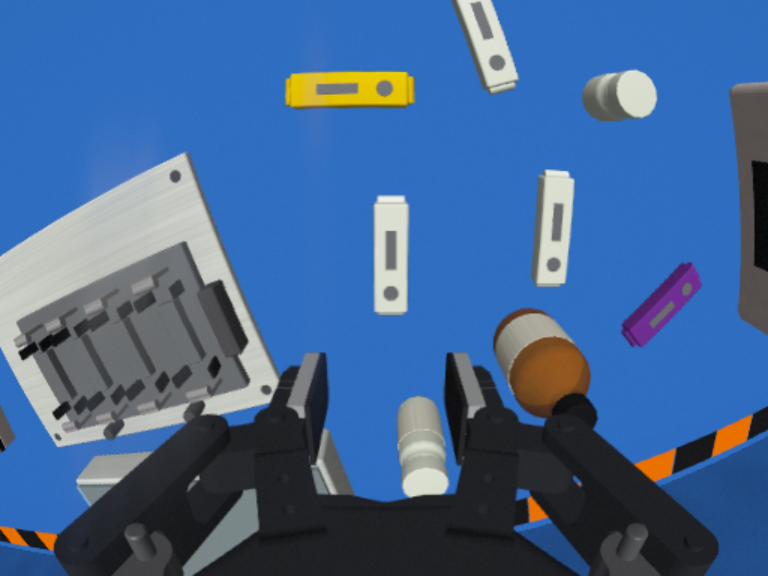

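```bash
cat >> h.py <<'E'
from scipy.optimize import minimize
def corners(l,w,z0,z1,lug=0):
    P=[[sx*l/2,sy*w/2,z] for sx in(1,-1) for sy in(1,-1) for z in(z0,z1)]
    if lug:
        zc=(z0+z1)/2;P+=[[sx*(l/2+lug),sy*.006,zc+s*.004] for sx in(1,-1) for sy in(1,-1) for s in(1,-1)]
        P+=[[sx*(l/2+.002),sy*.010,zc+s*.004] for sx in(1,-1) for sy in(1,-1) for s in(1,-1)]
    return np.array(P)
def fitbox(c,mask,P,x0,S=4):
    """silhouette fit; mask full frame bool; returns x,y,yaw,iou"""
    ys,xs=np.nonzero(mask);a,b=xs.min()-6,ys.min()-6;w,h=xs.max()-a+7,ys.max()-b+7
    m=np.zeros((h,w),np.float32);m[ys-b,xs-a]=1
    M=cv2.GaussianBlur(cv2.resize(m,None,fx=S,fy=S,interpolation=cv2.INTER_LINEAR),(0,0),S*.6)
    def cost(v):
        x,y,t=v[0]/1000,v[1]/1000,v[2]/50
        q=P@np.array([[np.cos(t),np.sin(t),0],[-np.sin(t),np.cos(t),0],[0,0,1]])+[x,y,0]
        uv=(proj(c,q)-[a,b]+.5)*S-.5
        I=np.zeros(M.shape,np.uint8);hull=cv2.convexHull(uv.astype(np.float32))
        cv2.fillConvexPoly(I,np.round(hull*16).astype(np.int32),255,cv2.LINE_AA,4)
        I=cv2.GaussianBlur(I.astype(np.float32)/255,(0,0),S*.6)
        return np.abs(I-M).sum()/M.sum()
    v0=np.array([x0[0]*1000,x0[1]*1000,x0[2]*50])
    best=None
    for k in range(2):
        r=minimize(cost,v0 if best is None else best.x,method='Nelder-Mead',options=dict(initial_simplex=np.array([v0 if best is None else best.x]*4)+np.vstack([np.zeros(3),np.eye(3)*4]),xatol=.02,fatol=1e-5,maxiter=300))
        best=r
    return np.array([best.x[0]/1000,best.x[1]/1000,best.x[2]/50]),best.fun
def whites(f,ok=None):
    hsv=cv2.cvtColor(f,cv2.COLOR_BGR2HSV)
    nb=~((hsv[...,0]>95)&(hsv[...,0]<125)&(hsv[...,1]>90))
    return cv2.connectedComponentsWithStats(nb.astype(np.uint8))
CART=corners(.086,.026,0,.018,.005)
def carts(c,f,guess,out=True):
    n,l,stt,ce=whites(f)
    for g in guess:
        uv=proj(c,[g[0],g[1],.012])[0].astype(int)
        if not(0<=uv[0]<512 and 0<=uv[1]<384):print('out',uv);continue
        i=l[uv[1],uv[0]]
        if i==0:
            win=l[max(uv[1]-8,0):uv[1]+8,max(uv[0]-8,0):uv[0]+8];u=win[win>0];i=np.bincount(u).argmax() if len(u) else 0
        if i==0 or stt[i,4]>6000:print('none at',uv,stt[i]);continue
        print(g,stt[i],fitbox(c,l==i,CART,g))
E
python3 -c "
from h import *
np.set_printoptions(precision=4,suppress=True)
G=[(.592,.264,-.24),(.5998,.3946,-.24),(.4393,.3709,.047)]
f=cv2.imread('pics/e1w.png');carts(cal('wrist'),f,G)
f=cv2.imread('pics/a_top.png');carts(cal('top'),f,G)
"
```

```text
(0.592, 0.264, -0.24) [ 249  130   24   80 1816] (array([ 0.5916,  0.2637, -0.2481]), np.float64(0.03564837947487831))
(0.5998, 0.3946, -0.24) [ 354  113   29   78 1800] (array([ 0.6004,  0.395 , -0.2317]), np.float64(0.09009545296430588))
(0.4393, 0.3709, 0.047) [ 301    0   45   63 1581] (array([0.4385, 0.3726, 0.0605]), np.float64(0.16764326393604279))
(0.592, 0.264, -0.24) [173 178  14  28 244] (array([ 0.5926,  0.2663, -0.2376]), np.float64(0.05975005030632019))
(0.5998, 0.3946, -0.24) [135 175  15  28 257] (array([ 0.6009,  0.3973, -0.2443]), np.float64(0.053772587329149246))
(0.4393, 0.3709, 0.047) [142 222  10  29 260] (array([0.439 , 0.3747, 0.0876]), np.float64(0.06465108692646027))
```

```bash
python3 -c "
from h import *
shift(.592,.2643,.004,np.pi-.247)
"
```

```text
dx -7.3 dy 4.0 dz 197.3 twist 0.005 | t 14.12 yaw 2.899 pos [0.584  0.2623 0.2013] F [ 0.4 -0.2 -0.2] w 0.0429 j6 -1.01
```

Emit:
drive_tool(
  targets=[
    {"dx": -8, "dy": 3.5, "dz": 50, "twist": 0.005, "grip": 50},
    {"dx": -8, "dy": 3.5, "dz": 100, "twist": 0.005, "grip": 50},
    {"dx": -8, "dy": 3.5, "dz": 150, "twist": 0.005, "grip": 50},
    {"dx": -8, "dy": 3.5, "dz": 180, "twist": 0.005, "grip": 50},
    {"dx": -8, "dy": 3.5, "dz": 196, "twist": 0.005, "grip": 50},
    {"dx": -8, "dy": 3.5, "dz": 197, "twist": 0.005, "grip": 50},
    {"dx": -8, "dy": 3.5, "dz": 197, "twist": 0.005, "grip": 20},
    {"dx": -8, "dy": 3.5, "dz": 197, "twist": 0.005, "grip": 20},
    {"dx": -8, "dy": 3.5, "dz": 197, "twist": 0.005, "grip": 20},
    {"dx": -8, "dy": 3.5, "dz": 197, "twist": 0.005, "grip": 20},
  ],
  force=60,
)

```text
time: 15.38
tool_pos: [0.5937, 0.2654, 0.0059]
orientation: [3.14, 0.002, 2.896]
force: [-0.2, -0.7, 5.3]
gripper_width: 0.0246
```

```bash
python3 -c "
from h import *
st()
c,f=snap('wrist','e2');cv2.imwrite('pics/e2c.png',cv2.resize(f,None,fx=1.5,fy=1.5))
"
```

```text
dx 0.0 dy 0.0 dz 0.0 twist -0.317 | t 15.38 yaw 2.896 pos [0.5937 0.2654 0.0059] F [-0.2 -0.7  5.3] w 0.0246 j6 -1.01
```

View pics/e2c.png

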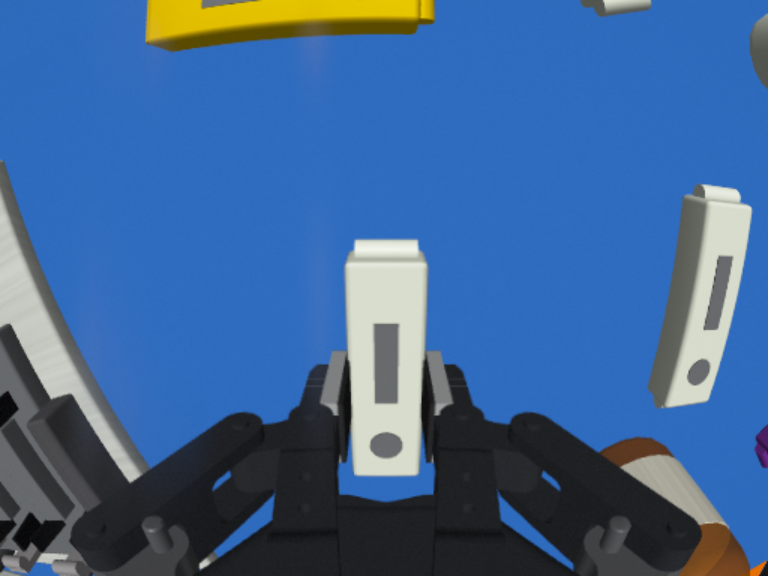

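```bash
python3 -c "
from h import *
c=cal('wrist');s=robot.sense();p=np.array(s['tool_pos']);Rt=R.from_euler('xyz',s['orientation']).as_matrix()
for uv,z in(((386,240),.013),((386,253),.018),((386,476),.018)):
    q=onz(c,np.array(uv)/1.5,z)[0];print(Rt.T@(q-p)*1000)
shift(*hw(0,.087),.12,np.pi+DY)
"
```

```text
[49.21283186 -0.2424003  -7.24067407]
[ 46.32790246  -0.25009809 -12.23358044]
[-40.9398467   -0.19049828 -12.01805985]
dx -59.3 dy -174.0 dz -114.2 twist -0.317 | t 15.43 yaw 2.896 pos [0.5937 0.2654 0.0059] F [-0.6 -0.3  6.3] w 0.0242 j6 -1.01
```

Emit:
drive_tool(
  targets=[
    {"dx": 0, "dy": 0, "dz": -30, "twist": 0, "grip": 20},
    {"dx": 0, "dy": 0, "dz": -80, "twist": 0, "grip": 20},
    {"dx": -10, "dy": -20, "dz": -114, "twist": -0.1, "grip": 20},
    {"dx": -30, "dy": -70, "dz": -114, "twist": -0.2, "grip": 20},
    {"dx": -50, "dy": -120, "dz": -114, "twist": -0.317, "grip": 20},
    {"dx": -61, "dy": -165, "dz": -114, "twist": -0.317, "grip": 20},
    {"dx": -61, "dy": -174, "dz": -114, "twist": -0.317, "grip": 20},
    {"dx": -61, "dy": -174, "dz": -114, "twist": -0.317, "grip": 20},
  ],
)

```text
time: 16.42
tool_pos: [0.6091, 0.0813, 0.1185]
orientation: [3.141, -0.0, -3.072]
force: [0.3, 0.3, 0.1]
gripper_width: 0.0246
```

```bash
python3 -c "
from h import *
st();print(wh(robot.sense()['tool_pos']))
c,f=snap('wrist','e3');cv2.imwrite('pics/e3c.png',cv2.resize(f,None,fx=1.5,fy=1.5))
"
```

```text
dx 0.0 dy 0.0 dz 0.0 twist -0.002 | t 16.43 yaw -3.072 pos [0.6091 0.0813 0.1185] F [0.3 0.3 0.1] w 0.0246 j6 -1.62
[0.00037166 0.08611287]
```

View pics/e3c.png

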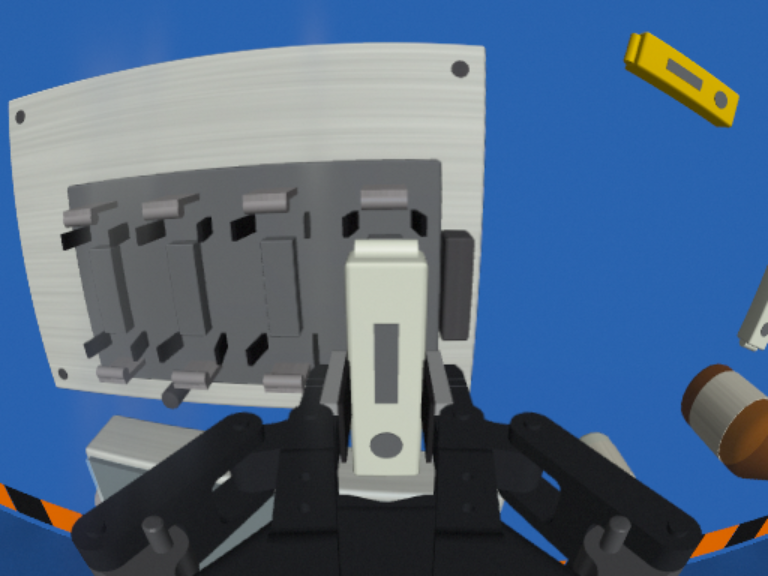

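```bash
python3 -c "
from h import *
np.set_printoptions(precision=4,suppress=True)
c=cal('wrist')
for uv,z,nm in(((441,160),.022,'plate corner exp -68,118'),((68,186),.022,'exp -68,-118'),((484,46),.01,'deck corner exp -137,143'),((10,100),.01,'exp -137,-187'),((360,200),.046,'lip L y76'),((408,199),.046,'lip R y98'),((291,203),.046,'lip2 R y40'),((242,203),.046,'lip2 L y18'),((264,239),.034,'ped2 -28? y20'),((297,238),.034,'ped2  y38')):
    print(nm,wh(onz(c,np.array(uv)/1.5,z)[0])*1000)
# gripped cart
q=onz(c,np.array([386,240])/1.5,.1185+.0072)[0];print('lug end',wh(q)*1000)
"
```

```text
plate corner exp -68,118 [-69.8555 115.6523]
exp -68,-118 [ -66.8383 -116.241 ]
deck corner exp -137,143 [-136.0961  141.0707]
exp -137,-187 [-135.8734 -182.3976]
lip L y76 [-51.1325  73.9208]
lip R y98 [-51.5942  97.0294]
lip2 R y40 [-50.2557  40.027 ]
lip2 L y18 [-51.1019  14.7256]
ped2 -28? y20 [-29.8489  21.7309]
ped2  y38 [-30.0731  39.8048]
lug end [-48.8284  86.2587]
```

```bash
python3 -c "
from h import *
np.set_printoptions(precision=4,suppress=True)
c=cal('wrist')
f=cv2.imread('pics/e3.png');cv2.imwrite('pics/e3z.png',cv2.resize(f[90:290,30:300],None,fx=2.9,fy=2.9,interpolation=cv2.INTER_CUBIC))
"
```

```text
(no output)
```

View pics/e3z.png

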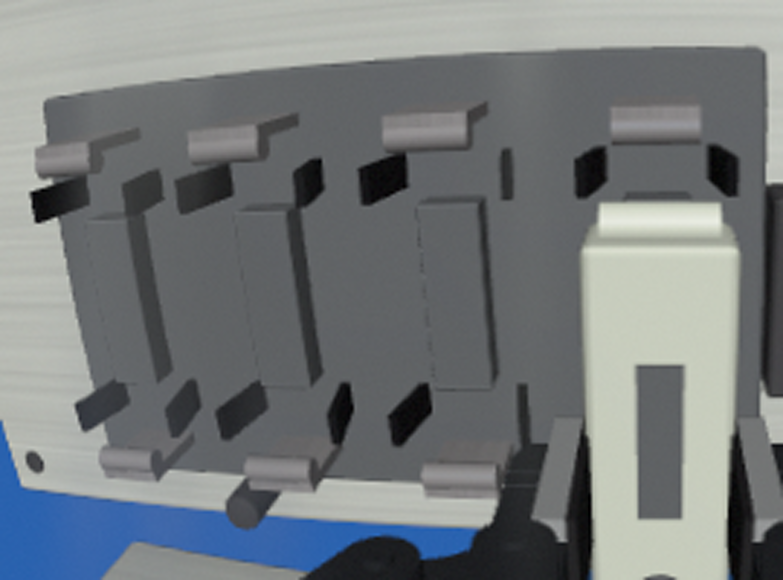

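```bash
python3 -c "
from h import *
np.set_printoptions(precision=4,suppress=True)
c=cal('wrist')
for nm,q in(('c2',[(418,200),(484,199),(433,388),(495,389)]),('c3',[(238,209),(299,207),(262,386),(318,386)])):
    w=np.array([wh(p)*1000 for p in onz(c,np.array(q)/2.9+[30,90],.034)]);print(nm,w,w.mean(0))
"
```

```text
c2 [[-30.1804  20.1942]
 [-30.1237  38.916 ]
 [ 26.2768  19.7002]
 [ 26.2723  38.5181]] [-1.9388 29.3321]
c3 [[-29.0517 -36.1919]
 [-29.0515 -16.0057]
 [ 27.1818 -36.9953]
 [ 26.5509 -17.3869]] [ -1.0927 -26.6449]
```

Emit:
drive_tool(
  targets=[
    {"dx": 1, "dy": 0, "dz": 30, "twist": -0.002, "grip": 20},
    {"dx": 1, "dy": 0, "dz": 50, "twist": -0.002, "grip": 20},
    {"dx": 1, "dy": 0, "dz": 58, "twist": -0.002, "grip": 20},
    {"dx": 1, "dy": 0, "dz": 60, "twist": -0.002, "grip": 20},
  ],
  force=80,
)

```text
time: 16.98
tool_pos: [0.6083, 0.0824, 0.0581]
orientation: [3.141, -0.0, -3.067]
force: [-0.5, -0.1, -0.2]
gripper_width: 0.0235
```

```bash
python3 -c "
from h import *
st();print(wh(robot.sense()['tool_pos']))
c,f=snap('wrist','e4');cv2.imwrite('pics/e4c.png',cv2.resize(f,None,fx=1.5,fy=1.5))
"
```

```text
dx 0.0 dy 0.0 dz 0.0 twist 0.003 | t 16.98 yaw -3.067 pos [0.6083 0.0824 0.0581] F [-0.5 -0.1 -0.2] w 0.0235 j6 -1.62
[-0.00036099  0.08727953]
```

View pics/e4c.png

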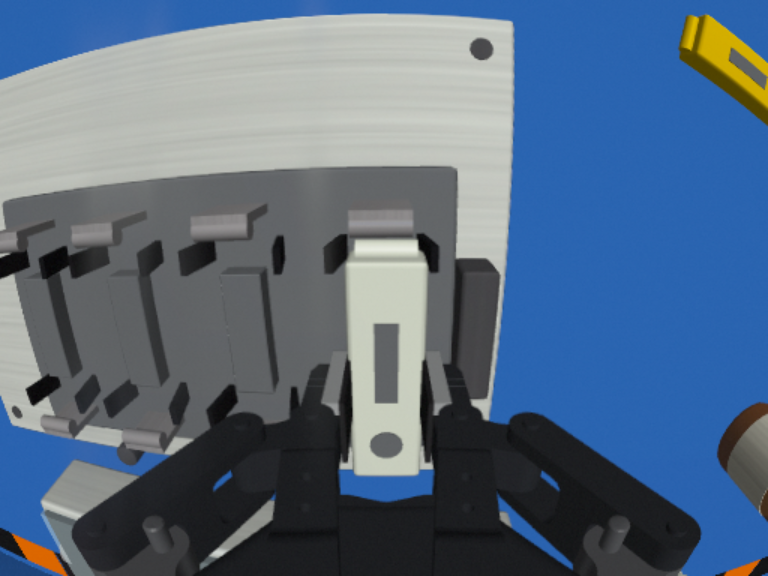

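Emit:
drive_tool(
  targets=[
    {"dx": 0, "dy": -1.5, "dz": 4, "twist": 0, "grip": 20},
    {"dx": 0, "dy": -1.5, "dz": 8, "twist": 0, "grip": 20},
    {"dx": 0, "dy": -1.5, "dz": 12, "twist": 0, "grip": 20},
    {"dx": 0, "dy": -1.5, "dz": 15, "twist": 0, "grip": 20},
  ],
)

```text
time: 17.52
tool_pos: [0.6093, 0.08, 0.0456]
orientation: [3.141, 0.002, -3.069]
force: [-7.2, 0.8, 20.7]
gripper_width: 0.0238
```

```bash
python3 -c "
from h import *
st();print(wh(robot.sense()['tool_pos']))
c,f=snap('wrist','e5');cv2.imwrite('pics/e5c.png',cv2.resize(f,None,fx=1.5,fy=1.5))
"
```

```text
dx 0.0 dy 0.0 dz 0.0 twist 0.001 | t 17.52 yaw -3.069 pos [0.6093 0.08   0.0456] F [-7.2  0.8 20.7] w 0.0238 j6 -1.63
[0.00044615 0.08483502]
```

View pics/e5c.png

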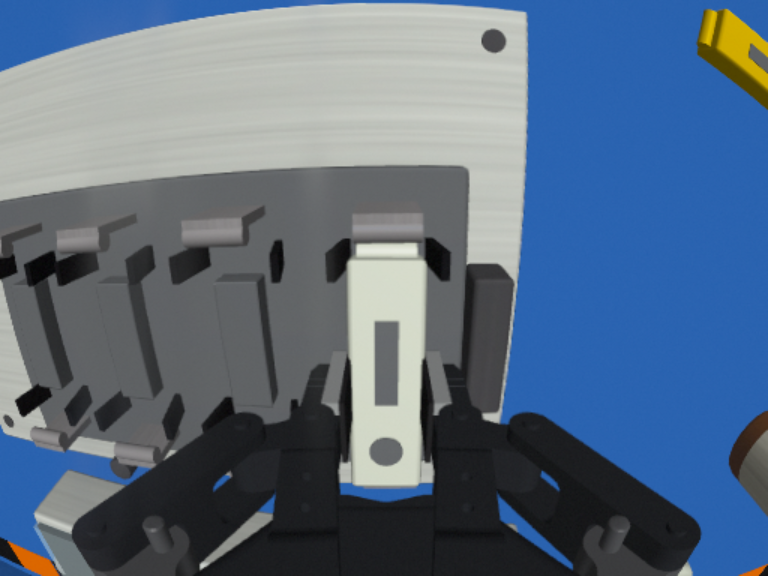

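Emit:
drive_tool(
  targets=[
    {"dx": 1, "dy": 0, "dz": 3, "twist": 0, "grip": 20},
    {"dx": 1, "dy": 0, "dz": 6, "twist": 0, "grip": 20},
    {"dx": 1, "dy": 0, "dz": 8, "twist": 0, "grip": 20},
  ],
)

```text
time: 17.95
tool_pos: [0.6087, 0.0791, 0.0394]
orientation: [-3.14, 0.003, -3.067]
force: [-5.4, -5.0, 28.7]
gripper_width: 0.0235
```

```bash
python3 -c "
from h import *
st();print(wh(robot.sense()['tool_pos']))
c,f=snap('wrist','e6');cv2.imwrite('pics/e6c.png',cv2.resize(f,None,fx=1.5,fy=1.5))
"
```

```text
dx 0.0 dy 0.0 dz 0.0 twist 0.003 | t 17.95 yaw -3.067 pos [0.6087 0.0791 0.0394] F [-5.4 -5.  28.7] w 0.0235 j6 -1.63
[-0.00016832  0.08393668]
```

View pics/e6c.png

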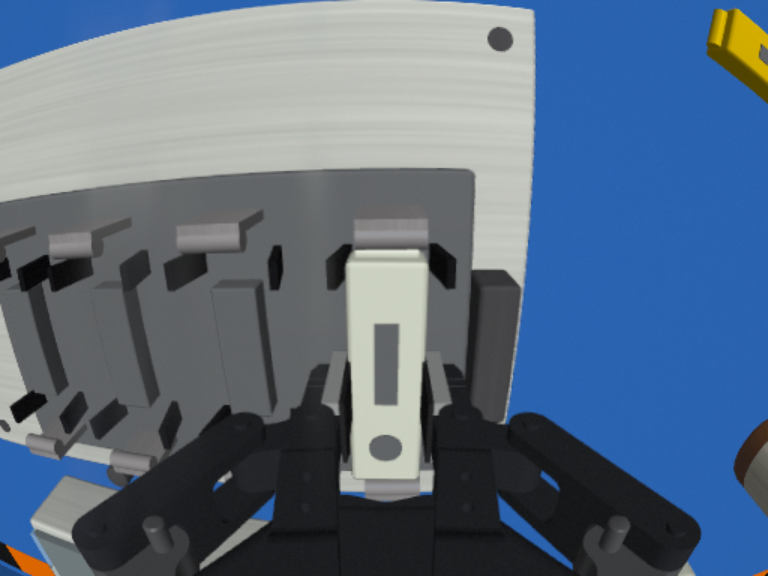

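Emit:
drive_tool(
  targets=[
    {"dx": 0, "dy": 0, "dz": -3, "twist": 0, "grip": 42},
    {"dx": 0, "dy": 1, "dz": -4, "twist": 0, "grip": 42},
    {"dx": 0, "dy": 1, "dz": -4, "twist": 0, "grip": 42},
    {"dx": 0, "dy": 1, "dz": -30, "twist": 0, "grip": 42},
    {"dx": 30, "dy": 1, "dz": -70, "twist": 0, "grip": 42},
    {"dx": 60, "dy": 1, "dz": -100, "twist": 0, "grip": 42},
    {"dx": 60, "dy": 1, "dz": -110, "twist": 0, "grip": 42},
  ],
)

```text
time: 18.88
tool_pos: [0.546, 0.0765, 0.1465]
orientation: [-3.142, -0.0, -3.068]
force: [-0.1, -0.0, -0.6]
gripper_width: 0.0357
```

```bash
python3 -c "
from h import *
st();print(wh(robot.sense()['tool_pos']))
c,f=snap('wrist','e7');cv2.imwrite('pics/e7c.png',cv2.resize(f,None,fx=1.5,fy=1.5))
"
```

```text
dx 0.0 dy 0.0 dz 0.0 twist 0.002 | t 18.88 yaw -3.068 pos [0.546  0.0765 0.1465] F [-0.1 -0.  -0.6] w 0.0357 j6 -1.63
[-0.06295824  0.08584615]
```

View pics/e7c.png

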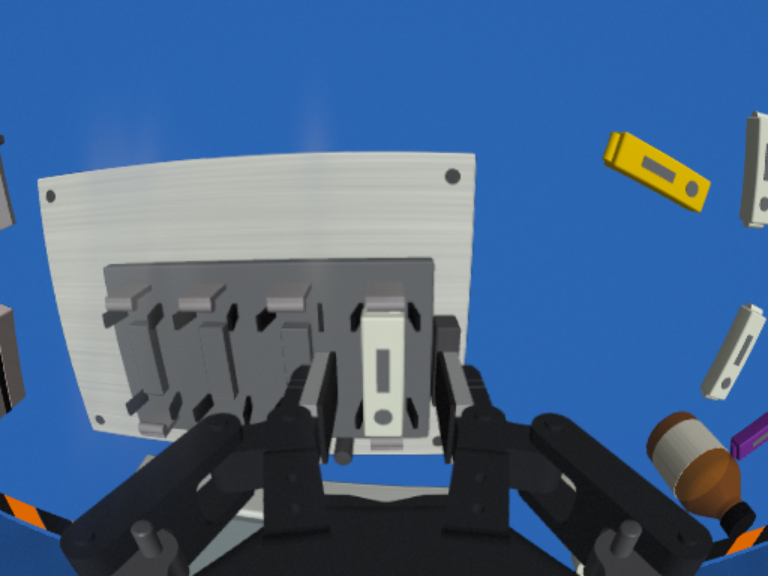

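```bash
python3 -c "
from h import *
np.set_printoptions(precision=4,suppress=True)
c=cal('wrist')
for z in(.052,.057):
  w=np.array([wh(p)*1000 for p in onz(c,np.array([(363,312),(404,312),(365,436),(402,436)])/1.5,z)]);print(w,w.mean(0))
shift(.600,.395,.12,np.pi-.235)
"
```

```text
[[-45.3539  72.0781]
 [-45.3959  95.5262]
 [ 43.2424  71.5892]
 [ 43.1774  95.9777]] [-1.0825 83.7928]
[[-47.3563  72.344 ]
 [-47.3974  95.2968]
 [ 39.3689  71.8654]
 [ 39.3053  95.7388]] [-4.0199 83.8113]
dx -75.0 dy 313.8 dz 27.5 twist 0.308 | t 18.93 yaw -3.068 pos [0.5481 0.0765 0.1473] F [ 0.6 -0.2  0. ] w 0.0359 j6 -1.63
```

Emit:
drive_tool(
  targets=[
    {"dx": -15, "dy": 62, "dz": -30, "twist": 0.1, "grip": 50},
    {"dx": -30, "dy": 124, "dz": -40, "twist": 0.2, "grip": 50},
    {"dx": -45, "dy": 186, "dz": -40, "twist": 0.308, "grip": 50},
    {"dx": -60, "dy": 248, "dz": -40, "twist": 0.308, "grip": 50},
    {"dx": -60, "dy": 300, "dz": -20, "twist": 0.308, "grip": 50},
    {"dx": -60, "dy": 314, "dz": -10, "twist": 0.308, "grip": 50},
    {"dx": -60, "dy": 314, "dz": -10, "twist": 0.308, "grip": 50},
  ],
)

```text
time: 19.8
tool_pos: [0.5834, 0.3944, 0.1526]
orientation: [-3.139, -0.003, 2.909]
force: [-0.2, -1.0, 0.8]
gripper_width: 0.0426
```

```bash
python3 -c "
from h import *
np.set_printoptions(precision=4,suppress=True)
st()
c,f=snap('wrist','f1');cv2.imwrite('pics/f1c.png',cv2.resize(f,None,fx=1.5,fy=1.5))
carts(c,f,[(.6,.395,-.235)])
c,f=snap('scene','f1s');cv2.imwrite('pics/f1sz.png',cv2.resize(f[140:260,170:330],None,fx=5,fy=5,interpolation=cv2.INTER_CUBIC))
shift(.600,.395,.004,np.pi-.235)
"
```

```text
dx 0.0 dy 0.0 dz 0.0 twist -0.304 | t 19.80 yaw 2.909 pos [0.5834 0.3944 0.1526] F [-0.2 -1.   0.8] w 0.0426 j6 -0.84
(0.6, 0.395, -0.235) [ 249  145   28   90 2363] (array([ 0.5996,  0.3949, -0.2377]), np.float64(0.043489713221788406))
dx -14.5 dy 6.2 dz 150.6 twist -0.000 | t 19.90 yaw 2.906 pos [0.5846 0.3926 0.1546] F [-0.3 -0.2 -0.2] w 0.0425 j6 -0.84
```

View pics/f1c.png

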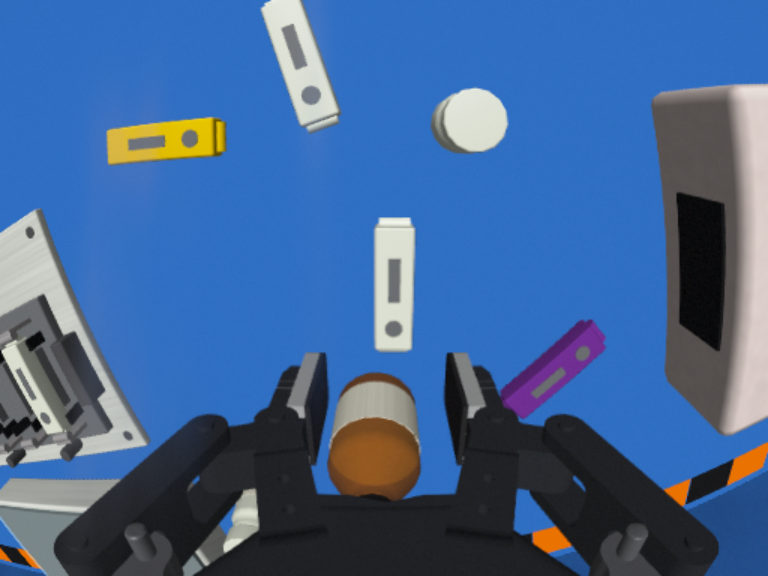

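View pics/f1sz.png

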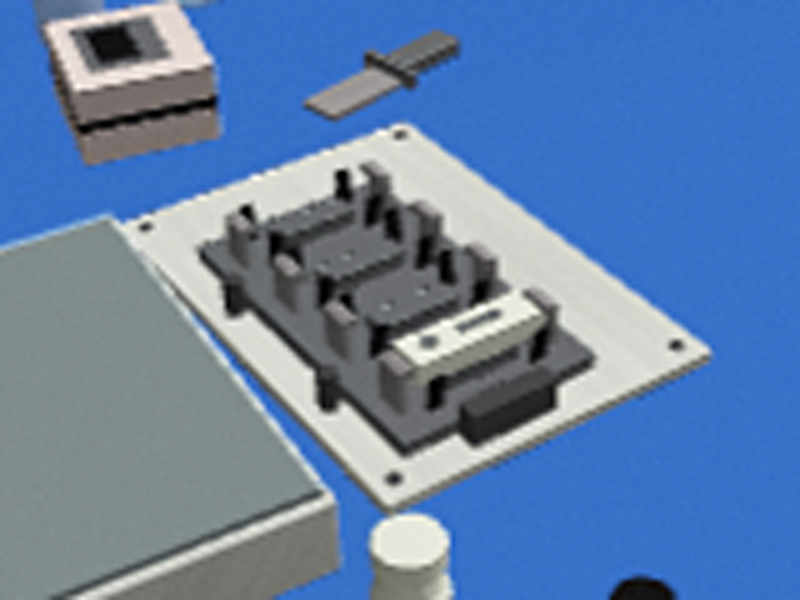

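Emit:
drive_tool(
  targets=[
    {"dx": -15.5, "dy": 5.5, "dz": 50, "twist": 0, "grip": 50},
    {"dx": -15.5, "dy": 5.5, "dz": 100, "twist": 0, "grip": 50},
    {"dx": -15.5, "dy": 5.5, "dz": 135, "twist": 0, "grip": 50},
    {"dx": -15.5, "dy": 5.5, "dz": 149, "twist": 0, "grip": 50},
    {"dx": -15.5, "dy": 5.5, "dz": 150, "twist": 0, "grip": 50},
    {"dx": -15.5, "dy": 5.5, "dz": 150, "twist": 0, "grip": 20},
    {"dx": -15.5, "dy": 5.5, "dz": 150, "twist": 0, "grip": 20},
    {"dx": -15.5, "dy": 5.5, "dz": 150, "twist": 0, "grip": 20},
    {"dx": -15.5, "dy": 5.5, "dz": 150, "twist": 0, "grip": 20},
  ],
  force=80,
)

```text
time: 21.02
tool_pos: [0.6024, 0.3963, 0.0077]
orientation: [3.139, 0.003, 2.907]
force: [-0.3, -2.4, 7.1]
gripper_width: 0.0234
```

```bash
python3 -c "
from h import *
np.set_printoptions(precision=4,suppress=True)
st()
c,f=snap('wrist','f2');cv2.imwrite('pics/f2c.png',cv2.resize(f,None,fx=1.5,fy=1.5))
shift(*hw(0,-.088),.115,np.pi+DY)
"
```

```text
dx 0.0 dy 0.0 dz 0.0 twist -0.306 | t 21.02 yaw 2.907 pos [0.6024 0.3963 0.0077] F [-0.3 -2.4  7.1] w 0.0234 j6 -0.85
dx -132.2 dy -470.7 dz -107.8 twist -0.306 | t 21.07 yaw 2.907 pos [0.6023 0.3963 0.0077] F [ 0.6 -2.2  7.4] w 0.0233 j6 -0.85
```

View pics/f2c.png

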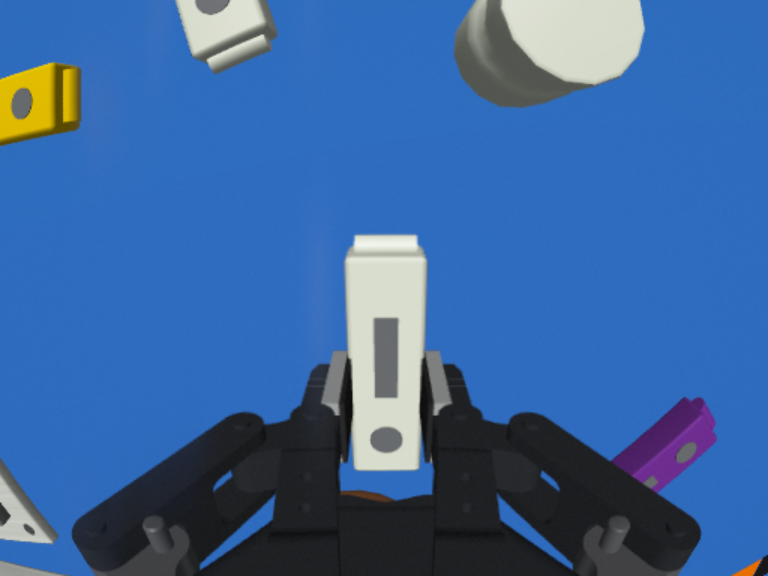

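```bash
python3 -c "
from h import *
c=cal('wrist');s=robot.sense();p=np.array(s['tool_pos']);Rt=R.from_euler('xyz',s['orientation']).as_matrix()
for uv,z in(((386,235),.013),((386,248),.018),((386,470),.018)):
    q=onz(c,np.array(uv)/1.5,z)[0];print(Rt.T@(q-p)*1000)
shift(*hw(.0015,-.088),.115,np.pi+DY)
"
```

```text
[50.39763691 -0.25160768 -5.43652332]
[ 47.41945706  -0.25966563 -10.42720344]
[-39.42704547  -0.20776419 -10.15381621]
dx -133.7 dy -470.3 dz -107.8 twist -0.306 | t 21.07 yaw 2.907 pos [0.6023 0.3963 0.0077] F [ 0.6 -2.2  7.4] w 0.0233 j6 -0.85
```

Emit:
drive_tool(
  targets=[
    {"dx": 0, "dy": 0, "dz": -50, "twist": 0, "grip": 20},
    {"dx": 0, "dy": 0, "dz": -108, "twist": 0, "grip": 20},
    {"dx": -17, "dy": -59, "dz": -110, "twist": -0.1, "grip": 20},
    {"dx": -34, "dy": -118, "dz": -110, "twist": -0.2, "grip": 20},
    {"dx": -51, "dy": -177, "dz": -110, "twist": -0.306, "grip": 20},
    {"dx": -68, "dy": -236, "dz": -110, "twist": -0.306, "grip": 20},
    {"dx": -85, "dy": -295, "dz": -110, "twist": -0.306, "grip": 20},
    {"dx": -102, "dy": -354, "dz": -110, "twist": -0.306, "grip": 20},
    {"dx": -119, "dy": -413, "dz": -110, "twist": -0.306, "grip": 20},
    {"dx": -133, "dy": -460, "dz": -110, "twist": -0.306, "grip": 20},
    {"dx": -135, "dy": -470, "dz": -110, "twist": -0.306, "grip": 20},
    {"dx": -135, "dy": -470, "dz": -110, "twist": -0.306, "grip": 20},
  ],
)

```text
time: 22.58
tool_pos: [0.6228, -0.093, 0.1157]
orientation: [3.141, 0.001, -3.072]
force: [-0.7, -0.3, -0.1]
gripper_width: 0.0237
```

```bash
python3 -c "
from h import *
st();print(wh(robot.sense()['tool_pos']))
c,f=snap('wrist','f3');cv2.imwrite('pics/f3c.png',cv2.resize(f,None,fx=1.5,fy=1.5))
"
```

```text
dx 0.0 dy 0.0 dz 0.0 twist -0.002 | t 22.57 yaw -3.072 pos [ 0.6228 -0.093   0.1157] F [-0.7 -0.3 -0.1] w 0.0237 j6 -1.90
[ 0.00151865 -0.08874662]
```

View pics/f3c.png

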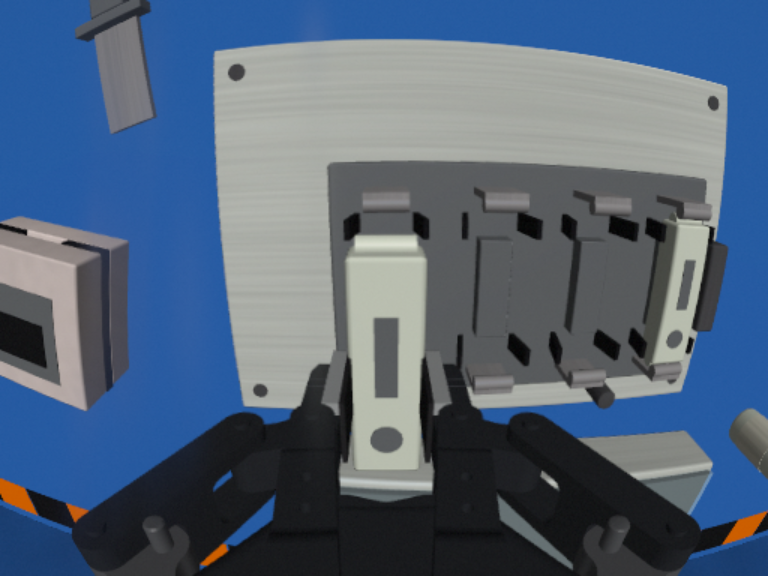

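```bash
python3 -c "
from h import *
np.set_printoptions(precision=4,suppress=True)
c=cal('wrist')
w=np.array([wh(p)*1000 for p in onz(c,np.array([(478,238),(512,238),(477,335),(508,335)])/1.5,.034)]);print(w,w.mean(0))
w=np.array([wh(p)*1000 for p in onz(c,np.array([(386,235)])/1.5,.1157+.0054)]);print(w)
"
```

```text
[[-29.7609 -40.4598]
 [-30.0723 -21.9997]
 [ 25.2628 -37.3996]
 [ 25.6319 -19.2759]] [ -2.2346 -29.7838]
[[-49.1638 -88.3632]]
```

Emit:
drive_tool(
  targets=[
    {"dx": 0.7, "dy": 0, "dz": 30, "twist": 0, "grip": 20},
    {"dx": 0.7, "dy": 0, "dz": 50, "twist": 0, "grip": 20},
    {"dx": 0.7, "dy": 0, "dz": 58, "twist": 0, "grip": 20},
    {"dx": 0.7, "dy": 0, "dz": 62, "twist": 0, "grip": 20},
    {"dx": 0.7, "dy": 0, "dz": 66, "twist": 0, "grip": 20},
    {"dx": 0.7, "dy": 0, "dz": 70, "twist": 0, "grip": 20},
    {"dx": 0.7, "dy": 0, "dz": 74, "twist": 0, "grip": 20},
  ],
)

```text
time: 23.5
tool_pos: [0.6229, -0.0927, 0.0425]
orientation: [-3.141, 0.002, -3.07]
force: [-0.0, 0.0, -4.1]
gripper_width: 0.0238
```

```bash
python3 -c "
from h import *
st();print(wh(robot.sense()['tool_pos']))
c,f=snap('wrist','f4');cv2.imwrite('pics/f4c.png',cv2.resize(f,None,fx=1.5,fy=1.5))
"
```

```text
dx 0.0 dy 0.0 dz 0.0 twist 0.000 | t 23.50 yaw -3.070 pos [ 0.6229 -0.0927  0.0425] F [-0.   0.  -4.1] w 0.0238 j6 -1.90
[ 0.00165768 -0.08841553]
```

View pics/f4c.png

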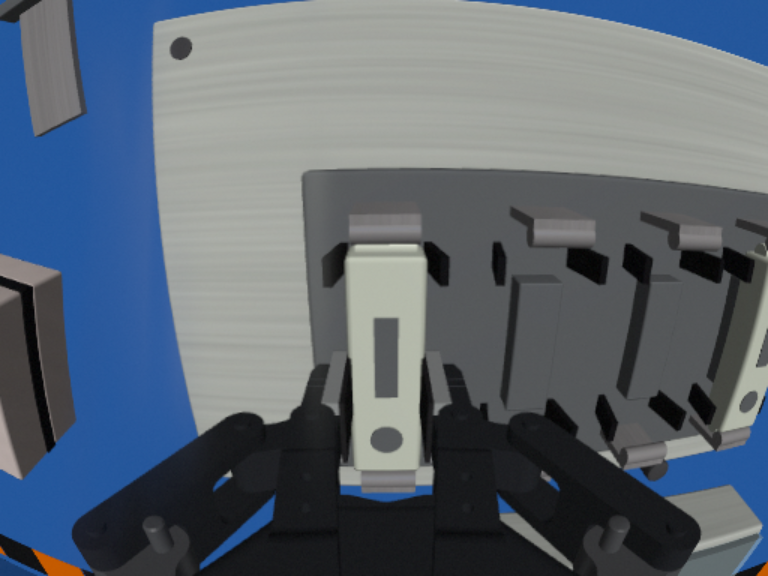

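Emit:
drive_tool(
  targets=[
    {"dx": 0, "dy": 0, "dz": 3, "twist": 0, "grip": 20},
    {"dx": 0, "dy": 0, "dz": 4, "twist": 0, "grip": 20},
    {"dx": 0, "dy": 0, "dz": 4, "twist": 0, "grip": 20},
  ],
)

```text
time: 23.92
tool_pos: [0.6227, -0.0926, 0.0415]
orientation: [-3.141, 0.002, -3.07]
force: [-9.8, 3.0, 30.9]
gripper_width: 0.0233
```

Emit:
drive_tool(
  targets=[
    {"dx": 0, "dy": 0, "dz": -3, "twist": 0, "grip": 42},
    {"dx": 0, "dy": 0, "dz": -4, "twist": 0, "grip": 42},
    {"dx": 0, "dy": 0, "dz": -4, "twist": 0, "grip": 42},
    {"dx": 0, "dy": 0, "dz": -30, "twist": 0, "grip": 42},
    {"dx": 30, "dy": 0, "dz": -70, "twist": 0, "grip": 42},
    {"dx": 60, "dy": 0, "dz": -100, "twist": 0, "grip": 42},
    {"dx": 60, "dy": 0, "dz": -110, "twist": 0, "grip": 42},
  ],
)

```text
time: 24.8
tool_pos: [0.5608, -0.0971, 0.1486]
orientation: [-3.141, -0.0, -3.071]
force: [0.0, -0.1, 0.3]
gripper_width: 0.0358
```

```bash
python3 -c "
from h import *
st();print(wh(robot.sense()['tool_pos']))
c,f=snap('wrist','f5');cv2.imwrite('pics/f5c.png',cv2.resize(f,None,fx=1.5,fy=1.5))
shift(.445,.372,.15,np.pi+.06)
"
```

```text
dx 0.0 dy 0.0 dz 0.0 twist -0.001 | t 24.80 yaw -3.071 pos [ 0.5608 -0.0971  0.1486] F [ 0.  -0.1  0.3] w 0.0358 j6 -1.93
[-0.06061141 -0.08840319]
dx 84.3 dy 476.6 dz -1.4 twist 0.011 | t 24.85 yaw -3.071 pos [ 0.5628 -0.0974  0.1493] F [ 0.8 -0.4  0.3] w 0.0357 j6 -1.93
```

View pics/f5c.png

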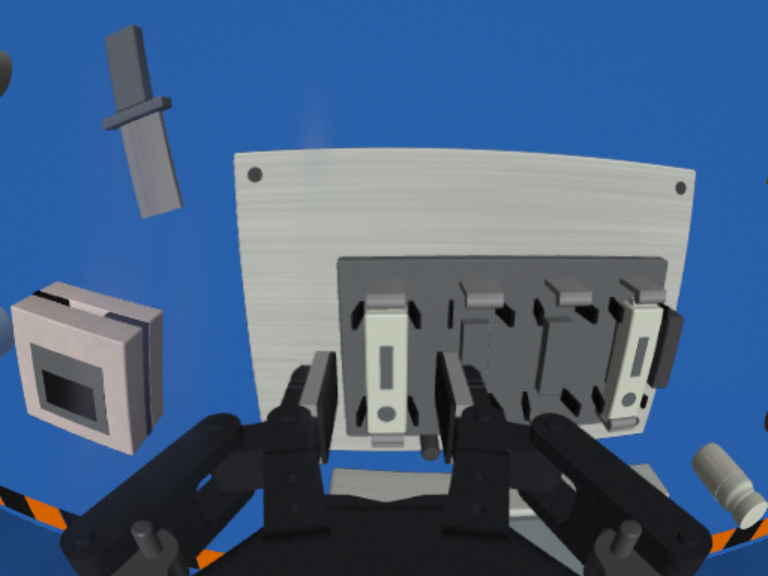

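Emit:
drive_tool(
  targets=[
    {"dx": 10, "dy": 60, "dz": -2, "twist": 0, "grip": 50},
    {"dx": 20, "dy": 120, "dz": -2, "twist": 0.011, "grip": 50},
    {"dx": 30, "dy": 180, "dz": -2, "twist": 0.011, "grip": 50},
    {"dx": 42, "dy": 240, "dz": -2, "twist": 0.011, "grip": 50},
    {"dx": 54, "dy": 300, "dz": -2, "twist": 0.011, "grip": 50},
    {"dx": 64, "dy": 360, "dz": -2, "twist": 0.011, "grip": 50},
    {"dx": 75, "dy": 420, "dz": -2, "twist": 0.011, "grip": 50},
    {"dx": 84, "dy": 470, "dz": -2, "twist": 0.011, "grip": 50},
    {"dx": 84, "dy": 477, "dz": -2, "twist": 0.011, "grip": 50},
    {"dx": 84, "dy": 477, "dz": -2, "twist": 0.011, "grip": 50},
  ],
)

```text
time: 26.1
tool_pos: [0.4445, 0.373, 0.1483]
orientation: [-3.141, -0.001, -3.08]
force: [0.4, -0.4, -0.0]
gripper_width: 0.0429
```

```bash
python3 -c "
from h import *
np.set_printoptions(precision=4,suppress=True)
st()
c,f=snap('wrist','g1');cv2.imwrite('pics/g1c.png',cv2.resize(f,None,fx=1.5,fy=1.5))
carts(c,f,[(.439,.373,.06)])
shift(.439,.373,.006,np.pi+.06)
"
```

```text
dx 0.0 dy 0.0 dz 0.0 twist -0.010 | t 26.10 yaw -3.080 pos [0.4445 0.373  0.1483] F [ 0.4 -0.4 -0. ] w 0.0429 j6 -1.05
(0.439, 0.373, 0.06) [ 243  123   29   94 2532] (array([0.4376, 0.3723, 0.0844]), np.float64(0.04437786340713501))
dx 5.4 dy 1.4 dz 142.4 twist 0.000 | t 26.15 yaw -3.081 pos [0.4446 0.3721 0.1484] F [ 0.3  0.3 -0.1] w 0.0423 j6 -1.05
```

View pics/g1c.png

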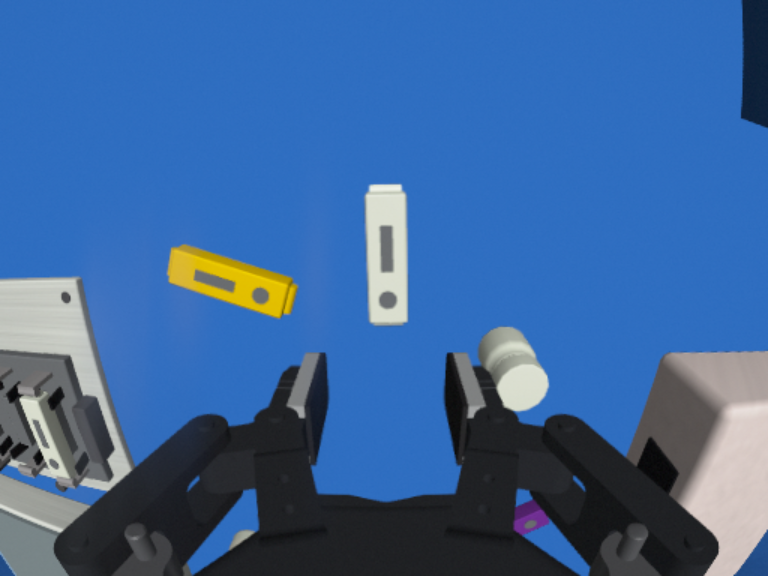

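Emit:
drive_tool(
  targets=[
    {"dx": 8, "dy": 0.6, "dz": 50, "twist": -0.024, "grip": 50},
    {"dx": 8, "dy": 0.6, "dz": 100, "twist": -0.024, "grip": 50},
    {"dx": 8, "dy": 0.6, "dz": 130, "twist": -0.024, "grip": 50},
    {"dx": 8, "dy": 0.6, "dz": 141, "twist": -0.024, "grip": 50},
    {"dx": 8, "dy": 0.6, "dz": 142, "twist": -0.024, "grip": 50},
    {"dx": 8, "dy": 0.6, "dz": 142, "twist": -0.024, "grip": 20},
    {"dx": 8, "dy": 0.6, "dz": 142, "twist": -0.024, "grip": 20},
    {"dx": 8, "dy": 0.6, "dz": 142, "twist": -0.024, "grip": 20},
    {"dx": 8, "dy": 0.6, "dz": 142, "twist": -0.024, "grip": 20},
  ],
  force=80,
)

```text
time: 27.28
tool_pos: [0.4376, 0.3734, 0.0089]
orientation: [3.141, 0.003, -3.057]
force: [0.5, -2.5, 7.9]
gripper_width: 0.0236
```

```bash
python3 -c "
from h import *
np.set_printoptions(precision=4,suppress=True)
st()
c,f=snap('wrist','g2');cv2.imwrite('pics/g2c.png',cv2.resize(f,None,fx=1.5,fy=1.5))
shift(*hw(0,.0288),.115,np.pi+DY)
"
```

```text
dx 0.0 dy 0.0 dz 0.0 twist 0.013 | t 27.27 yaw -3.057 pos [0.4376 0.3734 0.0089] F [ 0.5 -2.5  7.9] w 0.0236 j6 -1.07
dx -145.5 dy -362.7 dz -106.1 twist 0.013 | t 27.32 yaw -3.057 pos [0.4376 0.3734 0.0089] F [ 0.5 -1.9  7.5] w 0.0235 j6 -1.07
```

View pics/g2c.png

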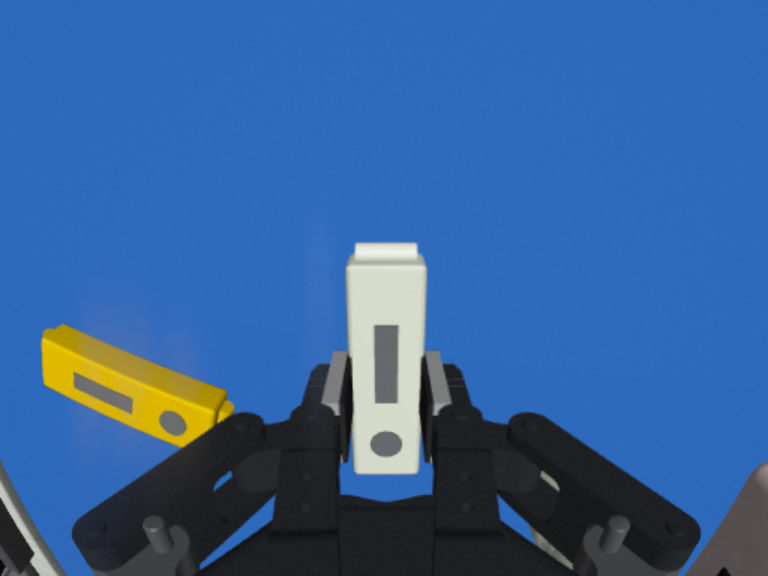

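Emit:
drive_tool(
  targets=[
    {"dx": 0, "dy": 0, "dz": -50, "twist": 0, "grip": 20},
    {"dx": 0, "dy": 0, "dz": -108, "twist": 0, "grip": 20},
    {"dx": -23, "dy": -57, "dz": -110, "twist": 0.01, "grip": 20},
    {"dx": -46, "dy": -114, "dz": -110, "twist": 0.013, "grip": 20},
    {"dx": -69, "dy": -171, "dz": -110, "twist": 0.013, "grip": 20},
    {"dx": -92, "dy": -228, "dz": -110, "twist": 0.013, "grip": 20},
    {"dx": -115, "dy": -285, "dz": -110, "twist": 0.013, "grip": 20},
    {"dx": -138, "dy": -342, "dz": -110, "twist": 0.013, "grip": 20},
    {"dx": -145, "dy": -362, "dz": -110, "twist": 0.013, "grip": 20},
    {"dx": -145, "dy": -362, "dz": -110, "twist": 0.013, "grip": 20},
  ],
)

```text
time: 28.58
tool_pos: [0.6118, 0.0233, 0.1176]
orientation: [3.141, 0.001, -3.073]
force: [0.4, 0.3, 0.1]
gripper_width: 0.0235
```

```bash
python3 -c "
from h import *
st();print(wh(robot.sense()['tool_pos']))
c,f=snap('wrist','g3');cv2.imwrite('pics/g3c.png',cv2.resize(f,None,fx=1.5,fy=1.5))
"
```

```text
dx 0.0 dy 0.0 dz 0.0 twist -0.003 | t 28.57 yaw -3.073 pos [0.6118 0.0233 0.1176] F [0.4 0.3 0.1] w 0.0235 j6 -1.71
[-0.00109011  0.02803473]
```

View pics/g3c.png

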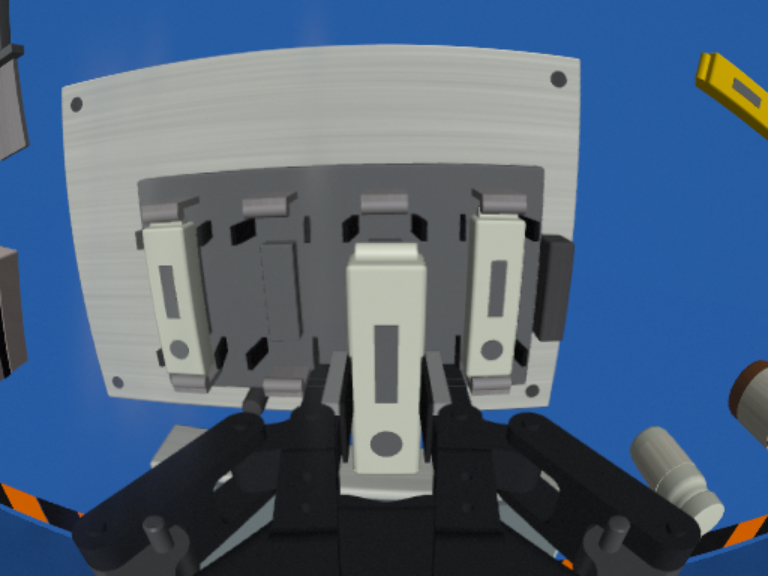

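Emit:
drive_tool(
  targets=[
    {"dx": 0, "dy": -0.5, "dz": 30, "twist": 0, "grip": 20},
    {"dx": 0, "dy": -0.5, "dz": 50, "twist": 0, "grip": 20},
    {"dx": 0, "dy": -0.5, "dz": 58, "twist": 0, "grip": 20},
    {"dx": 0, "dy": -0.5, "dz": 62, "twist": 0, "grip": 20},
    {"dx": 0, "dy": -0.5, "dz": 66, "twist": 0, "grip": 20},
    {"dx": 0, "dy": -0.5, "dz": 70, "twist": 0, "grip": 20},
    {"dx": 0, "dy": -0.5, "dz": 74, "twist": 0, "grip": 20},
    {"dx": 0, "dy": -0.5, "dz": 78, "twist": 0, "grip": 20},
    {"dx": 0, "dy": -0.5, "dz": 78, "twist": 0, "grip": 20},
  ],
)

```text
time: 29.75
tool_pos: [0.6116, 0.0242, 0.0423]
orientation: [-3.141, 0.001, -3.069]
force: [-5.0, 1.6, 19.2]
gripper_width: 0.0236
```

```bash
python3 -c "
from h import *
st();print(wh(robot.sense()['tool_pos']))
c,f=snap('wrist','g4');cv2.imwrite('pics/g4c.png',cv2.resize(f,None,fx=1.5,fy=1.5))
"
```

```text
dx 0.0 dy 0.0 dz 0.0 twist 0.000 | t 29.75 yaw -3.069 pos [0.6116 0.0242 0.0423] F [-5.   1.6 19.2] w 0.0236 j6 -1.72
[-0.0011822   0.02896923]
```

View pics/g4c.png

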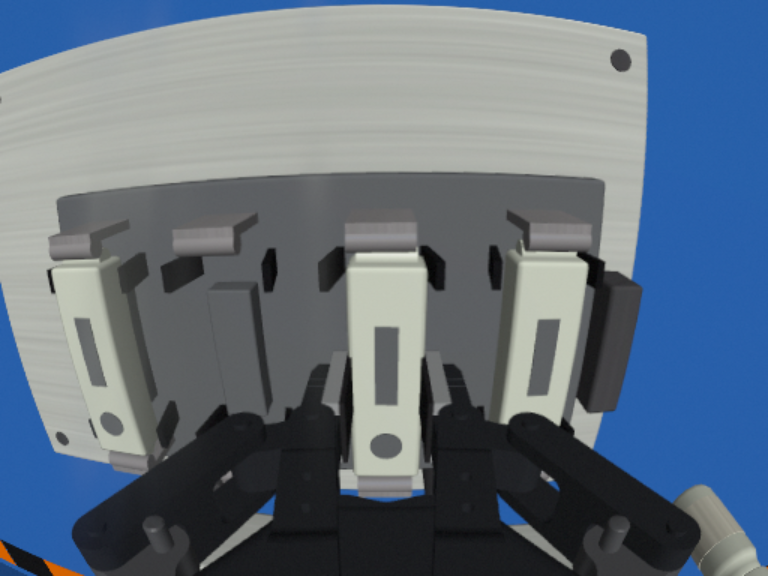

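Seated (z 0.0423, 19 N). Press a touch more, release, lift.

Emit:
drive_tool(
  targets=[
    {"dx": 0, "dy": 0, "dz": 3, "twist": 0, "grip": 20},
    {"dx": 0, "dy": 0, "dz": 3, "twist": 0, "grip": 20},
    {"dx": 0, "dy": 0, "dz": -2, "twist": 0, "grip": 42},
    {"dx": 0, "dy": 0, "dz": -4, "twist": 0, "grip": 42},
    {"dx": 0, "dy": 0, "dz": -4, "twist": 0, "grip": 42},
    {"dx": 0, "dy": 0, "dz": -30, "twist": 0, "grip": 42},
    {"dx": 30, "dy": 0, "dz": -70, "twist": 0, "grip": 42},
    {"dx": 60, "dy": 0, "dz": -100, "twist": 0, "grip": 42},
    {"dx": 60, "dy": 0, "dz": -110, "twist": 0, "grip": 42},
  ],
)

```text
time: 30.92
tool_pos: [0.5501, 0.0196, 0.1504]
orientation: [-3.142, -0.0, -3.071]
force: [0.4, -0.3, 0.3]
gripper_width: 0.0357
```

```bash
python3 -c "
from h import *
st();print(wh(robot.sense()['tool_pos']))
c,f=snap('wrist','g5');cv2.imwrite('pics/g5c.png',cv2.resize(f,None,fx=1.5,fy=1.5))
shift(.435,-.278,.20,np.pi+.18)
"
```

```text
dx 0.0 dy 0.0 dz 0.0 twist -0.001 | t 30.93 yaw -3.071 pos [0.5501 0.0196 0.1504] F [ 0.4 -0.3  0.3] w 0.0357 j6 -1.73
[-0.06292854  0.02877427]
dx 137.8 dy -288.5 dz -49.0 twist -0.109 | t 30.98 yaw -3.071 pos [0.5522 0.0195 0.1512] F [ 1.3 -0.2  0.8] w 0.0357 j6 -1.73
```

View pics/g5c.png

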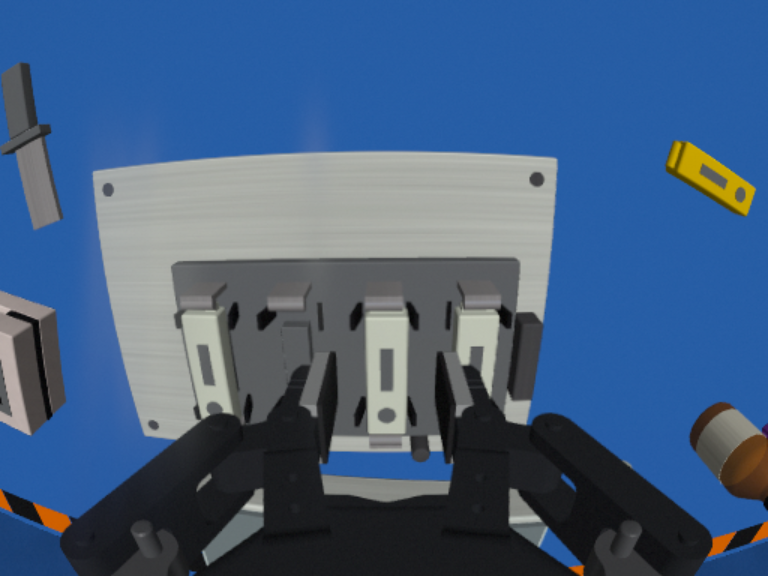

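Emit:
drive_tool(
  targets=[
    {"dx": 25, "dy": -55, "dz": -20, "twist": -0.05, "grip": 50},
    {"dx": 50, "dy": -110, "dz": -40, "twist": -0.109, "grip": 50},
    {"dx": 76, "dy": -165, "dz": -49, "twist": -0.109, "grip": 50},
    {"dx": 102, "dy": -220, "dz": -49, "twist": -0.109, "grip": 50},
    {"dx": 128, "dy": -272, "dz": -49, "twist": -0.109, "grip": 50},
    {"dx": 130, "dy": -288, "dz": -49, "twist": -0.109, "grip": 50},
    {"dx": 130, "dy": -288, "dz": -49, "twist": -0.109, "grip": 50},
    {"dx": 130, "dy": -288, "dz": -49, "twist": -0.109, "grip": 50},
  ],
)

```text
time: 31.98
tool_pos: [0.4429, -0.2756, 0.1977]
orientation: [3.14, -0.0, -2.96]
force: [1.1, 0.0, 0.7]
gripper_width: 0.0425
```

```bash
python3 -c "
from h import *
st()
c,f=snap('wrist','k1');cv2.imwrite('pics/k1c.png',cv2.resize(f,None,fx=1.5,fy=1.5))
c,f=snap('top','k1t');cv2.imwrite('pics/k1tc.png',cv2.resize(f[145:255,205:385],None,fx=4.4,fy=4.4,interpolation=cv2.INTER_CUBIC))
c,f=snap('scene','k1s');cv2.imwrite('pics/k1sz.png',cv2.resize(f[140:260,170:330],None,fx=5,fy=5,interpolation=cv2.INTER_CUBIC))
"
```

```text
dx 0.0 dy 0.0 dz 0.0 twist 0.110 | t 31.98 yaw -2.960 pos [ 0.4429 -0.2756  0.1977] F [1.1 0.  0.7] w 0.0425 j6 -2.44
```

View pics/k1c.png

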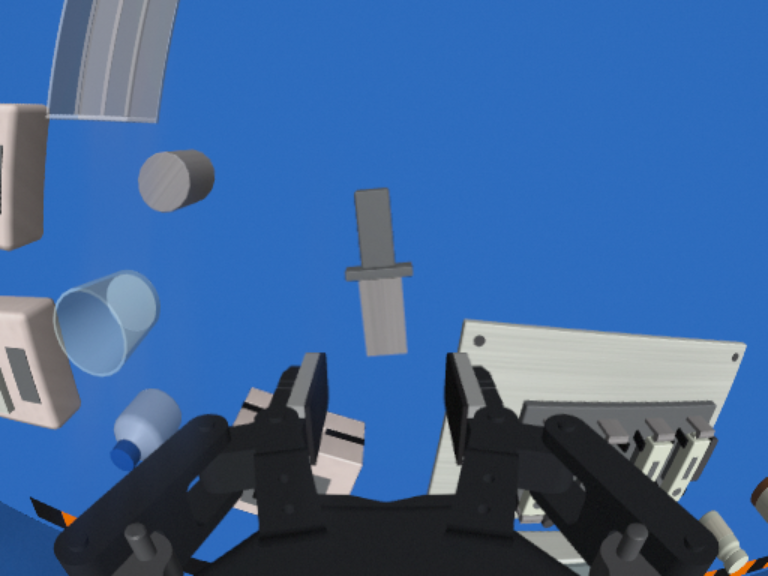

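View pics/k1tc.png

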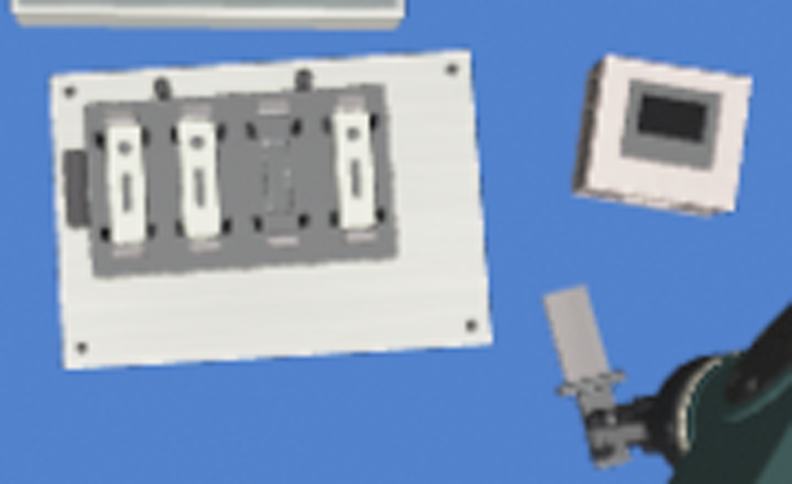

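View pics/k1sz.png

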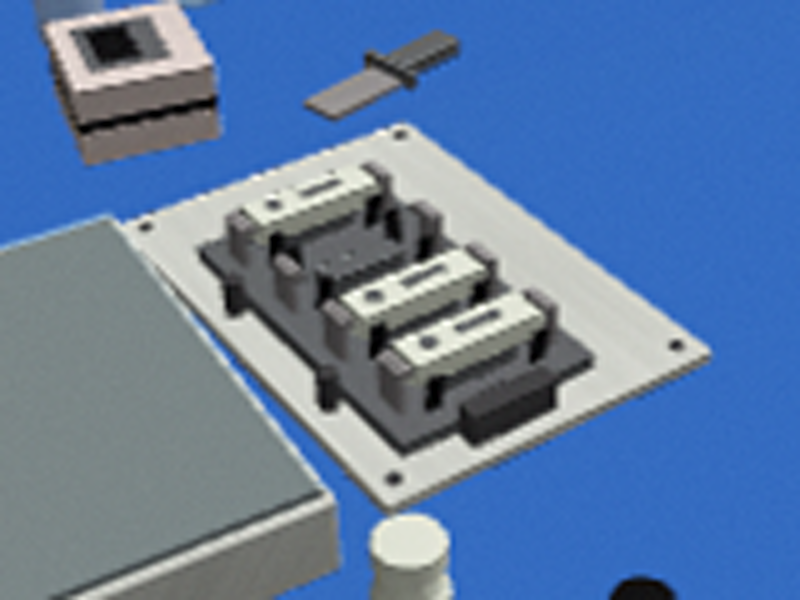

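```bash
python3 -c "
from h import *
np.set_printoptions(precision=4,suppress=True)
K=cal('wrist');f=cv2.imread('pics/k1.png')
q=onz(K,np.array([(355,191),(388,188),(367,356),(407,353)])/1.5,.014)
h=q[:2].mean(0);t=onz(K,np.array([(367,356),(407,353)])/1.5,.005).mean(0)
print('handle end',h,'tip',t,'len',np.linalg.norm(t[:2]-h[:2]));d=(t-h)[:2];yaw=np.arctan2(d[1],d[0]);u=d/np.linalg.norm(d)
print('yaw',yaw,'grip',h[:2]+u*.031,t[:2]-u*.107)
print('net',end=' ')
robot.grab_frame('wrist')
for n,z in(('blade_grip',.007),('blade_shoulder',.0025),('slot',.03)):
    for r in robot.place_of('wrist',n)[:2]:print(n,r['p'],np.array(r['position'])*1.5,onz(K,r['position'],z)[0])
"
```

```text
handle end [ 0.4002 -0.2945  0.014 ] tip [ 0.5337 -0.2583  0.005 ] len 0.1382660491071678
yaw 0.2655447992993085 grip [ 0.4302 -0.2864] [ 0.4304 -0.2863]
net blade_grip 0.69 [373.65 227.4 ] [ 0.4292 -0.2879  0.007 ]
blade_grip 0.39 [130.65 299.1 ] [ 0.527  -0.4924  0.007 ]
blade_shoulder 0.88 [380.1 275.4] [ 0.4671 -0.2761  0.0025]
slot 0.74 [305.7 418.5] [ 0.595  -0.3172  0.03  ]
slot 0.5 [156.9  413.85] [ 0.6276 -0.4581  0.03  ]
```

```bash
python3 -c "
from h import *
shift(.4303,-.2864,.006,np.pi+.2655)
"
```

```text
dx 14.0 dy -7.7 dz 192.4 twist -0.084 | t 32.33 yaw -2.960 pos [ 0.4426 -0.2763  0.1984] F [1.1 0.2 0.4] w 0.0428 j6 -2.44
```

Emit:
drive_tool(
  targets=[
    {"dx": 14, "dy": -7.7, "dz": 50, "twist": -0.084, "grip": 50},
    {"dx": 14, "dy": -7.7, "dz": 100, "twist": -0.084, "grip": 50},
    {"dx": 14, "dy": -7.7, "dz": 150, "twist": -0.084, "grip": 50},
    {"dx": 14, "dy": -7.7, "dz": 180, "twist": -0.084, "grip": 50},
    {"dx": 14, "dy": -7.7, "dz": 191, "twist": -0.084, "grip": 50},
    {"dx": 14, "dy": -7.7, "dz": 192, "twist": -0.084, "grip": 50},
    {"dx": 14, "dy": -7.7, "dz": 192, "twist": -0.084, "grip": 20},
    {"dx": 14, "dy": -7.7, "dz": 192, "twist": -0.084, "grip": 20},
    {"dx": 14, "dy": -7.7, "dz": 192, "twist": -0.084, "grip": 20},
    {"dx": 14, "dy": -7.7, "dz": 192, "twist": -0.084, "grip": 20},
  ],
  force=80,
)

```text
time: 33.58
tool_pos: [0.4308, -0.2877, 0.0079]
orientation: [-3.139, 0.001, -2.877]
force: [-1.1, 0.5, 8.3]
gripper_width: 0.0229
```

```bash
python3 -c "
from h import *
st()
c,f=snap('wrist','k2');cv2.imwrite('pics/k2c.png',cv2.resize(f,None,fx=1.5,fy=1.5))
"
```

```text
dx 0.0 dy 0.0 dz 0.0 twist 0.193 | t 33.58 yaw -2.877 pos [ 0.4308 -0.2877  0.0079] F [-1.1  0.5  8.3] w 0.0229 j6 -2.56
```

View pics/k2c.png

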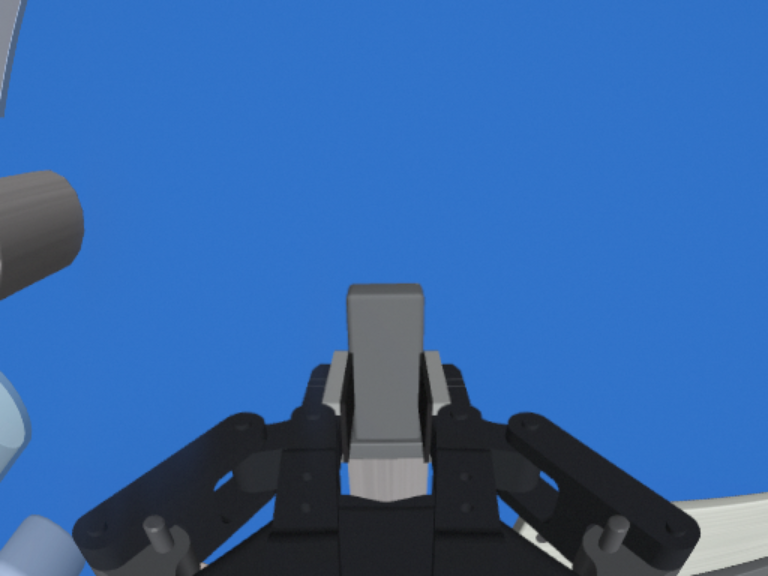

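```bash
cat >> h.py <<'E'
def wcal_at(pos,rpy):
    """wrist camera for a recorded tool pose"""
    c=cal('wrist');s=robot.sense();Rt=R.from_euler('xyz',s['orientation']).as_matrix();p=np.array(s['tool_pos'])
    t=Rt.T@(c[1]-p);Rc=Rt.T@c[2];R2=R.from_euler('xyz',rpy).as_matrix()
    return c[0],np.array(pos)+R2@t,R2@Rc,True
E
python3 - <<'E'
from h import *
np.set_printoptions(precision=4,suppress=True)
HEAD=corners(.100,.110,0,.062)
g=(.655,-.328,-.14)
T=[('a_top',cal('top')),('k1t',cal('top')),('f5',wcal_at([.5608,-.0971,.1486],[-3.141,0,-3.071])),('c1',wcal_at([.4705,-.0306,.2502],[3.141,-.001,-3.072])),('a_scene',cal('scene'))]
for n,c in T:
    f=cv2.imread(f'pics/{n}.png');k,l,stt,ce=whites(f)
    uv=proj(c,[g[0],g[1],.05])[0].astype(int);i=l[uv[1],uv[0]]
    m=cv2.morphologyEx((l==i).astype(np.uint8),cv2.MORPH_CLOSE,np.ones((7,7)))
    print(n,uv,stt[i]);
    v,e=fitbox(c,m>0,HEAD,g);print(v,e,'slot',v[:2]-.05*np.array([np.cos(v[2]),np.sin(v[2])]))
E
```

```text
a_top [356 173] [ 335  157   41   37 1220]
[ 0.6501 -0.3267 -0.1516] 0.028128182515501976 slot [ 0.6007 -0.3191]
k1t [356 173] [ 335  157   41   37 1220]
[ 0.6501 -0.3267 -0.1516] 0.028128182515501976 slot [ 0.6007 -0.3191]
f5 [ 50 254] [   7  188  102  116 8940]
[ 0.6502 -0.3288 -0.1476] 0.02778526023030281 slot [ 0.6008 -0.3214]
c1 [ 65 266] [  34  218   74   83 4633]
[ 0.6502 -0.3278 -0.1532] 0.0350632481276989 slot [ 0.6008 -0.3201]
a_scene [192 151] [    0     0   233   384 56596]
[ 0.6452 -0.3289 -0.1827] 0.984693706035614 slot [ 0.596  -0.3198]
```

```bash
python3 -c "
from h import *
c=cal('wrist');s=robot.sense();p=np.array(s['tool_pos']);Rt=R.from_euler('xyz',s['orientation']).as_matrix()
for uv,z in(((386,285),.013),((386,294),.014),((386,440),.015)):
    q=onz(c,np.array(uv)/1.5,z)[0];print(Rt.T@(q-p)*1000)
shift(.4801,-.3023,.06,np.pi-.15)
"
```

```text
[34.28919512 -0.93507909 -5.13406079]
[31.5651425  -0.93525556 -6.13003768]
[-26.42964194  -0.90009367  -7.04439979]
dx -43.8 dy -27.1 dz -52.0 twist 0.414 | t 33.62 yaw -2.877 pos [ 0.4309 -0.2877  0.0079] F [-0.4  1.7  7.7] w 0.0230 j6 -2.56
```

Emit:
drive_tool(
  targets=[
    {"dx": 0, "dy": 0, "dz": -30, "twist": 0, "grip": 20},
    {"dx": -5, "dy": -5, "dz": -54, "twist": 0.1, "grip": 20},
    {"dx": -20, "dy": -15, "dz": -54, "twist": 0.25, "grip": 20},
    {"dx": -35, "dy": -25, "dz": -54, "twist": 0.4, "grip": 20},
    {"dx": -44, "dy": -27, "dz": -54, "twist": 0.414, "grip": 20},
    {"dx": -44, "dy": -27, "dz": -54, "twist": 0.414, "grip": 20},
    {"dx": -44, "dy": -27, "dz": -54, "twist": 0.414, "grip": 20},
  ],
)

```text
time: 34.5
tool_pos: [0.4786, -0.301, 0.0602]
orientation: [3.141, -0.001, 2.994]
force: [-1.0, -0.2, -0.7]
gripper_width: 0.0228
```

```bash
python3 -c "
from h import *
st()
shift(.4801,-.3023,.0357,np.pi-.15)
c,f=snap('wrist','k3');cv2.imwrite('pics/k3c.png',cv2.resize(f,None,fx=1.5,fy=1.5))
c,f=snap('top','k3t');cv2.imwrite('pics/k3tc.png',cv2.resize(f[145:255,265:405],None,fx=5,fy=5,interpolation=cv2.INTER_CUBIC))
c,f=snap('scene','k3s');cv2.imwrite('pics/k3sz.png',cv2.resize(f[90:210,150:310],None,fx=5,fy=5,interpolation=cv2.INTER_CUBIC))
"
```

```text
dx 0.0 dy 0.0 dz 0.0 twist -0.220 | t 34.50 yaw 2.994 pos [ 0.4786 -0.301   0.0602] F [-1.  -0.2 -0.7] w 0.0228 j6 -2.11
dx -1.7 dy -1.1 dz 24.5 twist 0.002 | t 34.50 yaw 2.994 pos [ 0.4786 -0.301   0.0602] F [-1.  -0.2 -0.7] w 0.0228 j6 -2.11
```

View pics/k3c.png

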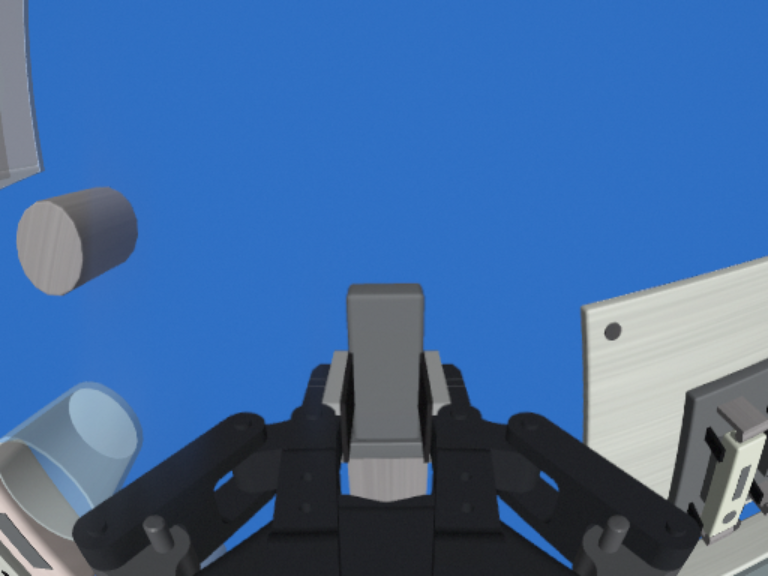

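View pics/k3tc.png

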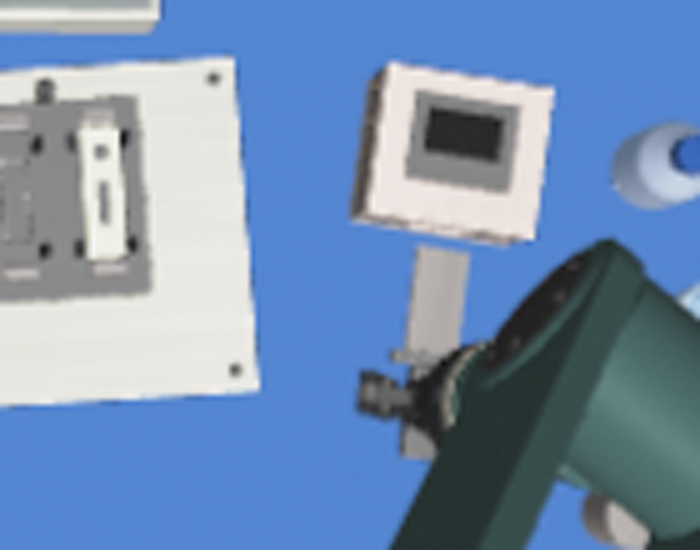

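View pics/k3sz.png

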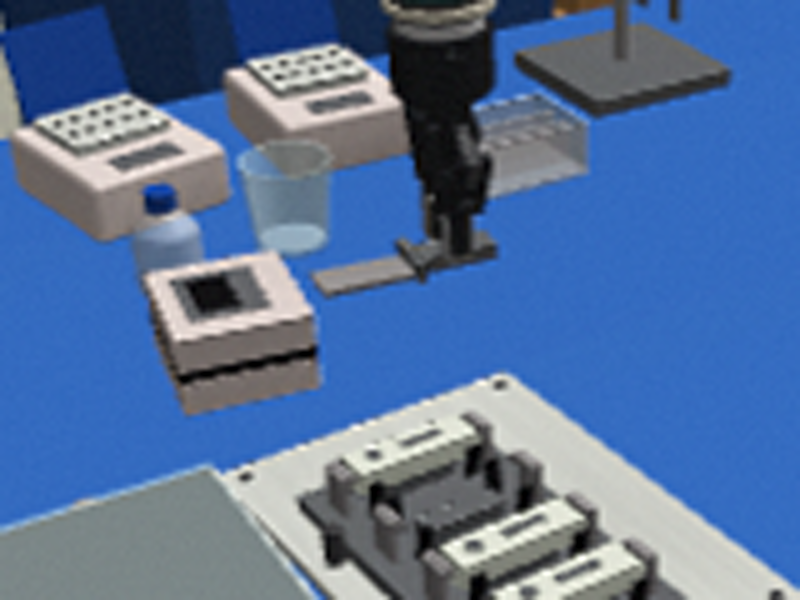

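Emit:
drive_tool(
  targets=[
    {"dx": -1, "dy": -1.1, "dz": 15, "twist": 0.002, "grip": 20},
    {"dx": -1, "dy": -1.1, "dz": 24.5, "twist": 0.002, "grip": 20},
    {"dx": -1, "dy": -1.1, "dz": 24.5, "twist": 0.002, "grip": 20},
    {"dx": -8, "dy": -1.1, "dz": 24.5, "twist": 0.002, "grip": 20},
    {"dx": -15, "dy": -1.1, "dz": 24.5, "twist": 0.002, "grip": 20},
    {"dx": -22, "dy": -1.1, "dz": 24.5, "twist": 0.002, "grip": 20},
    {"dx": -28, "dy": -1.1, "dz": 24.5, "twist": 0.002, "grip": 20},
  ],
)

```text
time: 35.52
tool_pos: [0.5079, -0.3071, 0.0361]
orientation: [-3.141, 0.001, 2.99]
force: [0.2, 0.5, -1.3]
gripper_width: 0.0234
```

```bash
python3 -c "
from h import *
st()
shift(.5641,-.315,.0357,np.pi-.15)
c,f=snap('wrist','k4');cv2.imwrite('pics/k4c.png',cv2.resize(f,None,fx=1.5,fy=1.5))
c,f=snap('top','k4t');cv2.imwrite('pics/k4tc.png',cv2.resize(f[145:255,265:405],None,fx=5,fy=5,interpolation=cv2.INTER_CUBIC))
c,f=snap('scene','k4s');cv2.imwrite('pics/k4sz.png',cv2.resize(f[90:210,150:310],None,fx=5,fy=5,interpolation=cv2.INTER_CUBIC))
"
```

```text
dx 0.0 dy 0.0 dz 0.0 twist -0.223 | t 35.52 yaw 2.990 pos [ 0.5079 -0.3071  0.0361] F [ 0.2  0.5 -1.3] w 0.0234 j6 -2.08
dx -56.8 dy 0.7 dz 0.4 twist -0.002 | t 35.52 yaw 2.990 pos [ 0.5079 -0.3071  0.0361] F [ 0.2  0.5 -1.3] w 0.0234 j6 -2.08
```

View pics/k4tc.png

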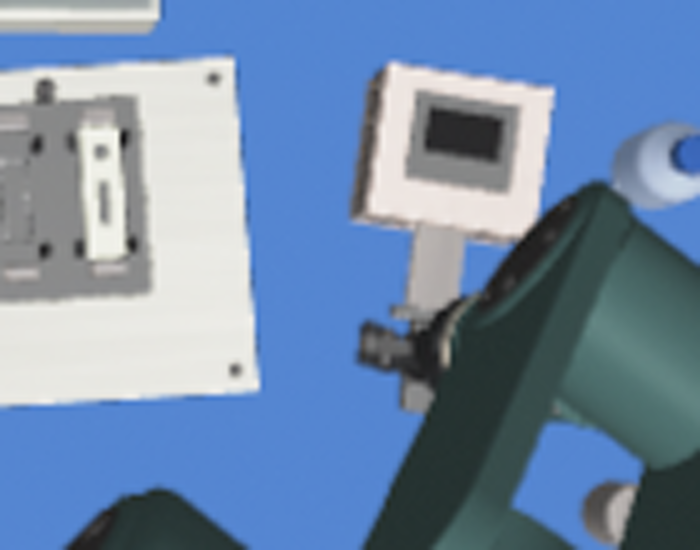

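View pics/k4sz.png

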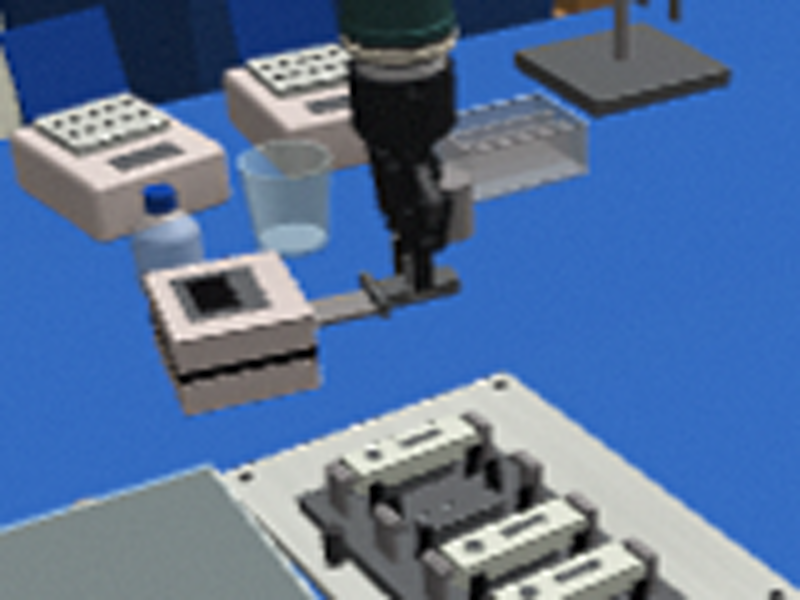

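Emit:
drive_tool(
  targets=[
    {"dx": -8, "dy": 0, "dz": 0, "twist": 0, "grip": 20},
    {"dx": -16, "dy": 0, "dz": 0, "twist": 0, "grip": 20},
    {"dx": -24, "dy": 0, "dz": 0, "twist": 0, "grip": 20},
    {"dx": -32, "dy": 0, "dz": 0, "twist": 0, "grip": 20},
    {"dx": -40, "dy": 0, "dz": 0, "twist": 0, "grip": 20},
    {"dx": -46, "dy": 0, "dz": 0, "twist": 0, "grip": 20},
  ],
)

```text
time: 36.42
tool_pos: [0.5531, -0.314, 0.0358]
orientation: [-3.141, 0.0, 2.99]
force: [-0.2, -0.8, 0.1]
gripper_width: 0.0232
```

Emit:
drive_tool(
  targets=[
    {"dx": -5, "dy": 0, "dz": 0, "twist": 0, "grip": 20},
    {"dx": -9, "dy": 0, "dz": 0, "twist": 0, "grip": 20},
    {"dx": -12, "dy": 0, "dz": 0, "twist": 0, "grip": 20},
    {"dx": -14, "dy": 0, "dz": 0, "twist": 0, "grip": 20},
    {"dx": -16, "dy": 0, "dz": 0, "twist": 0, "grip": 20},
  ],
)

```text
time: 37.05
tool_pos: [0.5636, -0.3151, 0.0349]
orientation: [3.14, -0.009, 2.99]
force: [-14.0, 0.1, 3.1]
gripper_width: 0.023
```

```bash
python3 -c "
from h import *
st()
c,f=snap('top','k5t');cv2.imwrite('pics/k5tc.png',cv2.resize(f[145:255,265:405],None,fx=5,fy=5,interpolation=cv2.INTER_CUBIC))
"
```

```text
dx 0.0 dy 0.0 dz 0.0 twist -0.223 | t 37.05 yaw 2.990 pos [ 0.5636 -0.3151  0.0349] F [-14.    0.1   3.1] w 0.0230 j6 -2.03
```

View pics/k5tc.png

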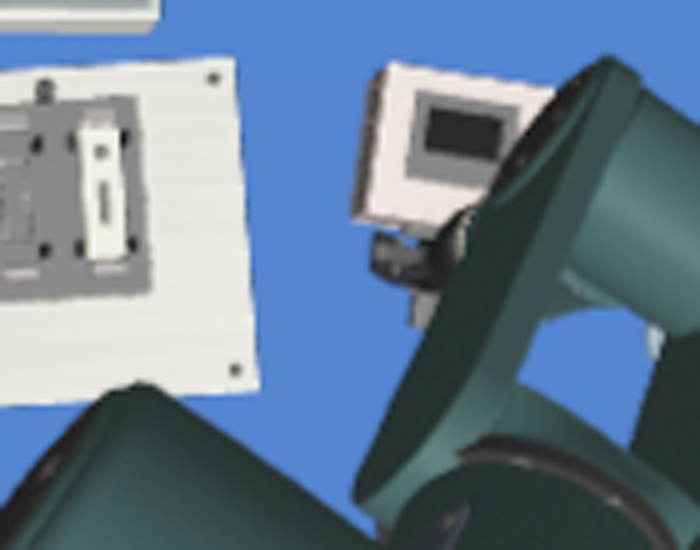

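Emit:
drive_tool(
  targets=[
    {"dx": -3, "dy": 0, "dz": 0, "twist": 0, "grip": 20},
    {"dx": -4, "dy": 0, "dz": 0, "twist": 0, "grip": 20},
    {"dx": -4, "dy": 0, "dz": 0, "twist": 0, "grip": 20},
  ],
)

```text
time: 37.48
tool_pos: [0.5637, -0.3149, 0.0344]
orientation: [3.139, -0.016, 2.99]
force: [-20.3, -0.8, 6.9]
gripper_width: 0.0233
```

Emit:
drive_tool(
  targets=[
    {"dx": 5, "dy": 0, "dz": 0, "twist": 0, "grip": 20},
    {"dx": 5, "dy": 0, "dz": 0, "twist": 0, "grip": 50},
    {"dx": 5, "dy": 0, "dz": 0, "twist": 0, "grip": 50},
    {"dx": 5, "dy": 0, "dz": 0, "twist": 0, "grip": 50},
    {"dx": 5, "dy": 0, "dz": -30, "twist": 0, "grip": 50},
    {"dx": 10, "dy": 0, "dz": -80, "twist": 0, "grip": 50},
    {"dx": 70, "dy": 10, "dz": -120, "twist": 0, "grip": 50},
    {"dx": 110, "dy": 20, "dz": -130, "twist": 0, "grip": 20},
    {"dx": 110, "dy": 20, "dz": -130, "twist": 0, "grip": 0},
  ],
)

```text
time: 38.6
tool_pos: [0.4641, -0.2789, 0.1672]
orientation: [3.142, -0.0, 2.989]
force: [-0.3, -0.6, 0.2]
gripper_width: 0.0066
```

```bash
python3 -c "
from h import *
st()
c,f=snap('wrist','k6');cv2.imwrite('pics/k6c.png',cv2.resize(f,None,fx=1.5,fy=1.5))
c,f=snap('top','k6t');cv2.imwrite('pics/k6tc.png',cv2.resize(f[145:255,205:385],None,fx=4.4,fy=4.4,interpolation=cv2.INTER_CUBIC))
c,f=snap('scene','k6s');cv2.imwrite('pics/k6sz.png',cv2.resize(f[110:230,160:320],None,fx=5,fy=5,interpolation=cv2.INTER_CUBIC))
"
```

```text
dx 0.0 dy 0.0 dz 0.0 twist -0.224 | t 38.60 yaw 2.989 pos [ 0.4641 -0.2789  0.1672] F [-0.3 -0.6  0.2] w 0.0066 j6 -2.09
```

View pics/k6c.png

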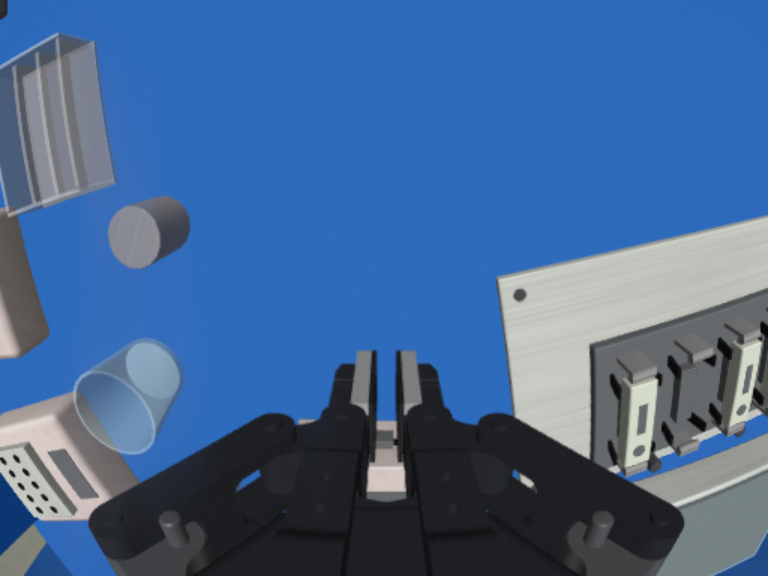

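View pics/k6tc.png

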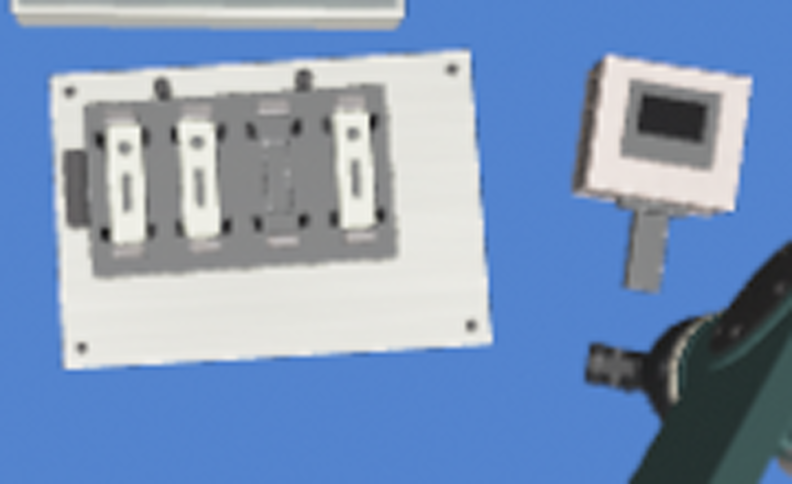

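View pics/k6sz.png

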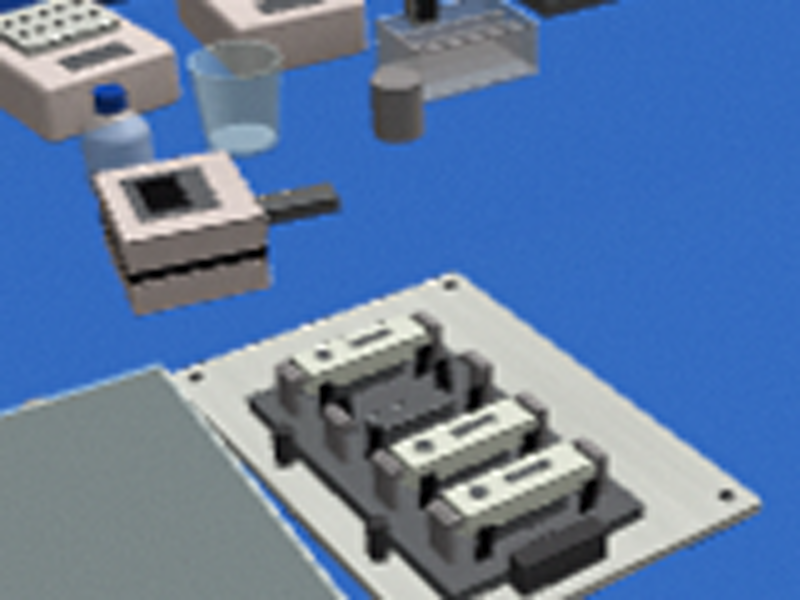

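```bash
python3 -c "
from h import *
shift(*hw(.004,-.147),.08,np.pi+DY)
shift(*hw(.004,-.147),.0150,np.pi+DY)
"
```

```text
dx -139.9 dy 153.3 dz 86.3 twist -0.223 | t 38.75 yaw 2.990 pos [ 0.4678 -0.2812  0.1662] F [-0.4 -0.1  0.1] w 0.0002 j6 -2.09
dx -139.8 dy 153.3 dz 151.3 twist -0.223 | t 38.75 yaw 2.990 pos [ 0.4678 -0.2812  0.1662] F [-0.4 -0.1  0.1] w 0.0002 j6 -2.09
```

Emit:
drive_tool(
  targets=[
    {"dx": -40, "dy": 45, "dz": 0, "twist": -0.1, "grip": 0},
    {"dx": -80, "dy": 88, "dz": 20, "twist": -0.2, "grip": 0},
    {"dx": -120, "dy": 130, "dz": 50, "twist": -0.223, "grip": 0},
    {"dx": -140, "dy": 153, "dz": 90, "twist": -0.223, "grip": 0},
    {"dx": -140, "dy": 153, "dz": 130, "twist": -0.223, "grip": 0},
    {"dx": -140, "dy": 153, "dz": 150, "twist": -0.223, "grip": 0},
    {"dx": -140, "dy": 153, "dz": 151, "twist": -0.223, "grip": 0},
  ],
)

```text
time: 39.62
tool_pos: [0.6273, -0.1503, 0.0129]
orientation: [3.14, -0.003, -3.071]
force: [-0.0, 1.4, 0.4]
gripper_width: -0.0002
```

```bash
python3 -c "
from h import *
st();print(wh(robot.sense()['tool_pos']))
c,f=snap('wrist','m1');cv2.imwrite('pics/m1c.png',cv2.resize(f,None,fx=1.5,fy=1.5))
"
```

```text
dx 0.0 dy 0.0 dz 0.0 twist -0.001 | t 39.62 yaw -3.071 pos [ 0.6273 -0.1503  0.0129] F [-0.   1.4  0.4] w -0.0002 j6 -1.98
[ 0.00194539 -0.14619717]
```

View pics/m1c.png

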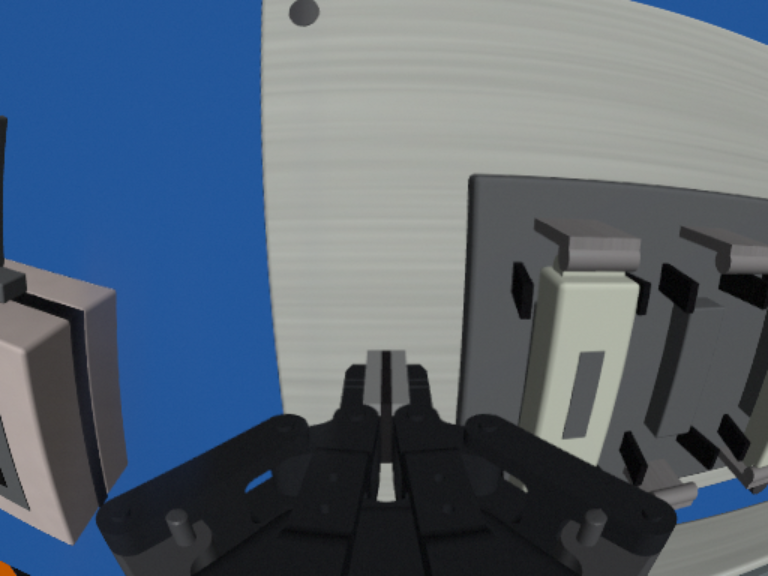

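Emit:
drive_tool(
  targets=[
    {"dx": 0, "dy": 6, "dz": -2, "twist": 0, "grip": 0},
    {"dx": 0, "dy": 12, "dz": -2, "twist": 0, "grip": 0},
    {"dx": 0, "dy": 17, "dz": -2, "twist": 0, "grip": 0},
    {"dx": 0, "dy": 20, "dz": -2, "twist": 0, "grip": 0},
    {"dx": 0, "dy": 23, "dz": -2, "twist": 0, "grip": 0},
    {"dx": 0, "dy": 26, "dz": -2, "twist": 0, "grip": 0},
    {"dx": 0, "dy": 28, "dz": -2, "twist": 0, "grip": 0},
    {"dx": 0, "dy": 30, "dz": -2, "twist": 0, "grip": 0},
    {"dx": 0, "dy": 30, "dz": -2, "twist": 0, "grip": 0},
  ],
)

```text
time: 40.8
tool_pos: [0.6269, -0.1287, 0.0174]
orientation: [-3.13, 0.001, -3.067]
force: [-3.1, -28.8, -2.9]
gripper_width: -0.0001
```

```bash
python3 -c "
from h import *
st();print(wh(robot.sense()['tool_pos']))
"
```

```text
dx 0.0 dy 0.0 dz 0.0 twist 0.003 | t 40.80 yaw -3.067 pos [ 0.6269 -0.1287  0.0174] F [ -3.1 -28.8  -2.9] w -0.0001 j6 -1.94
[ 0.00302922 -0.12466188]
```

Emit:
drive_tool(
  targets=[
    {"dx": 0, "dy": -2, "dz": 0, "twist": 0, "grip": 0},
    {"dx": 0, "dy": -22, "dz": -50, "twist": 0, "grip": 0},
    {"dx": 60, "dy": -22, "dz": -57, "twist": 0, "grip": 0},
    {"dx": 108, "dy": 20, "dz": -57, "twist": 0, "grip": 0},
    {"dx": 108, "dy": 75, "dz": -50, "twist": 0, "grip": 0},
    {"dx": 108, "dy": 103, "dz": -25, "twist": 0, "grip": 0},
    {"dx": 108, "dy": 103, "dz": 1, "twist": 0, "grip": 0},
    {"dx": 100, "dy": 103, "dz": 1, "twist": 0, "grip": 0},
    {"dx": 90, "dy": 103, "dz": 1, "twist": 0, "grip": 0},
    {"dx": 83, "dy": 103, "dz": 1, "twist": 0, "grip": 0},
    {"dx": 79, "dy": 103, "dz": 1, "twist": 0, "grip": 0},
    {"dx": 76, "dy": 103, "dz": 1, "twist": 0, "grip": 0},
  ],
)

```text
time: 42.3
tool_pos: [0.5353, -0.0238, 0.0159]
orientation: [3.141, -0.014, -3.069]
force: [-20.5, -7.4, 15.6]
gripper_width: -0.0001
```

```bash
python3 -c "
from h import *
st();print(wh(robot.sense()['tool_pos']))
"
```

```text
dx 0.0 dy 0.0 dz 0.0 twist 0.000 | t 42.30 yaw -3.069 pos [ 0.5353 -0.0238  0.0159] F [-20.5  -7.4  15.6] w -0.0001 j6 -1.81
[-0.08076439 -0.01342132]
```

Emit:
drive_tool(
  targets=[
    {"dx": 15, "dy": 0, "dz": 0, "twist": 0, "grip": 0},
    {"dx": 30, "dy": -10, "dz": -50, "twist": 0, "grip": 0},
    {"dx": 40, "dy": -30, "dz": -110, "twist": 0, "grip": 0},
    {"dx": 50, "dy": -60, "dz": -170, "twist": 0, "grip": 0},
    {"dx": 60, "dy": -80, "dz": -200, "twist": 0, "grip": 0},
    {"dx": 60, "dy": -80, "dz": -200, "twist": 0, "grip": 0},
    {"dx": 60, "dy": -80, "dz": -200, "twist": 0, "grip": 0},
  ],
)

```text
time: 43.18
tool_pos: [0.4887, -0.1071, 0.2158]
orientation: [3.142, 0.001, -3.071]
force: [-0.1, 0.1, -0.1]
gripper_width: 0.0001
```

```bash
python3 - <<'E'
from h import *
np.set_printoptions(precision=4,suppress=True)
st()
c,f=snap('wrist','n1');cv2.imwrite('pics/n1c.png',cv2.resize(f,None,fx=1.5,fy=1.5))
c,f=snap('top','n1t');cv2.imwrite('pics/n1tc.png',cv2.resize(f[120:270,90:430],None,fx=2.35,fy=2.35,interpolation=cv2.INTER_CUBIC))
c,f=snap('scene','n1s');cv2.imwrite('pics/n1sz.png',cv2.resize(f[110:230,160:320],None,fx=5,fy=5,interpolation=cv2.INTER_CUBIC))
E
```

```text
dx 0.0 dy 0.0 dz 0.0 twist -0.001 | t 43.17 yaw -3.071 pos [ 0.4887 -0.1071  0.2158] F [-0.1  0.1 -0.1] w 0.0001 j6 -2.00
```

View pics/n1c.png

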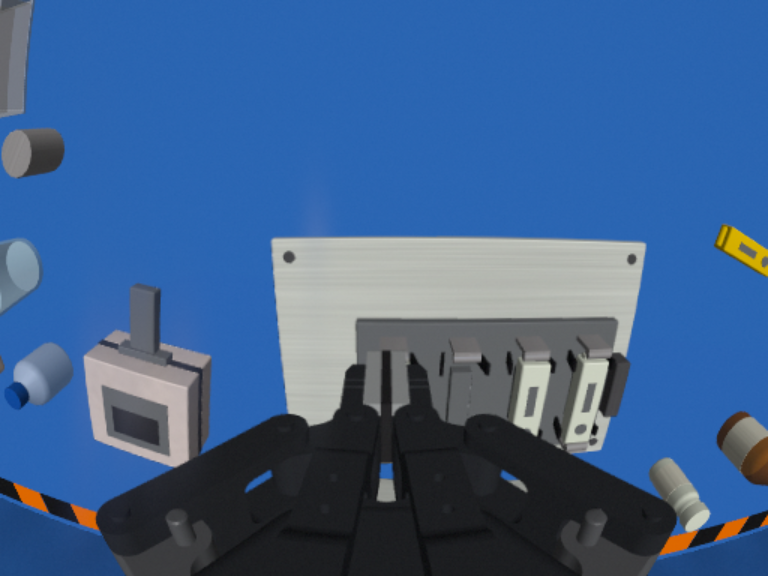

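View pics/n1tc.png

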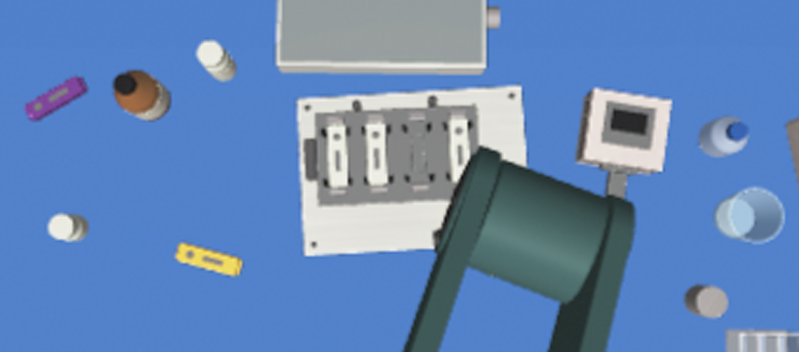

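View pics/n1sz.png

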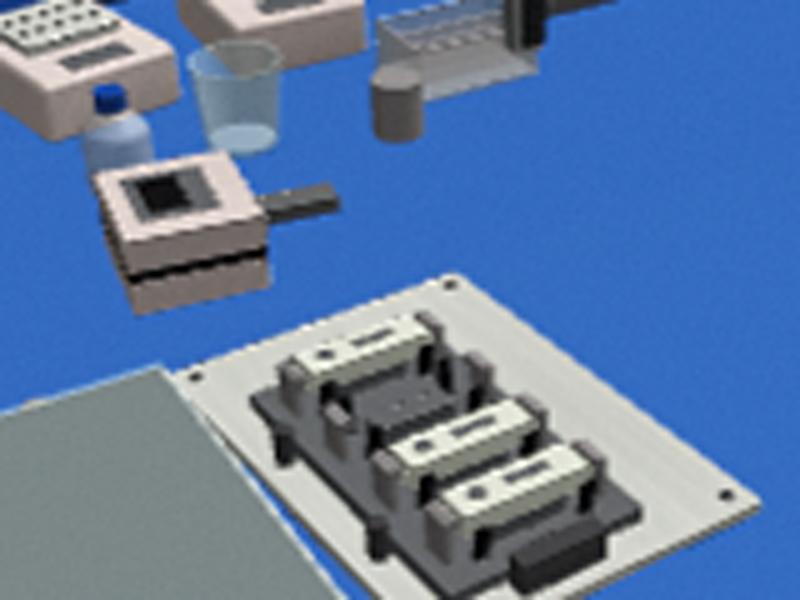

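```bash
python3 - <<'E'
from h import *
c=cal('wrist')
q=onz(c,np.array([(132,286),(159,287)])/1.5,.040);print(q, q.mean(0),'expected .5335 -.3103')
shift(*hw(-.002,-.0885),.075,np.pi+DY)
shift(*hw(-.002,-.0885),.056,np.pi+DY)
E
```

```text
[[ 0.52845683 -0.31690547  0.04      ]
 [ 0.52736434 -0.28976461  0.04      ]] [ 0.52791058 -0.30333504  0.04      ] expected .5335 -.3103
dx -132.2 dy 3.7 dz 139.2 twist 0.000 | t 43.33 yaw -3.070 pos [ 0.488  -0.1063  0.2145] F [-0.3  0.4 -1.1] w 0.0001 j6 -2.00
dx -132.2 dy 3.7 dz 158.2 twist 0.000 | t 43.33 yaw -3.070 pos [ 0.488  -0.1063  0.2145] F [-0.3  0.4 -1.1] w 0.0001 j6 -2.00
```

Emit:
drive_tool(
  targets=[
    {"dx": -50, "dy": 2, "dz": 30, "twist": 0, "grip": 0},
    {"dx": -100, "dy": 3.7, "dz": 60, "twist": 0, "grip": 0},
    {"dx": -132, "dy": 3.7, "dz": 100, "twist": 0, "grip": 0},
    {"dx": -132, "dy": 3.7, "dz": 145, "twist": 0, "grip": 0},
    {"dx": -132, "dy": 3.7, "dz": 157, "twist": 0, "grip": 0},
    {"dx": -132, "dy": 3.7, "dz": 161, "twist": 0, "grip": 0},
    {"dx": -132, "dy": 3.7, "dz": 164, "twist": 0, "grip": 0},
    {"dx": -132, "dy": 3.7, "dz": 166, "twist": 0, "grip": 0},
    {"dx": -132, "dy": 3.7, "dz": 166, "twist": 0, "grip": 0},
  ],
)

```text
time: 44.45
tool_pos: [0.621, -0.0945, 0.0521]
orientation: [-3.141, 0.003, -3.071]
force: [-1.3, 0.6, 5.5]
gripper_width: -0.0002
```

```bash
python3 - <<'E'
from h import *
st();print(wh(robot.sense()['tool_pos']))
c,f=snap('wrist','p1');cv2.imwrite('pics/p1c.png',cv2.resize(f,None,fx=1.5,fy=1.5))
E
```

```text
dx 0.0 dy 0.0 dz 0.0 twist -0.001 | t 44.45 yaw -3.071 pos [ 0.621  -0.0945  0.0521] F [-1.3  0.6  5.5] w -0.0002 j6 -1.90
[-0.00033691 -0.09007137]
```

View pics/p1c.png

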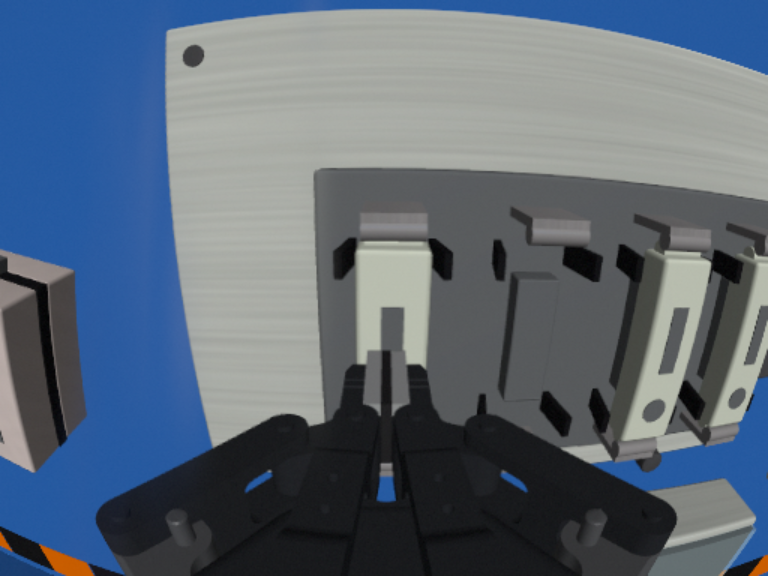

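Emit:
drive_tool(
  targets=[
    {"dx": 0, "dy": 0, "dz": -25, "twist": 0, "grip": 0},
    {"dx": 0, "dy": 60, "dz": -25, "twist": 0, "grip": 0},
    {"dx": 0, "dy": 117, "dz": -25, "twist": 0, "grip": 0},
    {"dx": 0, "dy": 117, "dz": -12, "twist": 0, "grip": 0},
    {"dx": 0, "dy": 117, "dz": -5, "twist": 0, "grip": 0},
    {"dx": 0, "dy": 117, "dz": 0, "twist": 0, "grip": 0},
    {"dx": 0, "dy": 117, "dz": 2, "twist": 0, "grip": 0},
    {"dx": 0, "dy": 117, "dz": 2, "twist": 0, "grip": 0},
  ],
)

```text
time: 45.5
tool_pos: [0.612, 0.0215, 0.0519]
orientation: [3.141, 0.001, -3.073]
force: [-11.0, 4.0, 35.5]
gripper_width: 0.0004
```

Emit:
drive_tool(
  targets=[
    {"dx": 0, "dy": 0, "dz": -25, "twist": 0, "grip": 0},
    {"dx": 0, "dy": 56, "dz": -25, "twist": 0, "grip": 0},
    {"dx": 0, "dy": 56, "dz": -12, "twist": 0, "grip": 0},
    {"dx": 0, "dy": 56, "dz": -5, "twist": 0, "grip": 0},
    {"dx": 0, "dy": 56, "dz": -1, "twist": 0, "grip": 0},
    {"dx": 0, "dy": 56, "dz": 1, "twist": 0, "grip": 0},
    {"dx": 0, "dy": 56, "dz": 1, "twist": 0, "grip": 0},
  ],
)

```text
time: 46.38
tool_pos: [0.6076, 0.0771, 0.0518]
orientation: [3.141, 0.0, -3.072]
force: [-14.8, 2.0, 48.6]
gripper_width: -0.0004
```

```bash
python3 - <<'E'
from h import *
st();print(wh(robot.sense()['tool_pos']))
c,f=snap('wrist','p2');cv2.imwrite('pics/p2c.png',cv2.resize(f,None,fx=1.5,fy=1.5))
E
```

```text
dx 0.0 dy 0.0 dz 0.0 twist -0.002 | t 46.38 yaw -3.072 pos [0.6076 0.0771 0.0518] F [-14.8   2.   48.6] w -0.0004 j6 -1.63
[-0.00146981  0.08198985]
```

View pics/p2c.png

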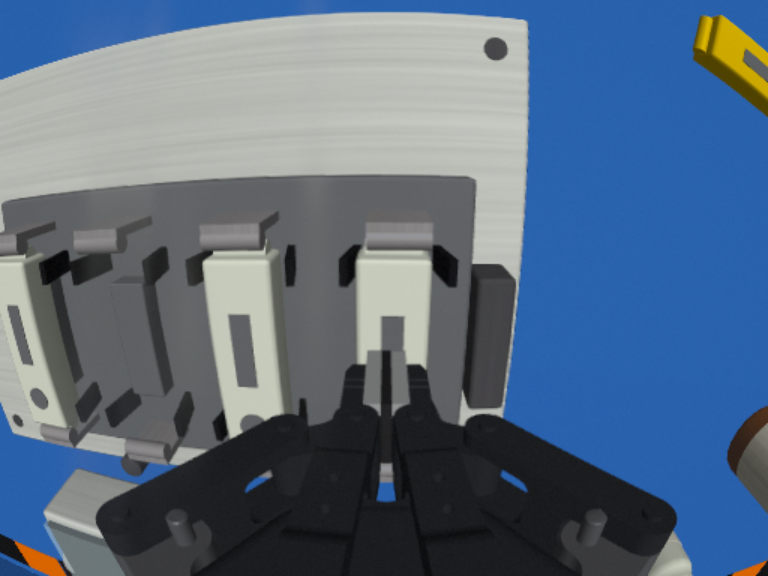

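```bash
python3 - <<'E'
from h import *
shift(.58,-.22,.15,np.pi+DY)
E
```

```text
dx 48.1 dy -294.4 dz -98.3 twist -0.002 | t 46.42 yaw -3.072 pos [0.6075 0.0771 0.0518] F [-14.1   2.2  48.3] w 0.0000 j6 -1.63
```

Emit:
drive_tool(
  targets=[
    {"dx": 0, "dy": 0, "dz": -40, "twist": 0, "grip": 0},
    {"dx": 10, "dy": -40, "dz": -98, "twist": 0, "grip": 0},
    {"dx": 20, "dy": -100, "dz": -98, "twist": 0, "grip": 0},
    {"dx": 30, "dy": -160, "dz": -98, "twist": 0, "grip": 0},
    {"dx": 40, "dy": -220, "dz": -98, "twist": 0, "grip": 0},
    {"dx": 48, "dy": -280, "dz": -98, "twist": 0, "grip": 0},
    {"dx": 48, "dy": -294, "dz": -98, "twist": 0, "grip": 0},
    {"dx": 48, "dy": -294, "dz": -98, "twist": 0, "grip": 0},
  ],
)

```text
time: 47.42
tool_pos: [0.5801, -0.2201, 0.1441]
orientation: [3.141, -0.001, -3.074]
force: [-0.5, -0.2, 0.5]
gripper_width: 0.0001
```

```bash
python3 - <<'E'
from h import *
st()
c,f=snap('wrist','q1');cv2.imwrite('pics/q1z.png',cv2.resize(f[120:330,0:250],None,fx=2.8,fy=2.8,interpolation=cv2.INTER_CUBIC))
c,f=snap('top','q1t');cv2.imwrite('pics/q1t.png',cv2.resize(f[145:255,205:385],None,fx=4.4,fy=4.4,interpolation=cv2.INTER_CUBIC))
E
```

```text
dx 0.0 dy 0.0 dz 0.0 twist -0.004 | t 47.42 yaw -3.074 pos [ 0.5801 -0.2201  0.1441] F [-0.5 -0.2  0.5] w 0.0001 j6 -2.11
```

View pics/q1z.png

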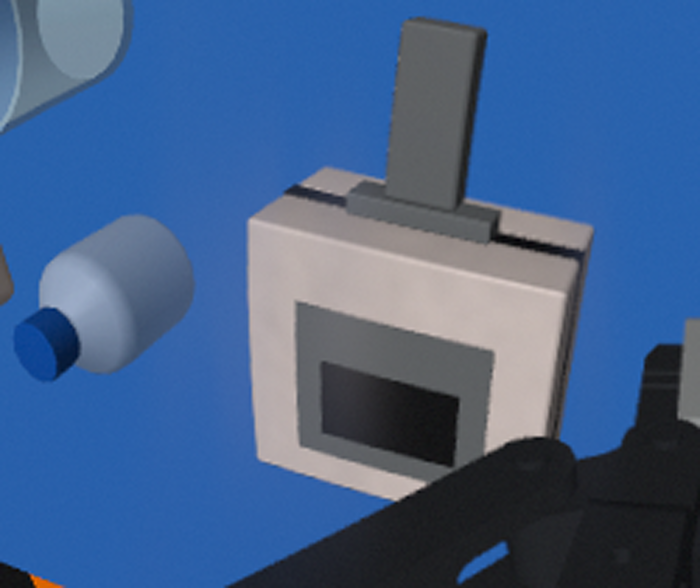

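View pics/q1t.png

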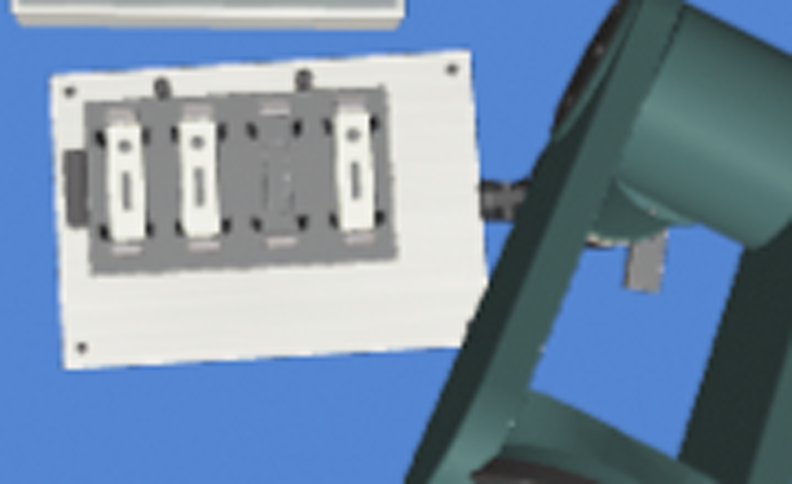

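```bash
python3 - <<'E'
from h import *
a=cv2.imread('pics/e1w.png')
A=cv2.imread('pics/a_top.png');B=cv2.imread('pics/q1t.png')
a=cv2.imread('pics/a_top.png')
c,f=cal('top'),robot.grab_frame('top')[:,:,::-1]
for nm,src in(('start',a),('now',f)):
    n,l,s,ce=whites(src);print(nm,[tuple(np.round(ce[i],1)) for i in range(1,n) if 100<s[i,4]<500 and 90<ce[i,0]<420 and 130<ce[i,1]<270])
E
```

```text
start [(np.float64(181.5), np.float64(145.3)), (np.float64(149.9), np.float64(160.1)), (np.float64(113.3), np.float64(161.4)), (np.float64(395.9), np.float64(178.6)), (np.float64(141.8), np.float64(188.4)), (np.float64(179.7), np.float64(191.3)), (np.float64(407.3), np.float64(210.1)), (np.float64(118.5), np.float64(216.3)), (np.float64(338.0), np.float64(229.1)), (np.float64(146.2), np.float64(236.3)), (np.float64(178.3), np.float64(230.0)), (np.float64(390.3), np.float64(247.8))]
now [(np.float64(181.5), np.float64(145.3)), (np.float64(149.9), np.float64(160.1)), (np.float64(113.3), np.float64(161.4)), (np.float64(118.4), np.float64(216.3)), (np.float64(178.3), np.float64(230.0))]
```

```bash
cat > edge.py <<'E'
from h import *
import sys
np.set_printoptions(precision=4,suppress=True)
def edges(f,c):
    g=cv2.cvtColor(f,cv2.COLOR_BGR2GRAY).astype(np.float32)
    def scan(ps,d,z,sgn):
        out=[]
        s=np.arange(-.010,.010,.0003)
        for p in ps:
            P=np.array([hw(*(np.array(p)+d*t)) for t in s]);uv=proj(c,np.c_[P,np.full(len(P),z)]).astype(np.float32)
            v=cv2.remap(g,uv[:,0].reshape(1,-1),uv[:,1].reshape(1,-1),cv2.INTER_LINEAR)[0]
            v=cv2.GaussianBlur(v.reshape(1,-1),(0,0),4)[0]
            gr=np.gradient(v)*sgn;k=gr[5:-5].argmax()+5
            out.append(np.array(p)+d*s[k])
        return np.array(out)
    d=np.array([1,0])
    def line(P,ax):
        i=1-ax;co=np.polyfit(P[:,i],P[:,ax],1);r=P[:,ax]-np.polyval(co,P[:,i]);ok=abs(r)<2.5*np.median(abs(r))+1e-4
        co=np.polyfit(P[ok,i],P[ok,ax],1);return co[0],np.polyval(co,0)*1000
    ny=line(scan([(-.068,y) for y in np.linspace(-.105,.105,80)],d,.022,-1),0)   # white->dark going +x
    fx=line(scan([(.068,y) for y in np.r_[np.linspace(-.105,-.07,20),np.linspace(-.04,.04,40),np.linspace(.07,.105,20)]],d,.022,1),0)
    dy=line(scan([(-.137,y) for y in np.linspace(-.17,.13,80)],d,.01,1),0)
    dfx=line(scan([(.093,y) for y in np.linspace(-.17,.13,80)],d,.01,-1),0)
    yr=line(scan([(x,-.118) for x in np.linspace(-.06,.06,50)],np.array([0,1]),.022,-1),1)
    dyr=line(scan([(x,-.187) for x in np.linspace(-.12,.08,50)],np.array([0,1]),.01,1),1)
    print('slopes plate near %.4f far %.4f deck near %.4f far %.4f | offs %.1f %.1f deck %.1f %.1f | -y plate %.4f %.1f deck %.4f %.1f'%(ny[0],fx[0],dy[0],dfx[0],ny[1],fx[1],dy[1],dfx[1],*yr,*dyr))
if __name__=='__main__':
    for n in sys.argv[1:]:
        print(n,end=' ');edges(cv2.imread(f'pics/{n}.png'),cal('top'))
E
ls pics/q1t.png; python3 edge.py e1 k1t k6t 2>/dev/null
```

```text
pics/q1t.png
e1 slopes plate near -0.0127 far -0.0125 deck near 0.0008 far 0.0011 | offs -69.1 67.3 deck -137.8 92.2 | -y plate 0.0105 -118.3 deck -0.0006 -187.3
k1t slopes plate near -0.0091 far -0.0076 deck near 0.0008 far 0.0011 | offs -69.1 67.4 deck -137.7 92.1 | -y plate 0.0062 -118.5 deck -0.0004 -187.3
k6t slopes plate near -0.0090 far -0.0075 deck near 0.0008 far 0.0011 | offs -69.1 67.4 deck -137.7 92.1 | -y plate 0.0048 -118.4 deck -0.0004 -187.3
```

```bash
python3 - <<'E'
from edge import *
c,f=snap('top','q2raw');edges(f,c)
n1=cv2.imread('pics/n1t.png');edges(n1,c)
shift(*hw(-.108,.065),.0155,np.pi+DY)
E
```

```text
slopes plate near 0.0086 far 0.0085 deck near -0.0010 far 0.0010 | offs -69.0 67.5 deck -137.7 92.2 | -y plate -0.0098 -118.2 deck -0.0071 -186.7
slopes plate near 0.0030 far 0.0086 deck near -0.0030 far 0.0009 | offs -69.0 67.5 deck -137.5 92.0 | -y plate -0.0685 -116.5 deck 0.0065 -187.4
dx 58.2 dy 274.0 dz 129.3 twist 0.001 | t 47.62 yaw -3.069 pos [ 0.5805 -0.2167  0.1445] F [-0.1 -0.2  0.2] w 0.0002 j6 -2.11
```

```bash
python3 - <<'E'
from h import *
shift(*hw(-.110,-.03),.06,np.pi/2+DY)
E
```

```text
dx 60.3 dy 179.1 dz 84.7 twist 1.572 | t 47.62 yaw -3.069 pos [ 0.5805 -0.2167  0.1445] F [-0.1 -0.2  0.2] w 0.0002 j6 -2.11
```

Emit:
drive_tool(
  targets=[
    {"dx": 30, "dy": 30, "dz": 0, "twist": 0.18, "grip": 0},
    {"dx": 60, "dy": 80, "dz": 0, "twist": 0.36, "grip": 0},
    {"dx": 60, "dy": 130, "dz": 0, "twist": 0.54, "grip": 0},
    {"dx": 60, "dy": 179, "dz": 0, "twist": 0.72, "grip": 0},
    {"dx": 60, "dy": 179, "dz": 20, "twist": 0.9, "grip": 0},
    {"dx": 60, "dy": 179, "dz": 50, "twist": 1.08, "grip": 0},
    {"dx": 60, "dy": 179, "dz": 85, "twist": 1.26, "grip": 0},
    {"dx": 60, "dy": 179, "dz": 85, "twist": 1.44, "grip": 0},
    {"dx": 60, "dy": 179, "dz": 85, "twist": 1.572, "grip": 0},
    {"dx": 60, "dy": 179, "dz": 85, "twist": 1.572, "grip": 0},
  ],
)

```text
time: 48.88
tool_pos: [0.508, -0.0427, 0.0598]
orientation: [-3.141, -0.0, 1.644]
force: [0.4, -0.7, -0.7]
gripper_width: -0.0001
```

```bash
python3 - <<'E'
from h import *
print(wh(robot.sense()['tool_pos']))
shift(*hw(-.100,-.0),.0145,np.pi/2+DY)
E
```

```text
[-0.10934728 -0.03037334]
dx 30.4 dy 9.4 dz 45.3 twist 0.001 | t 48.88 yaw 1.644 pos [ 0.508  -0.0427  0.0598] F [ 0.4 -0.7 -0.7] w -0.0001 j6 -0.29
```

Emit:
drive_tool(
  targets=[
    {"dx": 0, "dy": 0, "dz": 30, "twist": 0, "grip": 0},
    {"dx": 0, "dy": 0, "dz": 45, "twist": 0, "grip": 0},
    {"dx": 0, "dy": 8, "dz": 45, "twist": 0, "grip": 0},
    {"dx": 0, "dy": 18, "dz": 45, "twist": 0, "grip": 0},
    {"dx": 0, "dy": 26, "dz": 45, "twist": 0, "grip": 0},
    {"dx": 0, "dy": 31, "dz": 45, "twist": 0, "grip": 0},
    {"dx": 0, "dy": 34, "dz": 45, "twist": 0, "grip": 0},
    {"dx": 0, "dy": 37, "dz": 45, "twist": 0, "grip": 0},
    {"dx": 0, "dy": 39, "dz": 45, "twist": 0, "grip": 0},
    {"dx": 0, "dy": 39, "dz": 45, "twist": 0, "grip": 0},
  ],
)

```text
time: 50.12
tool_pos: [0.5408, -0.0416, 0.0154]
orientation: [-3.13, -0.0, 1.642]
force: [-15.6, -6.5, 20.4]
gripper_width: 0.0001
```

```bash
python3 - <<'E'
from h import *
st();print(wh(robot.sense()['tool_pos']))
E
```

```text
dx 0.0 dy 0.0 dz 0.0 twist -1.571 | t 50.12 yaw 1.642 pos [ 0.5408 -0.0416  0.0154] F [-15.6  -6.5  20.4] w 0.0001 j6 -0.27
[-0.07652353 -0.03164601]
```

```bash
python3 - <<'E'
from edge import *
c,f=snap('top','r1');edges(f,c)
cv2.imwrite('pics/r1z.png',cv2.resize(f[145:255,205:385],None,fx=4.4,fy=4.4,interpolation=cv2.INTER_CUBIC))
c,f=snap('wrist','r1w');cv2.imwrite('pics/r1wc.png',cv2.resize(f,None,fx=1.5,fy=1.5))
E
```

```text
slopes plate near -0.0223 far 0.0083 deck near -0.0002 far 0.0015 | offs -67.7 67.4 deck -137.6 92.2 | -y plate 0.0464 -120.5 deck -0.0006 -187.3
```

View pics/r1z.png

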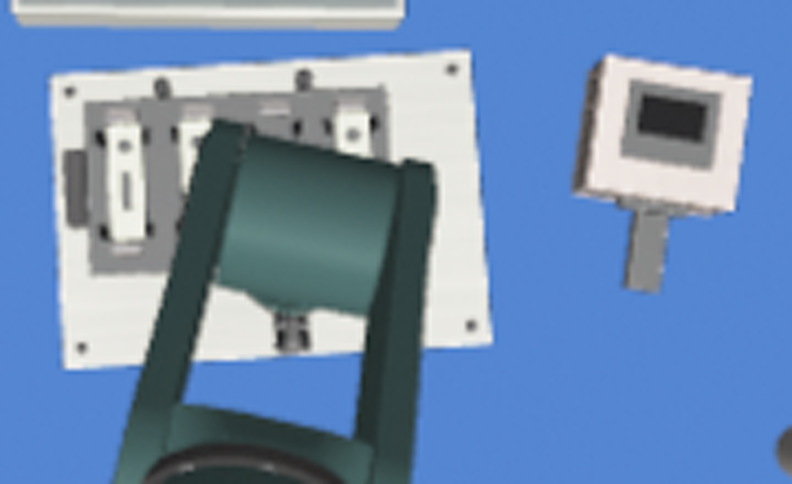

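View pics/r1wc.png

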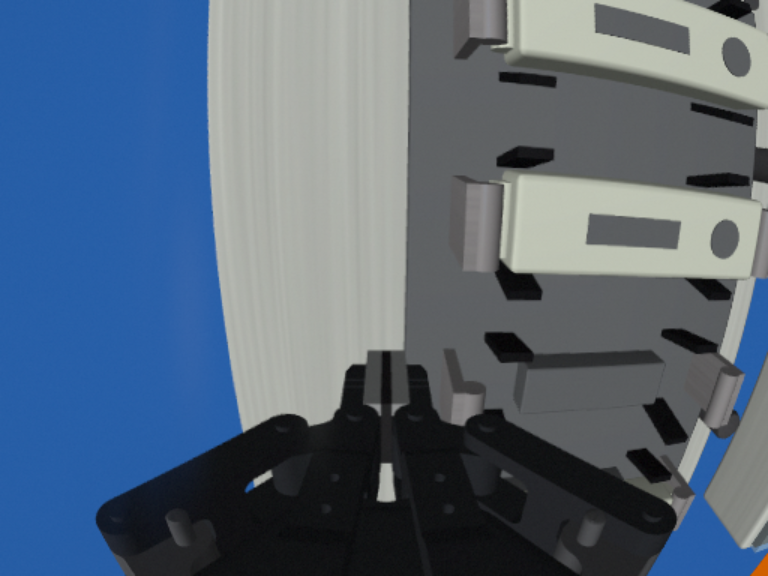

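Emit:
drive_tool(
  targets=[
    {"dx": 0, "dy": -8, "dz": 0, "twist": 0, "grip": 0},
    {"dx": -10, "dy": -14, "dz": 0, "twist": 0, "grip": 0},
    {"dx": -20, "dy": -14, "dz": 0, "twist": 0, "grip": 0},
    {"dx": -20, "dy": -8, "dz": 0, "twist": 0, "grip": 0},
    {"dx": -20, "dy": -4, "dz": 0, "twist": 0, "grip": 0},
    {"dx": -20, "dy": -1, "dz": 0, "twist": 0, "grip": 0},
    {"dx": -20, "dy": 1, "dz": 0, "twist": 0, "grip": 0},
    {"dx": -20, "dy": 3, "dz": 0, "twist": 0, "grip": 0},
    {"dx": -20, "dy": 3, "dz": 0, "twist": 0, "grip": 0},
  ],
)

```text
time: 51.35
tool_pos: [0.5382, -0.0631, 0.014]
orientation: [-3.117, 0.0, 1.644]
force: [-31.5, -19.0, 28.5]
gripper_width: 0.0003
```

```bash
python3 - <<'E'
from edge import *
st();print(wh(robot.sense()['tool_pos']))
c,f=snap('top','r2');edges(f,c)
E
```

```text
dx 0.0 dy 0.0 dz 0.0 twist -1.569 | t 51.35 yaw 1.644 pos [ 0.5382 -0.0631  0.014 ] F [-31.5 -19.   28.5] w 0.0003 j6 -0.30
[-0.0807 -0.0528]
slopes plate near 0.0177 far 0.0082 deck near 0.0006 far 0.0012 | offs -69.5 67.5 deck -137.7 92.2 | -y plate -0.0114 -118.1 deck -0.0005 -187.5
```

Emit:
drive_tool(
  targets=[
    {"dx": 0, "dy": -10, "dz": 0, "twist": 0, "grip": 0},
    {"dx": 0, "dy": -20, "dz": -2, "twist": 0, "grip": 0},
    {"dx": 0, "dy": -20, "dz": -4, "twist": 0, "grip": 0},
    {"dx": 0, "dy": -20, "dz": -4, "twist": 0, "grip": 0},
  ],
)

```text
time: 51.9
tool_pos: [0.5329, -0.0624, 0.0191]
orientation: [3.14, 0.0, 1.641]
force: [1.1, -0.0, -0.5]
gripper_width: 0.0001
```

```bash
python3 - <<'E'
from edge import *
st();print(wh(robot.sense()['tool_pos']))
c,f=snap('top','r3');edges(f,c)
c,f=snap('wrist','r3w');cv2.imwrite('pics/r3wc.png',cv2.resize(f,None,fx=1.5,fy=1.5))
c,f=snap('scene','r3s');cv2.imwrite('pics/r3sz.png',cv2.resize(f[110:230,180:340],None,fx=5,fy=5,interpolation=cv2.INTER_CUBIC))
E
```

```text
dx 0.0 dy 0.0 dz 0.0 twist -1.572 | t 51.90 yaw 1.641 pos [ 0.5329 -0.0624  0.0191] F [ 1.1 -0.  -0.5] w 0.0001 j6 -0.32
[-0.086  -0.0518]
slopes plate near -0.0252 far 0.0082 deck near -0.0037 far 0.0013 | offs -66.7 67.5 deck -137.5 92.2 | -y plate -0.0269 -117.5 deck -0.0004 -187.3
```

View pics/r3wc.png

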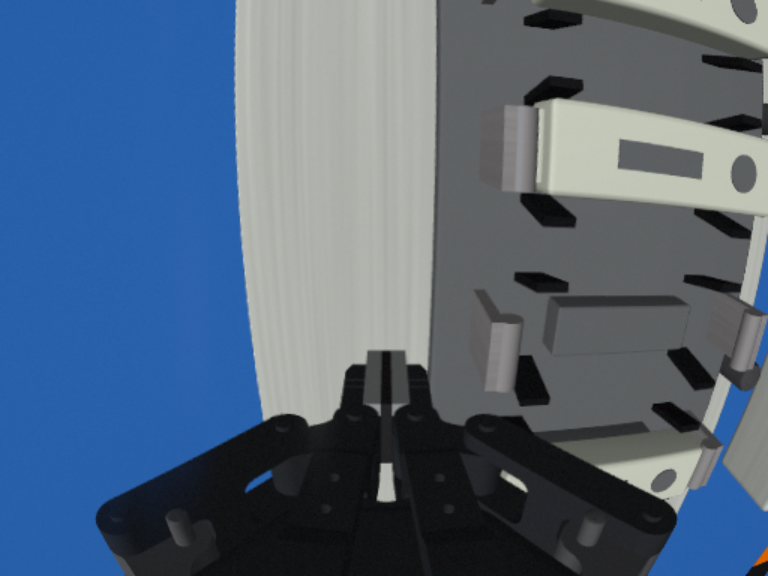

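View pics/r3sz.png

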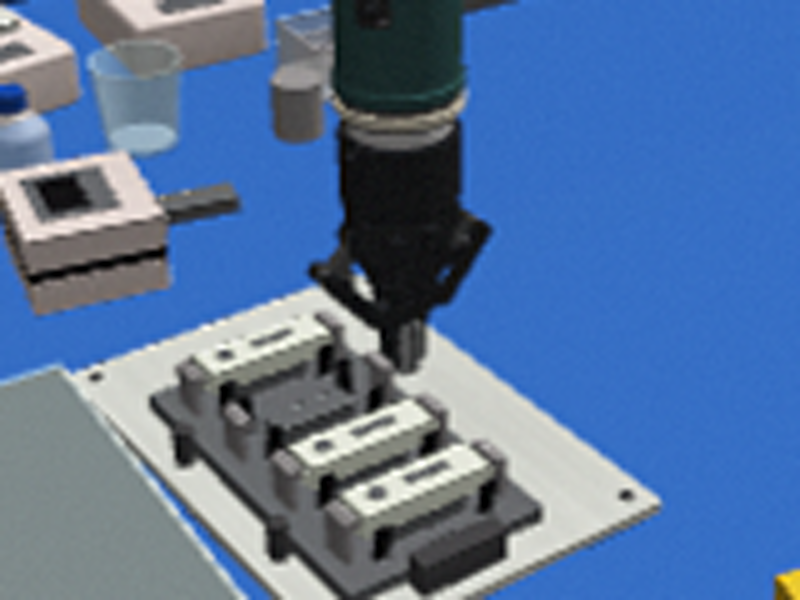

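Emit:
drive_tool(
  targets=[
    {"dx": 0, "dy": 4, "dz": 1, "twist": 0, "grip": 0},
    {"dx": 0, "dy": 8, "dz": 1, "twist": 0, "grip": 0},
    {"dx": 0, "dy": 11, "dz": 1, "twist": 0, "grip": 0},
    {"dx": 0, "dy": 13, "dz": 1, "twist": 0, "grip": 0},
    {"dx": 0, "dy": 15, "dz": 1, "twist": 0, "grip": 0},
    {"dx": 0, "dy": 15, "dz": 1, "twist": 0, "grip": 0},
  ],
)

```text
time: 52.8
tool_pos: [0.5422, -0.061, 0.0171]
orientation: [-3.134, -0.001, 1.641]
force: [-9.4, -3.7, 5.1]
gripper_width: 0.0001
```

```bash
python3 - <<'E'
from edge import *
st();print(wh(robot.sense()['tool_pos']))
c,f=snap('top','r4');edges(f,c)
E
```

```text
dx 0.0 dy 0.0 dz 0.0 twist -1.572 | t 52.80 yaw 1.641 pos [ 0.5422 -0.061   0.0171] F [-9.4 -3.7  5.1] w 0.0001 j6 -0.31
[-0.0765 -0.0511]
slopes plate near 0.0066 far 0.0083 deck near 0.0022 far 0.0011 | offs -68.7 67.5 deck -138.0 92.2 | -y plate 0.0214 -119.2 deck -0.0003 -187.5
```

Emit:
drive_tool(
  targets=[
    {"dx": 0, "dy": 2, "dz": -0.5, "twist": 0, "grip": 0},
    {"dx": 0, "dy": 4, "dz": -0.5, "twist": 0, "grip": 0},
    {"dx": 0, "dy": 5, "dz": -0.5, "twist": 0, "grip": 0},
    {"dx": 0, "dy": 6, "dz": -0.5, "twist": 0, "grip": 0},
  ],
)

```text
time: 53.35
tool_pos: [0.5426, -0.0609, 0.0171]
orientation: [-3.124, -0.002, 1.643]
force: [-21.2, -9.3, 14.0]
gripper_width: 0.0004
```

```bash
python3 - <<'E'
from edge import *
st();print(wh(robot.sense()['tool_pos']))
c,f=snap('top','r5');edges(f,c)
E
```

```text
dx 0.0 dy 0.0 dz 0.0 twist -1.571 | t 53.35 yaw 1.643 pos [ 0.5426 -0.0609  0.0171] F [-21.2  -9.3  14. ] w 0.0004 j6 -0.30
[-0.0761 -0.051 ]
slopes plate near 0.0297 far 0.0083 deck near 0.0013 far 0.0013 | offs -70.0 67.5 deck -138.0 92.2 | -y plate 0.0427 -120.7 deck -0.0005 -187.5
```

Emit:
drive_tool(
  targets=[
    {"dx": 0, "dy": 0, "dz": -1, "twist": 0, "grip": 0},
    {"dx": 0, "dy": 0, "dz": -2, "twist": 0, "grip": 0},
    {"dx": 0, "dy": 0, "dz": -2.5, "twist": 0, "grip": 0},
  ],
)

```text
time: 53.78
tool_pos: [0.543, -0.061, 0.0181]
orientation: [-3.124, -0.002, 1.642]
force: [-15.4, -9.6, -4.5]
gripper_width: 0.0002
```

```bash
python3 - <<'E'
from edge import *
st();print(wh(robot.sense()['tool_pos']))
c,f=snap('top','r6');edges(f,c)
E
```

```text
dx 0.0 dy 0.0 dz 0.0 twist -1.571 | t 53.77 yaw 1.642 pos [ 0.543  -0.061   0.0181] F [-15.4  -9.6  -4.5] w 0.0002 j6 -0.30
[-0.0757 -0.0511]
slopes plate near 0.0377 far 0.0012 deck near 0.0018 far 0.0009 | offs -70.8 67.9 deck -138.0 92.2 | -y plate -0.0318 -117.2 deck -0.0004 -187.5
```

Emit:
drive_tool(
  targets=[
    {"dx": 0, "dy": -3, "dz": 0, "twist": 0, "grip": 0},
    {"dx": 0, "dy": -8, "dz": 0, "twist": 0, "grip": 0},
    {"dx": 0, "dy": -20, "dz": 0, "twist": 0, "grip": 0},
    {"dx": 0, "dy": -35, "dz": -40, "twist": 0, "grip": 0},
    {"dx": 0, "dy": -50, "dz": -90, "twist": 0, "grip": 0},
    {"dx": -60, "dy": -60, "dz": -150, "twist": 0, "grip": 0},
    {"dx": -120, "dy": -80, "dz": -200, "twist": 0, "grip": 0},
    {"dx": -180, "dy": -80, "dz": -200, "twist": 0, "grip": 0},
    {"dx": -240, "dy": -80, "dz": -200, "twist": 0, "grip": 0},
    {"dx": -300, "dy": -80, "dz": -200, "twist": 0, "grip": 0},
    {"dx": -300, "dy": -80, "dz": -200, "twist": 0, "grip": 0},
  ],
)

```text
time: 55.2
tool_pos: [0.4939, -0.3696, 0.2216]
orientation: [3.14, 0.003, 1.638]
force: [0.2, 1.6, 0.4]
gripper_width: 0.0004
```

```bash
python3 - <<'E'
from edge import *
st()
c,f=snap('top','s1');edges(f,c)
cv2.imwrite('pics/s1z.png',cv2.resize(f[120:270,90:430],None,fx=2.35,fy=2.35,interpolation=cv2.INTER_CUBIC))
n,l,s,ce=whites(f);print([tuple(map(float,np.round(ce[i],1))) for i in range(1,n) if 100<s[i,4]<500 and 90<ce[i,0]<420 and 130<ce[i,1]<270])
E
```

```text
dx 0.0 dy 0.0 dz 0.0 twist -1.575 | t 55.20 yaw 1.638 pos [ 0.4939 -0.3696  0.2216] F [0.2 1.6 0.4] w 0.0004 j6 -0.82
slopes plate near -0.0013 far -0.0004 deck near 0.0008 far 0.0009 | offs -68.9 67.9 deck -137.7 92.0 | -y plate 0.0019 -118.5 deck -0.0004 -187.3
[(181.5, 145.3), (149.9, 160.1), (113.3, 161.4), (395.8, 178.6), (118.5, 216.3), (178.3, 230.0)]
```

View pics/s1z.png

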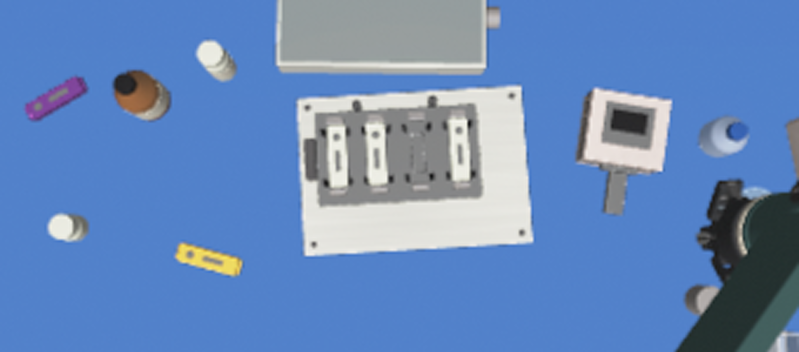

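```bash
python3 -c "
from h import *
print(robot.finish_job());print(robot.sense()['time'])"
```

```text
the job is handed in; nothing more can be done
None
the job is handed in; nothing more can be done
```

The job is handed in at about 55 s. The carrier is against its stops, all three white cartridges on the bench are clipped in, and the blade is in the slot. No verdict was reported, so what follows rests on my own checks.

- **Carrier:** The last top view shows it within about 0.5 mm of home in x and y, and turned about 0.002 rad. Twice before this it had stood about 0.01 rad askew, once each way, because the fingers pressed the plate down onto the deck. I reseated it by easing the fingers upward while pushing. I did not push it along +y again after that last reseating; the picture puts y about 0.2 mm off.
- **Cartridges:** They are in clips 1, 2 and 4. I pressed each one from above with closed fingers. The fingers stopped at 51.8 to 52.1 mm, and 52 mm is fully home.
- **Blade:** It went in freely until the shoulder stopped it at 14 to 20 N. The close view shows the collar flush against the face. One wider view put the handle end about 6 to 7 mm off where I expected it. I put that down to handle sag and the viewing angle, and did not measure it again.
- **Other things:** Tubs, amber bottle and wash bottle stand where they were, as do the yellow and purple look-alikes. The arm hid the beaker and weight from the top camera in the last picture. They looked unmoved in earlier views.

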